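Knock jammed gas nozzles out of their sleeves and close the pot

ROBOT

A 7-joint arm with a two-finger parallel gripper is mounted at the origin on the work surface. World frame = base frame: x ahead of the robot, y to its left, z up, the work surface at z = 0. Lengths are in m, angles in rad, forces in N, time in s.
With the tool pointing down it reaches from about 0.425 to 0.925 m from the base axis. Payload 6.8 kg.
Tool frame: the origin (TCP) lies at the very end of the fingers, on their centre line; the grasp point (between the pads) lies 19 mm behind it (bot.grip_depth is the distance from the TCP to the grasp point, in m); z points along the fingers, y is the direction in which the jaws open and shut (so a half turn about z gives the same grasp; the last joint's range is limited). The gripper opens to 85 mm and grips with 20 to 120 N. Pads are 22 mm wide; open, the fingers measure 114 mm over their backs; the gripper's body (76 mm by 85 mm) begins 54 mm behind the grasp point. The pads swing forward as they close: fully open they stand 13 mm farther back than shut.
Start: joints at [-1.284, 0.477, 0.022, 1.555, -0.011, 1.109, -0.083], TCP at [0.26, 0.623, 0.231] pointing down, gripper open.
Joint ranges: [-2.96, 2.96], [-0.34, 2.1], [-1.41, 1.46], [0.24, 2.44], [-1.37, 4.51], [0.17, 1.92], [-2.96, 2.96]. Speed limits (rad/s): [2.39, 2.39, 3.14, 3.14, 3.14, 3.14, 3.14].

INTERFACE

Orientations are given as a unit quaternion [w, x, y, z].
In Python, from station import bot gives the robot as it stands.
- The arm moves only by the tool step_arm, never from a script. Its argument "increments" is a list of rows, each a list of 7 numbers: the shift along the world's x, y, z in m, then the turn, a rotation vector about the world's x, y, z in degrees, then the gripper command: -1 is fully open, 1 is shut, values between are in proportion. In form: [[dx, dy, dz, rx, ry, rz, fingers], ...]. A call has 1 to 10 rows; each row is the pose to reach, as a shift and turn from the pose commanded when the call began; what a row does not reach only later rows make up. A row lasts 1/12 s, in which the tool goes at most 41.7 mm and 7.16 degrees, less where a joint would pass 70% of its speed; a pose out of reach is approached as far as the arm can. A call with a gripper value outside its range is refused whole. The fingers move at their own pace and stop on an object; "force" is the grip in N (left out, the last holds). Time passes only in rows, so rows that repeat a pose let the fingers close. It gives the time, the measured TCP pose, the force and the opening at its end, in the units of the state.
- bot.get_obs(): the state, without advancing time (a new reading comes with each control period).
- bot.read_camera(name): name is "side" or "top" or "wrist"; returns a dict with "color" (400x640x3 uint8, red, green, blue), "intrinsics" (3x3 intrinsics, pixels), "extrinsics" (4x4, takes a point from camera to world coordinates). Camera axes: x right, y up, looking along -z (the intrinsics and any distortion apply to the point x, -y, -z); pixel columns grow to the right and rows downward; lengths in m; the calibration is good to about 2 mm. A picture is of the moment at which its call begins. There is no depth.
- bot.hand_in(): hands the job in, once; it reports no verdict.
Trained networks look in the newest picture that a camera, given by its name, has taken for a name from the list of things; names that differ only in an ending like _2 or _b are one class to them, and where a whole thing is asked for, a point or a joint stands for the part that bears it (a point fixed in the world has none). Each returns a list of dicts, best first, with "conf" (0 to 1); they miss things now and then, are a little off and sometimes report something else, mostly with a low value. They report only what shows in the picture. A call takes as long as a camera call. They do not tell look-alikes from the thing itself.
- bot.recognise(thing, camera): "location" ([column, row] as shares, 0 to 1, of the picture: columns of its width, rows of its height, amid what is visible of it).
- bot.place_of(thing, camera): "location" ([column, row] as shares, 0 to 1, of the picture: columns of its width, rows of its height: a listed point, or the origin of a listed thing).
The state is a dict: "t": time; "q": joint angles; "joint_vel": joint speeds; "joint_torque": joint torques, N m; "eef_pos": TCP position; "tool_rot": TCP orientation; "contact_force": force on the tool from outside, world axes, zero at the start; "torque": the same for the moment, N m; "gripper_width": opening from 0.0 (shut) to 1.0 (fully open).
Only numpy, scipy, OpenCV 4.12 (cv2) and the standard library are available. Lean on these libraries where they do the work, as an engineer would, in place of code of your own. Each camera call takes 0.05 s, during which the arm holds its last target.

TASK

Welding torch nozzles have jammed in the necks of two or all three of the square storage sleeves: tip each such sleeve smoothly mouth-down over the pot and rap the rim of its mouth on the pot's rim until the nozzle drops into the pot. Lay all three sleeves, once empty, flat in the tray. When every nozzle is in the pot, set the loose cover on the pot so that it sits seated and level, let go of it, and then press down firmly on its handle to make sure that it is fully home; leave the spray can and the magnet where they are.

Things in the scene. Friction and masses are not known exactly. Their poses are not given: they have to be found in the camera images.
- pot: Fixed round aluminium pot, open on top: outer diameter 140, inner diameter 128, height 115, floor 6 thick, rim 6 wide and flat. Origin: centre of its underside, on the bench; z up. The rim's top is 115 above it. The rim is the hard edge to rap on. It does not move.
- cover_grip (a point): Loose round steel cover, 0.4 kg, lying plug down: disc 156 diameter x 6, plug below it 114 diameter x 10 deep (tapers to 106; 7 play in the pot), upright bar handle on top 64 (x) x 18 (y) x 34 high. This point: on the axis in the handle, 35 above the plug's underside, 25 above the disc's underside, 15 below the handle's top; 140 above the pot's underside when seated.
- tray: Fixed shallow plywood tray for the empties, outer size 220 (x) x 270 (y), walls 14 high and 4 thick, floor 4 thick. Origin: centre of its underside, on the bench; z up. Three sleeves fit side by side along its x, at about 78 spacing in y.
- sleeve1_mid (a point): Square steel storage sleeve lying on the bench, 0.3 kg, 150 long (x) x 44 x 44, closed at +x, mouth at -x (towards the robot at yaw 0). Flat sides, 44 apart in y. The last 30 at the mouth is a narrower grey neck, 38 x 38 outside. Bore 26 x 26, 140 deep, seen through a slot 14 wide along the top face. This point: its middle, 75 from either end, 22 above the face it lies on; z up.
- sleeve1_mouth (a point): Centre of the mouth of sleeve1, level with its lip (6 thick), 75 from the sleeve's middle towards -x.
- nozzle1_mid (a point): Middle of the brass and copper nozzle in sleeve1: 70 long (x), 24 diameter in front, 20 to 22 behind, 0.09 kg. It starts with its front 3 inside the mouth, jammed by sprung leaves: tipping the sleeve smoothly does not free it (a jerky swing may), but each brisk rap (0.2 m/s or more, along the sleeve) of the lip on the rim walks it out 0.5 mm or more; after 5 mm it drops out. Absent in some starts.
- sleeve2_mid (a point): Square steel storage sleeve lying on the bench, 0.3 kg, 150 long (x) x 44 x 44, closed at +x, mouth at -x (towards the robot at yaw 0). Flat sides, 44 apart in y. The last 30 at the mouth is a narrower grey neck, 38 x 38 outside. Bore 26 x 26, 140 deep, seen through a slot 14 wide along the top face. This point: its middle, 75 from either end, 22 above the face it lies on; z up.
- sleeve2_mouth (a point): Centre of the mouth of sleeve2, level with its lip (6 thick), 75 from the sleeve's middle towards -x.
- nozzle2_mid (a point): Middle of the brass and copper nozzle in sleeve2: 70 long (x), 24 diameter in front, 20 to 22 behind, 0.09 kg. It starts with its front 3 inside the mouth, jammed by sprung leaves: tipping the sleeve smoothly does not free it (a jerky swing may), but each brisk rap (0.2 m/s or more, along the sleeve) of the lip on the rim walks it out 0.5 mm or more; after 5 mm it drops out. Absent in some starts.
- sleeve3_mid (a point): Square steel storage sleeve lying on the bench, 0.3 kg, 150 long (x) x 44 x 44, closed at +x, mouth at -x (towards the robot at yaw 0). Flat sides, 44 apart in y. The last 30 at the mouth is a narrower grey neck, 38 x 38 outside. Bore 26 x 26, 140 deep, seen through a slot 14 wide along the top face. This point: its middle, 75 from either end, 22 above the face it lies on; z up.
- sleeve3_mouth (a point): Centre of the mouth of sleeve3, level with its lip (6 thick), 75 from the sleeve's middle towards -x.
- nozzle3_mid (a point): Middle of the brass and copper nozzle in sleeve3: 70 long (x), 24 diameter in front, 20 to 22 behind, 0.09 kg. It starts with its front 3 inside the mouth, jammed by sprung leaves: tipping the sleeve smoothly does not free it (a jerky swing may), but each brisk rap (0.2 m/s or more, along the sleeve) of the lip on the rim walks it out 0.5 mm or more; after 5 mm it drops out. Absent in some starts.
- spray: Grey spray can, 60 diameter, 110 high, loose, standing on the bench beyond the work; not to be moved. Origin: centre of its underside.
- magnet: Red square welding magnet, 70 x 70 x 30, loose, standing on the bench beyond the work; not to be moved. Origin: centre of its underside.
Not all that is in view belongs to the job. Leave any brown look-alike of the part that bears sleeve3_mid alone. Leave any green look-alike of the part that bears sleeve2_mid alone.

How it is judged:
On the way, in this order (a step that is already met when the one before it is completed fails the run):
1. a sleeve, tipped mouth-down, is rapped on the pot's rim (((contact force between sleeve1 and pot above 3 N and angle between sleeve1_mid's own x axis and vertical below 1.25 rad) or (contact force between sleeve2 and pot above 3 N and angle between sleeve2_mid's own x axis and vertical below 1.25 rad) or (contact force between sleeve3 and pot above 3 N and angle between sleeve3_mid's own x axis and vertical below 1.25 rad))).
2. every nozzle is in the pot (horizontal distance between each of nozzle1_mid, nozzle2_mid, nozzle3_mid and pot below 0.066 m and z of nozzle1_mid in the frame of pot between 0.005 and 0.1 m and z of nozzle2_mid in the frame of pot between 0.005 and 0.1 m and z of nozzle3_mid in the frame of pot between 0.005 and 0.1 m), for 0.2 s.
3. the cover sits seated and level on the pot, let go of (horizontal distance between cover_grip and pot below 0.012 m and z of cover_grip in the frame of pot between 0.136 and 0.143 m and angle between cover_grip's own z axis and vertical below 0.04 rad and contact force between cover and the fingers below 0.3 N and linear speed of cover below 0.02 m/s), for 0.2 s.
4. the seated cover is pressed down on the pot with more than 9 N (its own weight counted) (horizontal distance between cover_grip and pot below 0.012 m and z of cover_grip in the frame of pot between 0.136 and 0.143 m and angle between cover_grip's own z axis and vertical below 0.04 rad and contact force between cover and pot above 9 N), for 0.1 s.
At the end, for the whole second after the job is handed in: Every nozzle's middle is inside the pot; the cover is within 12 mm of the pot's centre, down on the rim to about 3 mm and level to 0.04 rad; every sleeve lies level (to 0.12 rad) on the tray's floor with its middle inside the tray; all at rest (all of step 2 and horizontal distance between cover_grip and pot below 0.012 m and z of cover_grip in the frame of pot between 0.136 and 0.143 m and angle between cover_grip's own z axis and vertical below 0.04 rad and x of sleeve1_mid in the frame of tray between -0.11 and 0.11 m and y of sleeve1_mid in the frame of tray between -0.125 and 0.125 m and z of each of sleeve1_mid, sleeve2_mid, sleeve3_mid in the frame of tray below 0.034 m and angle between sleeve1_mid's own x axis and vertical between 1.45 and 1.69 rad and x of sleeve2_mid in the frame of tray between -0.11 and 0.11 m and y of sleeve2_mid in the frame of tray between -0.125 and 0.125 m and angle between sleeve2_mid's own x axis and vertical between 1.45 and 1.69 rad and x of sleeve3_mid in the frame of tray between -0.11 and 0.11 m and y of sleeve3_mid in the frame of tray between -0.125 and 0.125 m and angle between sleeve3_mid's own x axis and vertical between 1.45 and 1.69 rad and linear speed of each of cover, sleeve1, sleeve2, sleeve3 below 0.02 m/s); the robot touches nothing.
It fails at once if the spray can is moved more than 30 mm (distance of spray from where it was at the start of the episode above 0.03 m).
It fails at once if the magnet is moved more than 30 mm (distance of magnet from where it was at the start of the episode above 0.03 m).
Of nozzle1, nozzle2, nozzle3 only 2 to 3 are there at a start; the rules pass over those that are not, and their reading is None.
At some moment in a run one of sleeve1, sleeve2, sleeve3, cover may be knocked a few centimetres aside while the robot is not near it.
It also fails if it takes over 210 s, if anything falls off the work surface, if the arm or the gripper's body presses on something with over 40 N, if the wrist force passes 120 N, or if a joint passes its speed limit or range.

## Working session

There is one attempt and no reset: what is moved stays moved. The work goes in short steps, Python scripts to look and compute and a tool call to move; the robot and the scene stay as the last step left them, time stands still between calls to the robot, and variables do not carry over. Pictures are saved under pics/ and viewed, and the job is handed in when it is done.

Besides the shell and the picture viewer there is one more tool, called after "Emit:" by a JSON object that holds its "name" and its "arguments". step_arm: Moves the arm, as the interface text tells. Its arguments: {"type":"object","properties":{"increments":{"type":"array","items":{"type":"array","items":{"type":"number"}}},"force":{"type":"number"}},"required":["increments"]}

```bash
ls; mkdir -p pics; python3 - <<'E'
from station import bot
import cv2
o=bot.get_obs(); print({k:(v if not hasattr(v,'round') else v) for k,v in o.items()})
for c in ["side","top","wrist"]:
    r=bot.read_camera(c); cv2.imwrite(f"pics/a_{c}.png",r["color"][:,:,::-1])
    print(c,r["intrinsics"],r["extrinsics"])
    for th in ["pot","cover_grip","tray","sleeve1_mid","sleeve1_mouth","nozzle1_mid","sleeve2_mid","nozzle2_mid","sleeve3_mid","nozzle3_mid","spray","magnet"]:
        print(c,th,[(round(d["conf"],2),[round(d["location"][0]*640),round(d["location"][1]*400)]) for d in bot.place_of(th,c)])
E
```

```text
pics
{'t': 0.0, 'q': array([-1.28408053,  0.47780383,  0.02232618,  1.5564143 , -0.01150251,
        1.10926632, -0.08310094]), 'joint_vel': array([ 0.00171207,  0.00057332,  0.00184937,  0.00111964, -0.00071593,
        0.00051029,  0.00229556]), 'joint_torque': array([ 7.23939247e-04, -5.96455371e+01,  1.60813451e+00, -2.81186950e+01,
        1.24637739e-02,  9.44473461e-03,  1.08074795e-05]), 'eef_pos': array([0.25941712, 0.6225499 , 0.23033861]), 'tool_rot': array([-1.12666689e-04,  1.96112490e-01,  9.80581008e-01, -8.74709691e-04]), 'contact_force': array([ 0.18606172,  0.08057649, -0.20271502]), 'torque': array([ 0.09966854, -0.03041367, -0.00764365]), 'gripper_width': 0.9979138673349358}
side [[362.00752249   0.         318.40298667]
 [  0.         362.00752249 202.27788838]
 [  0.           0.           1.        ]] [[ 0.89632018  0.23814443 -0.37402856  0.14631374]
 [-0.44339244  0.48830907 -0.75163647 -0.64132886]
 [ 0.0036435   0.83954838  0.54327272  0.57758835]
 [ 0.          0.          0.          1.        ]]
side pot [(0.98, [327, 239]), (0.71, [289, 180]), (0.26, [2
[... 1354 characters left out ...]
ist [[289.89345476   0.         317.22193227]
 [  0.         289.89345476 203.72590601]
 [  0.           0.           1.        ]] [[ 3.85150665e-01 -8.75779652e-01 -2.90979323e-01  1.84245861e-01]
 [ 9.22853705e-01  3.65482778e-01  1.21504640e-01  6.54576190e-01]
 [-6.33602072e-05 -3.15328939e-01  9.48982432e-01  3.73435881e-01]
 [ 0.00000000e+00  0.00000000e+00  0.00000000e+00  1.00000000e+00]]
wrist pot []
wrist cover_grip [(0.27, [233, 369])]
wrist tray []
wrist sleeve1_mid []
wrist sleeve1_mouth []
wrist nozzle1_mid []
wrist sleeve2_mid [(0.58, [309, 316])]
wrist nozzle2_mid []
wrist sleeve3_mid [(0.98, [178, 388]), (0.78, [119, 288])]
wrist nozzle3_mid []
wrist spray []
wrist magnet []
```

```bash
python3 - <<'E'
import cv2
i=cv2.imread("pics/a_top.png")
c=i[110:300,150:480]; cv2.imwrite("pics/a_topc.png",cv2.resize(c,(790,455),interpolation=cv2.INTER_CUBIC))
c=i[190:290,150:310]; cv2.imwrite("pics/a_topd.png",cv2.resize(c,(800,500),interpolation=cv2.INTER_CUBIC))
E
```

```text
(no output)
```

View pics/a_top.png

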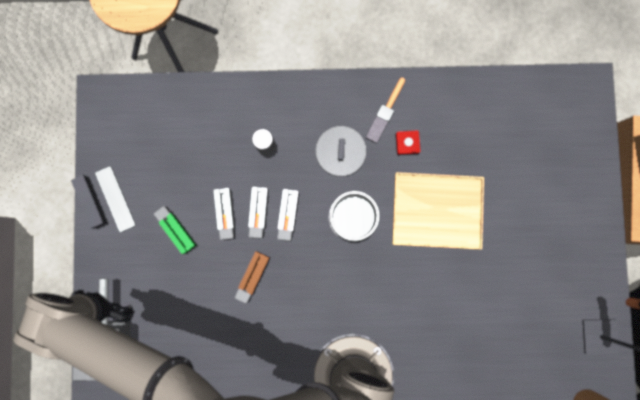

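View pics/a_side.png

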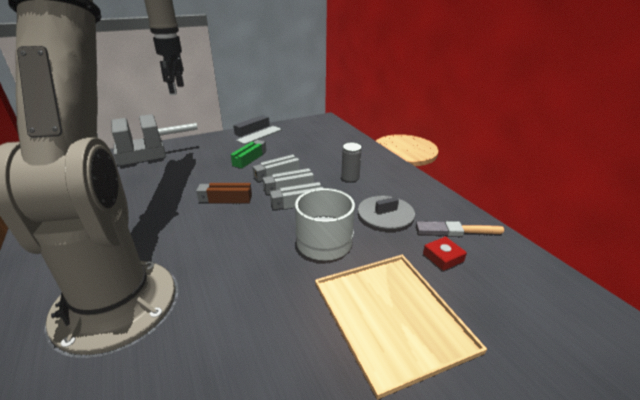

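```bash
sleep 1
```

```text
(no output)
```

View pics/a_topc.png

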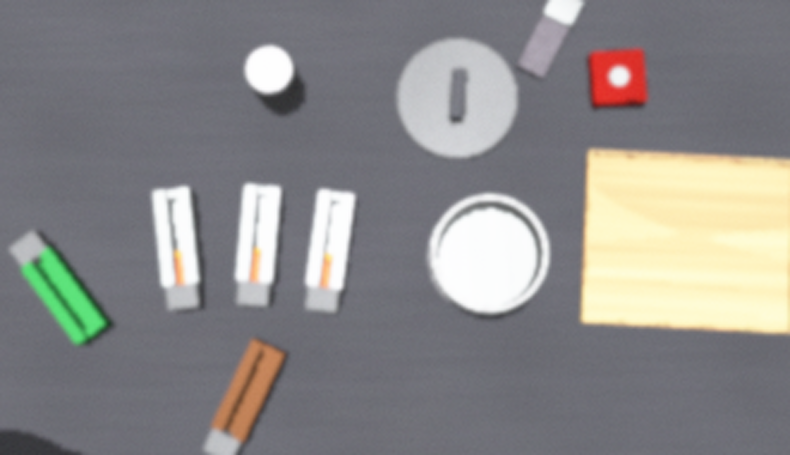

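View pics/a_topd.png

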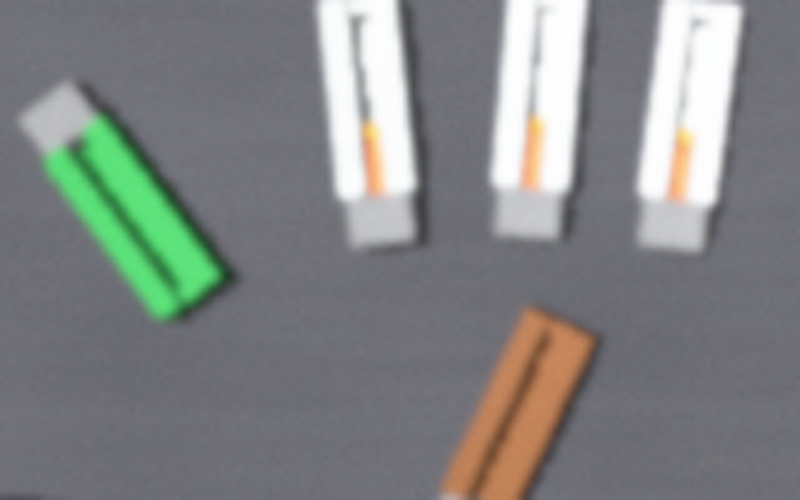

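The top view shows three white sleeves with grey necks at about (224,213), (258,212) and (288,214). Each has orange brass in its slot, so all three hold nozzles. The green one at (175,230) and the brown one at (252,276) are look-alikes and stay put. The pot is at (354,217), the cover at (341,150) and the tray at (438,211).

```bash
cat > h.py <<'E'
from station import bot
import numpy as np, cv2
from scipy.spatial.transform import Rotation as R
def px2w(cam,uv,z):
    K=cam["intrinsics"];T=cam["extrinsics"]
    d=np.linalg.inv(K)@np.array([uv[0],uv[1],1.0]); d=np.array([d[0],-d[1],-d[2]])
    d=T[:3,:3]@d; o=T[:3,3]; s=(z-o[2])/d[2]; return o+s*d
def w2px(cam,p):
    K=cam["intrinsics"];T=cam["extrinsics"]
    c=T[:3,:3].T@(np.asarray(p,float)-T[:3,3]); c=np.array([c[0],-c[1],-c[2]]); u=K@c; return u[:2]/u[2]
def cam(n,name=None):
    r=bot.read_camera(n)
    if name: cv2.imwrite(f"pics/{name}.png",r["color"][:,:,::-1])
    return r
def st():
    o=bot.get_obs(); q=o["tool_rot"]; M=R.from_quat([q[1],q[2],q[3],q[0]]).as_matrix()
    print("t",round(o["t"],2),"tcp",o["eef_pos"].round(4),"z",M[:,2].round(3),"y",M[:,1].round(3),"q",o["q"].round(2),"F",o["contact_force"].round(1),"w",round(o["gripper_width"],3))
    return o,M
def boxes(r,mask,mina=60):
    n,l,s,c=cv2.connectedComponentsWithStats(mask.astype(np.uint8)); out=[]
    for i in range(1,n):
        if s[i,4]>=mina:
            pts=np.argwhere(l==i)[:,::-1].astype(np.float32); out.append((c[i],s[i,4],cv2.minAreaRect(pts)))
    return out
E
python3 - <<'E'
from h import *
r=cam("top"); im=r["color"]; hsv=cv2.cvtColor(im,cv2.COLOR_RGB2HSV)
# sleeves: white body + grey neck + nozzle
sub=im[180:250,205:310].astype(int)
m=np.zeros(im.shape[:2],bool); m[180:250,205:310]=((sub.max(2))>120)
for c,a,b in boxes(r,m):
    box=cv2.boxPoints(b); W=np.array([px2w(r,p,0.044)[:2] for p in box]).round(4)
    ctr=px2w(r,b[0],0.044).round(4)
    e=[W[1]-W[0],W[2]-W[1]]; L=[np.linalg.norm(x) for x in e]; k=int(np.argmax(L)); ax=e[k]*np.sign(e[k][0])
    print("sleeve",c.round(1),a,ctr,"len",np.round(L,4),"yaw",np.degrees(np.arctan2(ax[1],ax[0])).round(1))
m=np.zeros(im.shape[:2],bool); m[185:250,325:385]=im[185:250,325:385].astype(int).max(2)>125
for c,a,b in boxes(r,m): print("pot",b, px2w(r,b[0],0.115).round(4), a)
# fit pot rim ellipse
cn,_=cv2.findContours(m.astype(np.uint8),cv2.RETR_EXTERNAL,cv2.CHAIN_APPROX_NONE); cc=max(cn,key=len); print(cv2.fitEllipse(cc), px2w(r,cv2.fitEllipse(cc)[0],0.115).round(4))
m=np.zeros(im.shape[:2],bool); m[120:182,310:372]=im[120:182,310:372].astype(int).max(2)>100
cn,_=cv2.findContours(m.astype(np.uint8),cv2.RETR_EXTERNAL,cv2.CHAIN_APPROX_NONE); cc=max(cn,key=len); e=cv2.fitEllipse(cc); print("cover",e, px2w(r,e[0],0.016).round(4))
m=np.zeros(im.shape[:2],bool); s=im[120:182,310:372].astype(int); m[130:170,325:360]=im[130:170,325:360].astype(int).max(2)<85
for c,a,b in boxes(r,m,20): print("handle",b,px2w(r,b[0],0.05).round(4))
m=(hsv[...,1]>60)&(hsv[...,0]<30)&(im[...,0]>150); mm=np.zeros_like(m); mm[165:255,385:495]=m[165:255,385:495]
for c,a,b in boxes(r,mm,500): print("tray",b,px2w(r,b[0],0.01).round(4),[px2w(r,p,.014)[:2].round(3) for p in cv2.boxPoints(b)])
for n,p,z in [("spray",(262,139),.11),("magnet",(408,142),.03),("brown",(252,277),.044),("green",(175,230),.044)]: print(n,px2w(r,p,z).round(3))
E
```

```text
sleeve [236.  208.8] 2691 [0.497  0.3397 0.044 ] len [0.1902 0.1925] yaw -0.8
sleeve [286.  211.5] 1476 [0.4949 0.1823 0.044 ] len [0.1816 0.1236] yaw -5.6
sleeve [302.  228.1] 198 [0.4365 0.1448 0.044 ] len [0.08   0.0391] yaw -16.1
pot ((353.5, 214.5), (51.0, 53.0), 90.0) [ 0.4777 -0.0062  0.115 ] 2173
((353.68829345703125, 215.02947998046875), (50.71973419189453, 53.48120880126953), 83.01083374023438) [ 0.4762 -0.0067  0.115 ]
cover ((340.5, 150.5), (72.18517303466797, 72.18517303466797), 0.0) [0.6821 0.0213 0.016 ]
tray ((438.17962646484375, 210.52655029296875), (90.56859588623047, 73.10917663574219), 2.9609360694885254) [ 0.4901 -0.2739  0.01  ] [array([ 0.389, -0.125]), array([ 0.613, -0.144]), array([ 0.592, -0.422]), array([ 0.369, -0.4  ])]
spray [0.703 0.253 0.11 ]
magnet [ 0.701 -0.185  0.03 ]
brown [0.302 0.295 0.044]
green [0.447 0.524 0.044]
```

```bash
cat >> h.py <<'E'
def sleeves(r,roi,z=0.044,thr=200):
    im=r["color"]; x0,y0,x1,y1=roi; m=np.zeros(im.shape[:2],bool); s=im[y0:y1,x0:x1].astype(int); m[y0:y1,x0:x1]=(s.min(2)>thr)|((s[...,0]>190)&(s[...,2]<170))
    m=cv2.morphologyEx(m.astype(np.uint8),cv2.MORPH_CLOSE,np.ones((5,5)))
    for c,a,b in boxes(r,m,200):
        W=np.array([px2w(r,p,z)[:2] for p in cv2.boxPoints(b)]); ctr=px2w(r,b[0],z)[:2]
        e=[W[1]-W[0],W[2]-W[1]]; L=[np.linalg.norm(x) for x in e]; k=int(np.argmax(L)); ax=e[k]*np.sign(e[k][0])/L[k]
        print("body ctr",ctr.round(4),"mid",(ctr-0.015*ax).round(4),"len",np.round(L,3),"yaw",np.degrees(np.arctan2(ax[1],ax[0])).round(1))
E
python3 - <<'E'
from h import *
r=cam("top"); im=r["color"]
print(im[214,[200,210,240,272,310]],im[213,224],im[235,226])
for t in (150,175,200): sleeves(r,(205,180,310,250),thr=t)
s=im[120:182,310:372].astype(int)
print(im[150,[305,312,320,330,360,370,375]], im[150,335:348].max(1))
for t in (110,120,130):
    m=np.zeros(im.shape[:2],np.uint8); m[115:185,305:377]=im[115:185,305:377].max(2)>t
    cn,_=cv2.findContours(m,cv2.RETR_EXTERNAL,cv2.CHAIN_APPROX_NONE); e=cv2.fitEllipse(max(cn,key=len)); print("cover",e, px2w(r,e[0],0.016).round(4))
m=np.zeros(im.shape[:2],bool);m[130:170,325:360]=im[130:170,325:360].max(2)<110
for c,a,b in boxes(r,m,20): print("handle",b,px2w(r,b[0],0.05).round(4))
for th in ("sleeve1_mid","sleeve2_mid","sleeve3_mid","cover_grip","pot","tray"):
  for d in bot.place_of(th,"top"): 
    z={"cover_grip":.035,"pot":0,"tray":0}.get(th,.022)
    print(th,round(d["conf"],2),px2w(r,[d["location"][0]*640,d["location"][1]*400],z).round(3))
E
```

```text
[[115 116 125]
 [115 116 123]
 [111 113 119]
 [115 115 124]
 [115 115 124]] [224 220 213] [196 198 202]
body ctr [0.4957 0.38  ] mid [0.4808 0.3787] len [0.05  0.153] yaw 5.2
body ctr [0.4968 0.2787] mid [0.4819 0.2802] len [0.153 0.051] yaw -5.8
body ctr [0.4879 0.1891] mid [0.473  0.1913] len [0.154 0.051] yaw -8.7
body ctr [0.4978 0.2783] mid [0.4828 0.2798] len [0.15  0.048] yaw -5.8
body ctr [0.4955 0.3798] mid [0.4806 0.3784] len [0.048 0.149] yaw 5.5
body ctr [0.4882 0.1888] mid [0.4733 0.191 ] len [0.149 0.049] yaw -8.7
body ctr [0.5017 0.278 ] mid [0.4868 0.2796] len [0.138 0.046] yaw -5.8
body ctr [0.5071 0.381 ] mid [0.4921 0.3795] len [0.046 0.125] yaw 5.6
body ctr [0.4907 0.1884] mid [0.4758 0.1907] len [0.144 0.047] yaw -8.8
[[110 110 117]
 [109 110 118]
 [195 198 201]
 [199 201 205]
 [201 201 205]
 [108 109 117]
 [110 111 120]] [203 198 176 145 131 136 131 131 134 158 191 206 208]
cover ((339.7413024902344, 149.76690673828125), (81.33000946044922, 83.00963592529297), 157.9403839111328) [0.6844 0.0236 0.016 ]
cover ((337.56451416015625, 146.2977752685547), (66.29525756835938, 78.41555786132812), 47.46173095703125) [0.6954 0.03   0.016 ]
cover ((340.4722595214844, 150.27801513671875), (50.6788215637207, 51.34269714355469), 75.58525848388672) [0.6828 0.0214 0.016 ]
sleeve1_mid 0.69 [0.48  0.19  0.022]
sleeve2_mid 0.91 [0.498 0.377 0.022]
sleeve2_mid 0.91 [0.447 0.528 0.022]
sleeve3_mid 0.93 [0.305 0.295 0.022]
sleeve3_mid 0.73 [0.496 0.278 0.022]
cover_grip 0.72 [ 0.488 -0.259  0.035]
pot 0.96 [ 0.482 -0.007  0.   ]
tray 0.7 [ 0.489 -0.273  0.   ]
```

Emit:
{"name": "step_arm", "arguments": {"increments": [[0.03,-0.05,0,0,0,2,-1],[0.06,-0.1,0,0,0,4,-1],[0.08,-0.14,0,0,0,6,-1],[0.1,-0.18,0,0,0,8,-1],[0.12,-0.215,0,0,0,10,-1],[0.14,-0.25,0,0,0,12,-1],[0.16,-0.285,0,0,0,14,-1],[0.18,-0.32,0,0,0,14,-1],[0.2,-0.355,0,0,0,14,-1],[0.22,-0.39,0,0,0,14,-1]]}}

```text
t: 3.18
eef_pos: [0.4649, 0.2583, 0.2317]
tool_rot: [0.0, 0.075, 0.997, 0.0]
contact_force: [-0.1, -0.1, -0.2]
gripper_width: 0.998
```

```bash
python3 - <<'E'
from h import *
o,M=st(); print(o["q"])
E
```

```text
t 3.18 tcp [0.4649 0.2583 0.2317] z [ 0.001  0.001 -1.   ] y [0.15  0.989 0.001] q [-0.73  0.24  0.12  1.9  -0.03  1.    0.83] F [-0.1 -0.1 -0.2] w 0.998
[-0.72633959  0.23984364  0.12049672  1.90429062 -0.03415367  0.99856189
  0.82957234]
```

Emit:
{"name": "step_arm", "arguments": {"increments": [[0.015,-0.03,-0.02,0,0,0,-1],[0.03,-0.055,-0.05,0,0,0,-1],[0.035,-0.07,-0.08,0,0,0,-1],[0.038,-0.071,-0.09,0,0,0,-1],[0.038,-0.071,-0.09,0,0,0,-1]]}}

```text
t: 3.6
eef_pos: [0.501, 0.1877, 0.139]
tool_rot: [-0.002, 0.076, 0.997, -0.001]
contact_force: [-0.2, 0.8, 0.2]
gripper_width: 0.994
```

```bash
python3 - <<'E'
from h import *
o,M=st()
r=cam("wrist","b_wrist"); t=cam("top","b_top")
im=r["color"].copy()
for p in ([.503,.187,.044],[.488,.189,.044],[.4138,.2003,.022],[.488+.075*.988,.189-.075*.151,.044]):
    u=w2px(r,p); print(u); cv2.circle(im,(int(u[0]),int(u[1])),4,(255,0,255),1)
cv2.imwrite("pics/b_wrist2.png",im[:,:,::-1])
E
```

```text
t 3.6 tcp [0.501  0.1877 0.139 ] z [-0.004 -0.002 -1.   ] y [ 0.152  0.988 -0.003] q [-0.6   0.36  0.15  1.98 -0.07  0.81  1.01] F [-0.2  0.8  0.2] w 0.994
[317.00704483 209.49447528]
[316.63451346 192.71930592]
[316.51067644  99.85276414]
[316.81568172 270.09500844]
```

View pics/b_wrist2.png

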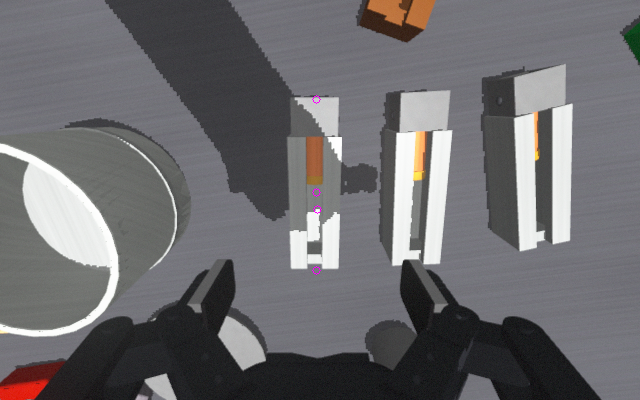

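Emit:
{"name": "step_arm", "arguments": {"increments": [[0,0,-0.04,0,0,0,-1],[0,0,-0.075,0,0,0,-1],[0,0,-0.1,0,0,0,-1],[0,0,-0.12,0,0,0,-1],[0,0,-0.131,0,0,0,-1],[0,0,-0.131,0,0,0,-1],[0,0,-0.131,0,0,0,0.3],[0,0,-0.131,0,0,0,0.6],[0,0,-0.131,0,0,0,1],[0,0,-0.131,0,0,0,1]], "force": 110}}

```text
t: 4.53
eef_pos: [0.5033, 0.1892, 0.0122]
tool_rot: [0.001, 0.075, 0.997, 0.0]
contact_force: [0.9, -1.9, 7.8]
gripper_width: 0.497
```

Emit:
{"name": "step_arm", "arguments": {"increments": [[0,0,0,0,0,0,1],[0,0,0,0,0,0,1],[0,0,0.01,0,0,0,1],[0,0,0.03,0,0,0,1],[0,0,0.055,0,0,0,1],[0,0,0.085,0,0,0,1],[0,0,0.115,0,0,0,1],[0,0,0.14,0,0,0,1],[0,0,0.16,0,0,0,1],[0,0,0.17,0,0,0,1]]}}

```text
t: 5.37
eef_pos: [0.503, 0.1896, 0.1837]
tool_rot: [0.002, 0.075, 0.997, 0.001]
contact_force: [-0.0, -0.1, -4.9]
gripper_width: 0.498
```

```bash
python3 - <<'E'
from h import *
o,M=st()
E
```

```text
t 5.37 tcp [0.503  0.1896 0.1837] z [ 0.004  0.002 -1.   ] y [0.15  0.989 0.003] q [-0.61  0.3   0.16  1.95 -0.06  0.89  1.  ] F [-0.  -0.1 -4.9] w 0.498
```

Emit:
{"name": "step_arm", "arguments": {"increments": [[0,0,0.005,-0.2,-1,0,1],[0,0,0.015,-0.5,-3,0,1],[0,0,0.03,-1,-6.5,0,1],[0,0,0.045,-1.6,-10.5,0,1],[0,0,0.06,-2.2,-15,0,1],[0,0,0.075,-3,-20,0,1],[0,0,0.09,-3.8,-25,0,1],[0,0,0.1,-4.5,-30,0,1],[0,0,0.11,-5.3,-35,0,1],[0,0,0.11,-6,-40,0,1]]}}

```text
t: 6.2
eef_pos: [0.5016, 0.1899, 0.2913]
tool_rot: [0.344, 0.07, 0.936, -0.024]
contact_force: [0.2, -1.3, -4.5]
gripper_width: 0.499
```

Emit:
{"name": "step_arm", "arguments": {"increments": [[0,0,0,-0.6,-4.5,0,1],[0,0,0,-1.2,-9,0,1],[0,0,0,-1.9,-13.5,0,1],[0,0,0,-2.6,-18,0,1],[0,0,0,-3.2,-22,0,1],[0,0,0,-3.8,-25.5,0,1],[0,0,0,-4.2,-28,0,1],[0,0,0,-4.5,-30,0,1],[0,0,0,-4.5,-30,0,1]]}}

```text
t: 6.95
eef_pos: [0.5019, 0.189, 0.2656]
tool_rot: [0.536, 0.024, 0.839, -0.088]
contact_force: [0.4, 0.0, -5.4]
gripper_width: 0.501
```

```bash
python3 - <<'E'
from h import *
o,M=st()
E
```

```text
t 6.95 tcp [0.5019 0.189  0.2656] z [ 0.895 -0.174 -0.41 ] y [ 0.135  0.983 -0.122] q [-0.28  0.28 -0.85  2.43  1.68  1.25 -0.85] F [ 0.4  0.  -5.4] w 0.501
```

Emit:
{"name": "step_arm", "arguments": {"increments": [[0,-0.005,0.01,0,0,-1,1],[0.005,-0.015,0.02,0,0,-3,1],[0.01,-0.03,0.03,0,0,-6,1],[0.015,-0.05,0.03,0,0,-10,1],[0.02,-0.075,0.03,0,0,-14,1],[0.02,-0.1,0.03,0,0,-18,1],[0.02,-0.125,0.03,0,0,-22,1],[0.02,-0.15,0.03,0,0,-26,1],[0.02,-0.175,0.03,0,0,-30,1],[0.02,-0.195,0.03,0,0,-34,1]]}}

```text
t: 7.78
eef_pos: [0.5224, -0.0096, 0.2968]
tool_rot: [0.486, 0.272, 0.794, -0.244]
contact_force: [-0.0, -0.1, -3.5]
gripper_width: 0.498
```

```bash
python3 - <<'E'
from h import *
o,M=st()
cam("side","c_side"); 
E
```

```text
t 7.78 tcp [ 0.5224 -0.0096  0.2968] z [ 0.639 -0.652 -0.408] y [ 0.669  0.733 -0.123] q [-0.12  0.25 -0.68  2.32  1.4   1.37 -0.79] F [-0.  -0.1 -3.5] w 0.498
```

View pics/c_side.png

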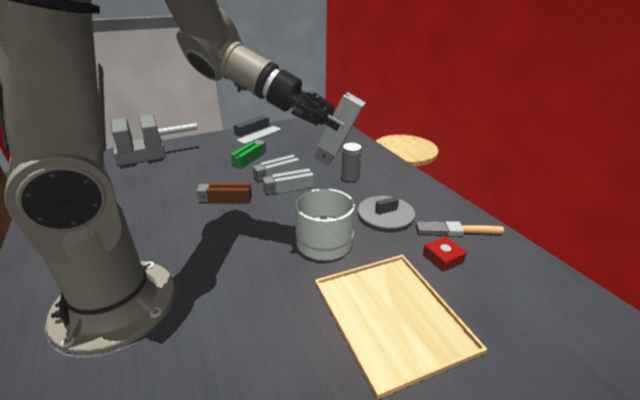

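```bash
cat >> h.py <<'E'
def draw_circ(im,r,c,rad,z,s,off,col):
    pts=[]
    for a in np.linspace(0,2*np.pi,90):
        u=w2px(r,[c[0]+rad*np.cos(a),c[1]+rad*np.sin(a),z]); pts.append(((u+0.5-np.array(off))*s).astype(int))
    cv2.polylines(im,[np.array(pts)],True,col,1)
def goal(mouth,az,tilt,dmid=0.015,dz=0.010):
    """tool az (deg), tilt from down (deg); mouth pos -> print shift,rotvec from measured"""
    o,M=st(); a=np.radians(az); t=np.radians(tilt)
    z=np.array([np.sin(t)*np.cos(a),np.sin(t)*np.sin(a),-np.cos(t)]); y=np.array([-np.sin(a),np.cos(a),0]); x=np.cross(y,z)
    D=np.column_stack([x,y,z]); tcp=np.array(mouth)+dz*z-(0.075+dmid)*x
    mnow=o["eef_pos"]-dz*M[:,2]+(0.075+dmid)*M[:,0]
    print("mouth now",mnow.round(4),"axis",(-M[:,0]).round(3)); rv=R.from_matrix(D@M.T).as_rotvec(degrees=True)
    print("tcp goal",tcp.round(4),"shift",(tcp-o["eef_pos"]).round(4),"rotvec",rv.round(1)); return tcp,rv
E
python3 - <<'E'
from h import *
goal([.477+.048*.574,-.007-.048*.819,.17],-55,80)
t=cam("top","c_top"); s=cam("side")
a=cv2.imread("pics/a_top.png"); off=(310,175); S=8
c=cv2.resize(a[175:255,310:400],None,fx=S,fy=S,interpolation=cv2.INTER_CUBIC)
C=(.478,-.007)
for rad in (.064,.070): draw_circ(c,t,C,rad,.115,S,off,(0,0,255))
draw_circ(c,t,C,.07,0,S,off,(0,255,0))
a=cv2.imread("pics/a_side.png"); off=(285,180); S=7
d=cv2.resize(a[180:265,285:370],None,fx=S,fy=S,interpolation=cv2.INTER_CUBIC)
for rad in (.064,.070): draw_circ(d,s,C,rad,.115,S,off,(0,0,255))
draw_circ(d,s,C,.07,0,S,off,(0,255,0))
c=c[:590];d=d[:590]
out=np.zeros((640,1320,3),np.uint8); out[:c.shape[0],:c.shape[1]]=c; out[:d.shape[0],725:725+d.shape[1]]=d
cv2.imwrite("pics/pot.png",cv2.resize(out,(800,388)))
E
```

```text
t 7.83 tcp [ 0.5228 -0.0123  0.2971] z [ 0.634 -0.658 -0.407] y [ 0.676  0.727 -0.123] q [-0.12  0.25 -0.68  2.31  1.4   1.37 -0.79] F [ 1.6 -2.1 -3.5] w 0.499
mouth now [0.4826 0.012  0.2197] axis [ 0.377 -0.197  0.905]
tcp goal [ 0.5192 -0.0672  0.2569] shift [-0.0037 -0.0549 -0.0402] rotvec [ -6.1 -14.6 -11.2]
```

View pics/pot.png

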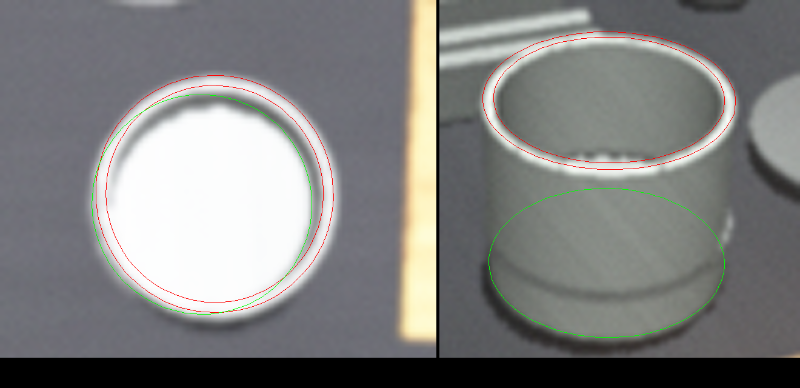

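The overlay fits: pot centre is about (0.477, -0.007), and the red rim circles lie on the rim in both views.

Emit:
{"name": "step_arm", "arguments": {"increments": [[0,-0.005,0,-0.5,-1,-1,1],[0,-0.015,-0.005,-1.5,-3.5,-3,1],[-0.002,-0.027,-0.015,-3,-7,-5.5,1],[-0.003,-0.04,-0.025,-4.5,-11,-8.5,1],[-0.004,-0.05,-0.035,-5.6,-13.5,-10.3,1],[-0.004,-0.055,-0.04,-6.1,-14.6,-11.2,1],[-0.004,-0.055,-0.04,-6.1,-14.6,-11.2,1]]}}

```text
t: 8.52
eef_pos: [0.5193, -0.0613, 0.2549]
tool_rot: [0.571, 0.347, 0.683, -0.295]
contact_force: [-0.2, 0.6, -4.1]
gripper_width: 0.498
```

```bash
python3 - <<'E'
from h import *
goal([.477+.048*.574,-.007-.048*.819,.17],-55,80)
E
```

```text
t 8.52 tcp [ 0.5193 -0.0613  0.2549] z [ 0.576 -0.799 -0.174] y [ 0.811  0.585 -0.006] q [-0.21  0.54 -0.57  2.35  1.52  1.7  -1.27] F [-0.2  0.6 -4.1] w 0.498
mouth now [ 0.5039 -0.0409  0.168 ] axis [ 0.107 -0.138  0.985]
tcp goal [ 0.5192 -0.0672  0.2569] shift [-0.0001 -0.0058  0.002 ] rotvec [ 0.2 -0.3 -0.8]
```

Emit:
{"name": "step_arm", "arguments": {"increments": [[0,-0.006,0,0,0,-1,1],[0,-0.006,-0.03,0,0,-1,1],[0,-0.006,-0.06,0,0,-1,1],[0,-0.006,-0.03,0,0,-1,1],[0,-0.006,0,0,0,-1,1],[0,-0.006,0,0,0,-1,1]]}}

```text
t: 9.02
eef_pos: [0.5203, -0.0664, 0.261]
tool_rot: [0.571, 0.354, 0.678, -0.298]
contact_force: [0.8, -0.1, -2.3]
gripper_width: 0.499
```

```bash
python3 - <<'E'
from h import *
goal([.477+.048*.574,-.007-.048*.819,.17],-55,80)
r=cam("side","d_side"); cv2.imwrite("pics/d_sidec.png",cv2.resize(r["color"][90:280,230:430,::-1],(800,600)[:1]+(760,)) if 0 else cv2.resize(r["color"][110:260,240:440,::-1],(800,600)))
E
```

```text
t 9.02 tcp [ 0.5203 -0.0664  0.261 ] z [ 0.563 -0.808 -0.17 ] y [0.821 0.572 0.001] q [-0.2   0.53 -0.57  2.34  1.51  1.7  -1.26] F [ 0.8 -0.1 -2.3] w 0.499
mouth now [ 0.506  -0.0457  0.174 ] axis [ 0.096 -0.141  0.985]
tcp goal [ 0.5192 -0.0672  0.2569] shift [-0.0012 -0.0007 -0.0041] rotvec [0.1 0.2 0.1]
```

View pics/d_sidec.png

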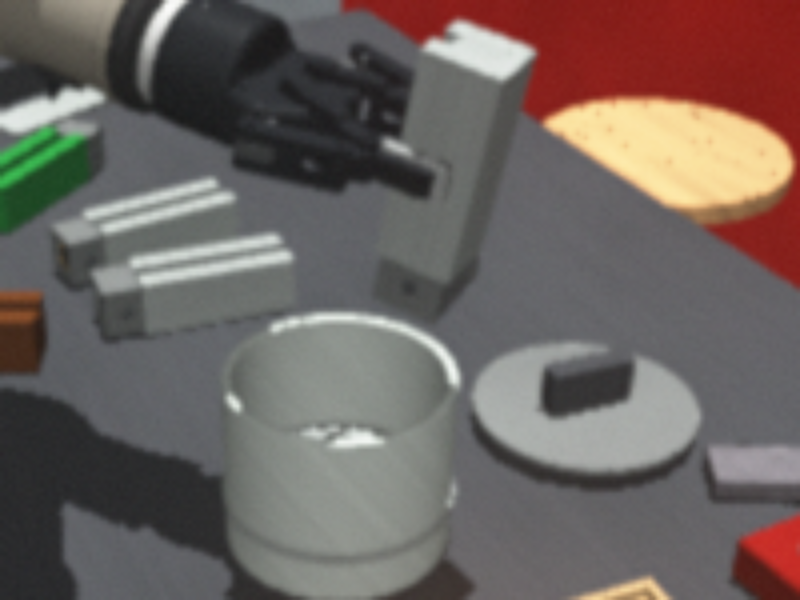

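Emit:
{"name": "step_arm", "arguments": {"increments": [[0,0,-0.035,0,0,0,1],[0,0,-0.065,0,0,0,1]]}}

```text
t: 9.23
eef_pos: [0.5209, -0.0671, 0.1982]
tool_rot: [0.575, 0.355, 0.674, -0.297]
contact_force: [-8.1, 21.4, 96.4]
gripper_width: 0.497
```

Emit:
{"name": "step_arm", "arguments": {"increments": [[0,0,0,0,0,0,1]]}}

```text
t: 9.32
eef_pos: [0.5211, -0.0678, 0.1976]
tool_rot: [0.577, 0.353, 0.673, -0.3]
contact_force: [9.2, -6.7, 17.2]
gripper_width: 0.501
```

Emit:
{"name": "step_arm", "arguments": {"increments": [[0,0,0.03,0,0,0,1],[0,0,0.055,0,0,0,1],[0,0,0.055,0,0,0,1],[0,0,0.03,0,0,0,1],[0,0,0.005,0,0,0,1],[0,0,0.03,0,0,0,1],[0,0,0.055,0,0,0,1],[0,0,0.055,0,0,0,1],[0,0,0.03,0,0,0,1],[0,0,0.005,0,0,0,1]]}}

```text
t: 10.15
eef_pos: [0.5199, -0.0672, 0.1985]
tool_rot: [0.571, 0.356, 0.678, -0.297]
contact_force: [0.9, 0.4, -3.0]
gripper_width: 0.5
```

Emit:
{"name": "step_arm", "arguments": {"increments": [[0,0,0.025,0,0,0,1],[0,0,0.05,0,0,0,1],[0,0,0.05,0,0,0,1]]}}

```text
t: 10.4
eef_pos: [0.5198, -0.067, 0.2495]
tool_rot: [0.571, 0.354, 0.678, -0.298]
contact_force: [0.6, 0.7, -2.1]
gripper_width: 0.502
```

```bash
python3 - <<'E'
from h import *
goal([.477+.048*.574,-.007-.048*.819,.17],-55,80)
r=cam("side","e_side"); cv2.imwrite("pics/e_sidec.png",cv2.resize(r["color"][110:260,240:440,::-1],(640,480)))
r=cam("top","e_top"); cv2.imwrite("pics/e_topc.png",cv2.resize(r["color"][160:280,280:440,::-1],(640,480)))
r=cam("wrist","e_wrist")
E
```

```text
t 10.4 tcp [ 0.5198 -0.067   0.2495] z [ 0.563 -0.809 -0.171] y [0.821 0.571 0.001] q [-0.2   0.56 -0.57  2.34  1.52  1.71 -1.29] F [ 0.6  0.7 -2.1] w 0.502
mouth now [ 0.5054 -0.0462  0.1625] axis [ 0.097 -0.141  0.985]
tcp goal [ 0.5192 -0.0672  0.2569] shift [-0.0006 -0.0002  0.0074] rotvec [0.1 0.1 0.2]
```

View pics/e_topc.png

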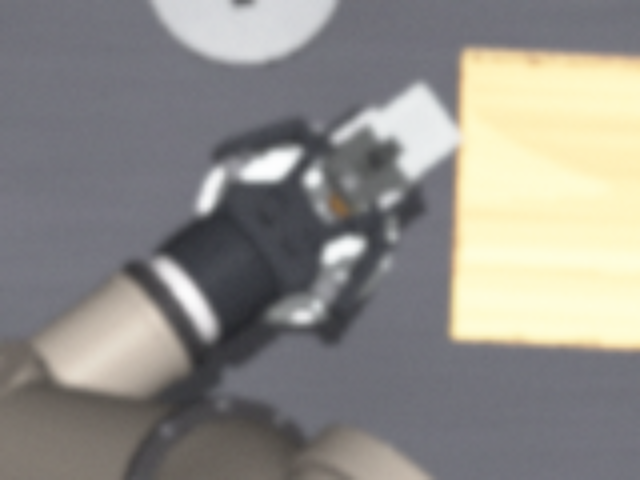

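View pics/e_wrist.png

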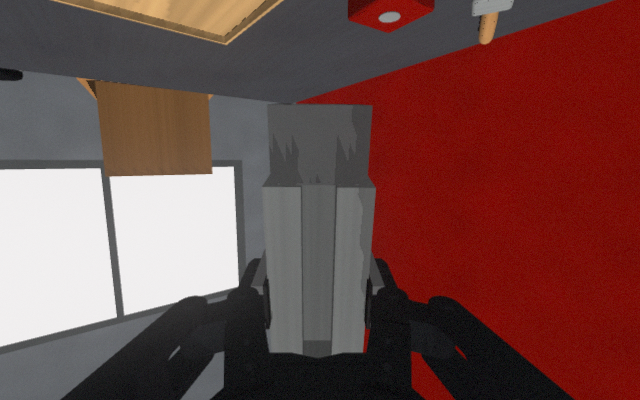

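View pics/e_sidec.png

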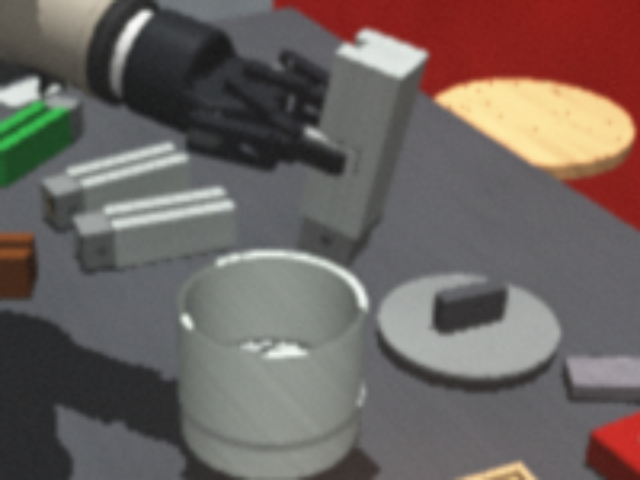

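```bash
cat >> h.py <<'E'
def down(mid,yaw,dmid=0.015,dz=0.010):
    a=np.radians(yaw); ax=np.array([np.cos(a),np.sin(a),0]); return goal(np.array(mid)-0.075*ax,yaw,0,dmid,dz)
E
python3 - <<'E'
from h import *
down([.484,-.351,.20],-4.5)
E
```

```text
t 10.55 tcp [ 0.5192 -0.0676  0.2476] z [ 0.562 -0.809 -0.173] y [ 0.821  0.571 -0.001] q [-0.21  0.56 -0.57  2.35  1.52  1.71 -1.29] F [ 0.9 -0.2 -3.2] w 0.497
mouth now [ 0.5046 -0.0467  0.1606] axis [ 0.099 -0.142  0.985]
tcp goal [ 0.499  -0.3522  0.19  ] shift [-0.0202 -0.2846 -0.0576] rotvec [41.  71.4 41.9]
```

Emit:
{"name": "step_arm", "arguments": {"increments": [[0,-0.01,0.01,0,0,0,1],[0,-0.03,0.02,1.5,2.5,1.5,1],[-0.002,-0.06,0.025,3.7,6.4,3.8,1],[-0.004,-0.09,0.025,6.2,10.7,6.3,1],[-0.006,-0.12,0.02,9,15.7,9.2,1],[-0.008,-0.15,0.015,12,20.7,12.2,1],[-0.01,-0.18,0.01,14.8,25.7,15.1,1],[-0.012,-0.21,0,17.6,30.7,18,1],[-0.014,-0.235,-0.01,20.5,35.7,21,1],[-0.016,-0.255,-0.02,23.4,40.7,23.9,1]]}}

```text
t: 11.38
eef_pos: [0.5028, -0.3001, 0.2344]
tool_rot: [0.349, 0.244, 0.885, -0.19]
contact_force: [-0.3, -0.2, -5.0]
gripper_width: 0.497
```

```bash
python3 - <<'E'
from h import *
down([.484,-.351,.15],-4.5)
E
```

```text
t 11.38 tcp [ 0.5028 -0.3001  0.2344] z [ 0.524 -0.506 -0.685] y [ 0.564  0.809 -0.166] q [ 0.77  0.15 -0.59  2.33  1.69  0.48 -0.26] F [-0.3 -0.2 -5. ] w 0.497
mouth now [ 0.4402 -0.2681  0.1774] axis [ 0.638 -0.299  0.71 ]
tcp goal [ 0.499  -0.3522  0.14  ] shift [-0.0039 -0.0521 -0.0944] rotvec [24.2 40.5 24.8]
```

Emit:
{"name": "step_arm", "arguments": {"increments": [[0,-0.01,-0.005,2.6,4.5,2.7,1],[-0.001,-0.02,-0.01,5.5,9.5,5.6,1],[-0.002,-0.025,-0.02,8.4,14.5,8.6,1],[-0.003,-0.03,-0.03,11.2,19.5,11.5,1],[-0.004,-0.03,-0.04,13.5,24,14,1],[-0.004,-0.03,-0.05,16,28,16.5,1],[-0.004,-0.03,-0.06,17.3,30,17.7,1],[-0.004,-0.03,-0.07,17.6,30.7,18,1],[-0.004,-0.03,-0.07,17.6,30.7,18,1],[-0.004,-0.03,-0.07,17.6,30.7,18,1]]}}

```text
t: 12.22
eef_pos: [0.5008, -0.3294, 0.1628]
tool_rot: [0.087, 0.097, 0.99, -0.053]
contact_force: [1.8, -2.1, -2.1]
gripper_width: 0.496
```

```bash
python3 - <<'E'
from h import *
down([.484,-.351,.030],-4.5)
cam("top","f_top"); r=cam("side","f_side")
cv2.imwrite("pics/f_pot.png",cv2.resize(r["color"][110:260,240:440,::-1],(640,480)))
for t in ("top","side"):
  print(t,[(d["conf"],np.array(d["location"])*[640,400]) for d in bot.recognise("nozzle1_mid",t)])
E
```

```text
t 12.22 tcp [ 0.5008 -0.3294  0.1628] z [ 0.161 -0.123 -0.979] y [ 0.201  0.976 -0.089] q [ 1.08  0.44 -0.78  1.93  0.54  0.76  1.38] F [ 1.8 -2.1 -2.1] w 0.496
mouth now [ 0.4123 -0.3117  0.1562] axis [ 0.966 -0.182  0.182]
tcp goal [ 0.499  -0.3522  0.02  ] shift [-0.0019 -0.0228 -0.1428] rotvec [6.5 9.7 6.6]
top []
side []
```

View pics/f_top.png

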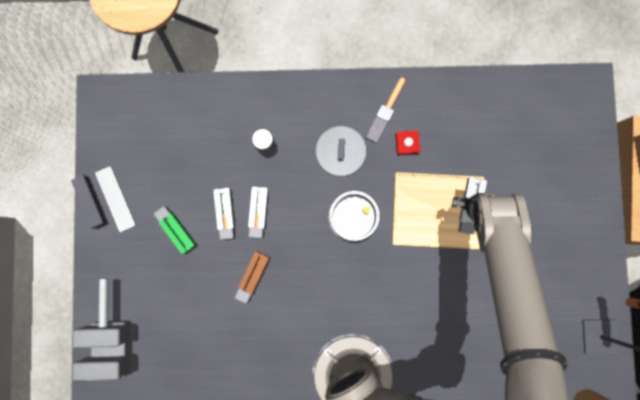

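View pics/f_side.png

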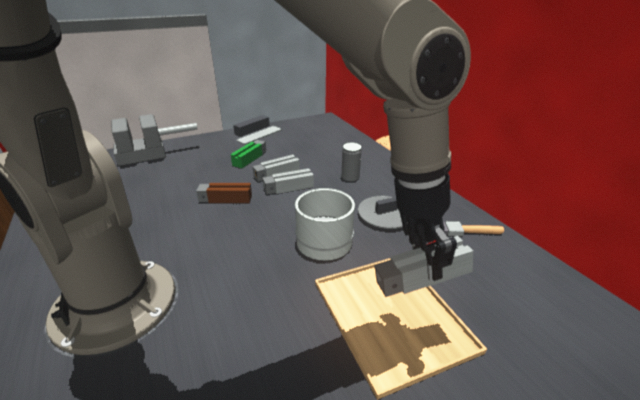

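The nozzle is in the pot: orange dot at (366,211), standing inside the wall. The sleeve is nearly level above the tray. Next I let it settle and lower it.

Emit:
{"name": "step_arm", "arguments": {"increments": [[0,0,0,0,0,0,1],[0,0,0,0,0,0,1],[0,0,0,0,0,0,1],[0,0,0,0,0,0,1]]}}

```text
t: 12.75
eef_pos: [0.5008, -0.3266, 0.1642]
tool_rot: [0.089, 0.095, 0.99, -0.056]
contact_force: [0.4, -0.3, -2.9]
gripper_width: 0.496
```

```bash
python3 - <<'E'
from h import *
down([.484,-.351,.030],-4.5)
E
```

```text
t 12.75 tcp [ 0.5008 -0.3266  0.1642] z [ 0.165 -0.128 -0.978] y [ 0.199  0.975 -0.094] q [ 1.08  0.44 -0.78  1.93  0.55  0.75  1.37] F [ 0.4 -0.3 -2.9] w 0.496
mouth now [ 0.4122 -0.3092  0.1571] axis [ 0.966 -0.179  0.187]
tcp goal [ 0.499  -0.3522  0.02  ] shift [-0.0019 -0.0256 -0.1442] rotvec [ 6.9 10.   6.5]
```

Emit:
{"name": "step_arm", "arguments": {"increments": [[0,-0.01,0,1.7,2.5,1.6,1],[-0.001,-0.018,-0.01,3.5,5,3.3,1],[-0.002,-0.024,-0.03,5.2,7.5,5,1],[-0.002,-0.026,-0.06,6.5,9.5,6.2,1],[-0.002,-0.026,-0.085,6.9,10,6.5,1],[-0.002,-0.026,-0.105,6.9,10,6.5,1],[-0.002,-0.026,-0.12,6.9,10,6.5,1],[-0.002,-0.026,-0.13,6.9,10,6.5,1],[-0.002,-0.026,-0.13,6.9,10,6.5,1]]}}

```text
t: 13.5
eef_pos: [0.4979, -0.3524, 0.0321]
tool_rot: [-0.002, 0.039, 0.999, 0.001]
contact_force: [-0.8, -0.3, -3.2]
gripper_width: 0.497
```

```bash
python3 - <<'E'
from h import *
down([.484,-.351,.027],-4.5)
r=cam("side","g_side");cv2.imwrite("pics/g_c.png",cv2.resize(r["color"][230:400,300:500,::-1],(800,680)[:2] if 0 else (700,595)))
E
```

```text
t 13.5 tcp [ 0.4979 -0.3524  0.0321] z [-0.003  0.003 -1.   ] y [0.079 0.997 0.003] q [ 1.02  0.73 -0.7   1.81  0.62  0.84  1.5 ] F [-0.8 -0.3 -3.2] w 0.497
mouth now [ 0.4082 -0.3453  0.0424] axis [ 0.997 -0.079 -0.004]
tcp goal [ 0.499  -0.3522  0.017 ] shift [ 0.0011  0.0002 -0.0151] rotvec [-0.2 -0.2  0. ]
```

View pics/g_c.png

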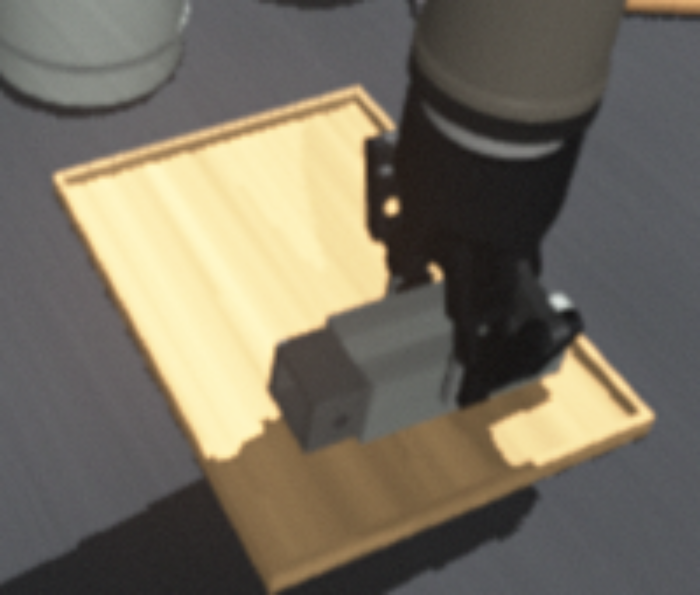

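Emit:
{"name": "step_arm", "arguments": {"increments": [[0,0,-0.005,0,0,0,1],[0,0,-0.01,0,0,0,1],[0,0,-0.014,0,0,0,1],[0,0,-0.014,0,0,0,1],[0,0,-0.014,0,0,0,0],[0,0,-0.014,0,0,0,-0.5],[0,0,-0.014,0,0,0,-0.5],[0,0,-0.014,0,0,0,-0.5],[0,0,0.01,0,0,0,-0.5],[0,0,0.04,0,0,0,-0.5]]}}

```text
t: 14.38
eef_pos: [0.4975, -0.3522, 0.0727]
tool_rot: [-0.002, 0.039, 0.999, 0.002]
contact_force: [0.6, -0.2, 0.1]
gripper_width: 0.749
```

Emit:
{"name": "step_arm", "arguments": {"increments": [[0,0.01,0.04,0,0,0,-0.5],[0,0.03,0.08,0,0,0,-0.5],[0,0.06,0.12,0,0,0,-0.6],[0,0.1,0.155,0,0,0,-0.8],[0,0.14,0.17,0,0,0,-1],[0,0.18,0.17,0,0,0,-1],[0,0.22,0.17,0,0,0,-1],[0,0.26,0.17,0,0,0,-1],[0,0.3,0.17,0,0,0,-1],[0,0.34,0.17,0,0,0,-1]]}}

```text
t: 15.22
eef_pos: [0.4988, -0.0232, 0.2447]
tool_rot: [0.0, 0.04, 0.999, 0.0]
contact_force: [0.7, -0.2, -0.2]
gripper_width: 1.001
```

```bash
python3 - <<'E'
from h import *
st()
r=cam("top","h_top")
cv2.imwrite("pics/h_c.png",cv2.resize(r["color"][120:280,160:500,::-1],(800,376)))
sleeves(r,(205,180,274,250),thr=175); sleeves(r,(450,170,490,250),z=.048,thr=175)
E
```

```text
t 15.22 tcp [ 0.4988 -0.0232  0.2447] z [ 0.001  0.001 -1.   ] y [0.079 0.997 0.001] q [ 0.77  0.32 -1.    1.9   0.3   1.08  1.13] F [ 0.7 -0.2 -0.2] w 1.001
body ctr [0.4976 0.2783] mid [0.4827 0.2799] len [0.151 0.048] yaw -5.8
body ctr [0.4954 0.3798] mid [0.4805 0.3784] len [0.049 0.15 ] yaw 5.5
body ctr [ 0.483  -0.3492] mid [ 0.468  -0.3485] len [0.099 0.219] yaw -2.8
```

View pics/h_c.png

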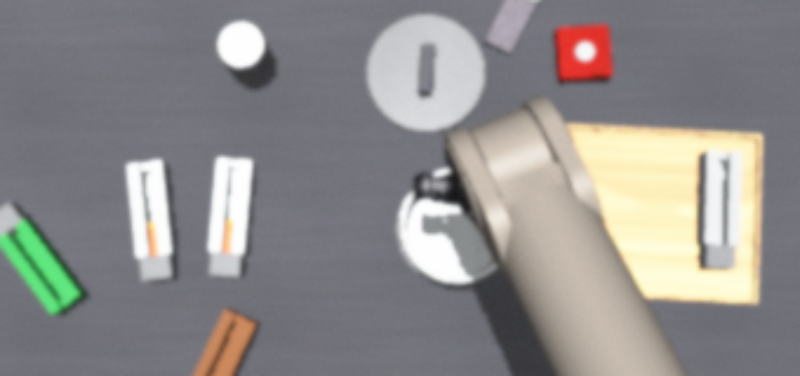

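Emit:
{"name": "step_arm", "arguments": {"increments": [[0,0.03,0,0,0,0,-1],[0.002,0.065,0,0,0,0,-1],[0.004,0.1,0,0,0,0,-1],[0.006,0.135,0,0,0,0,-1],[0.008,0.17,0,0,0,-1,-1],[0.01,0.205,-0.01,0,0,-1.3,-1],[0.012,0.24,-0.03,0,0,-1.3,-1],[0.014,0.27,-0.06,0,0,-1.3,-1],[0.014,0.295,-0.09,0,0,-1.3,-1],[0.014,0.3,-0.11,0,0,-1.3,-1]]}}

```text
t: 16.1
eef_pos: [0.5112, 0.2799, 0.1322]
tool_rot: [-0.001, 0.048, 0.999, 0.002]
contact_force: [0.6, 0.4, 1.4]
gripper_width: 1.0
```

```bash
python3 - <<'E'
from h import *
o,M=st(); ax=np.array([.995,-.101,0]); print((np.array([.4976,.2783,0])+.015*ax)-o["eef_pos"])
r=cam("wrist","i_wrist")
for p in ([.4976,.2783,.044],): print(w2px(r,p))
E
```

```text
t 16.1 tcp [0.5112 0.2799 0.1322] z [-0.002  0.005 -1.   ] y [0.096 0.995 0.005] q [ 0.06  0.6  -0.9   1.83  0.55  0.98  0.4 ] F [0.6 0.4 1.4] w 1.0
[ 0.00132816 -0.00312671 -0.13224582]
[312.96938385 194.51349466]
```

View pics/i_wrist.png

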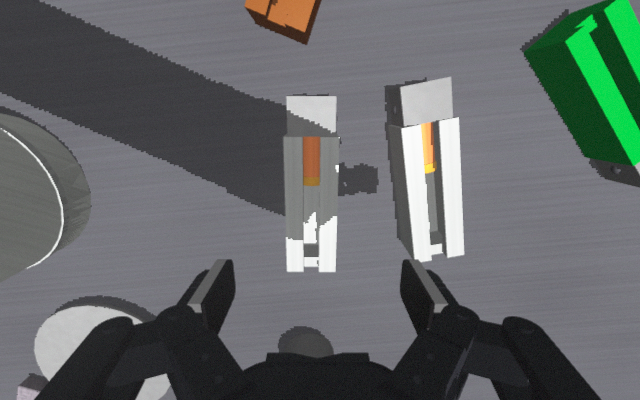

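Emit:
{"name": "step_arm", "arguments": {"increments": [[0.001,-0.003,-0.03,0,0,0,-1],[0.001,-0.003,-0.065,0,0,0,-1],[0.001,-0.003,-0.09,0,0,0,-1],[0.001,-0.003,-0.11,0,0,0,-1],[0.001,-0.003,-0.12,0,0,0,-1],[0.001,-0.003,-0.12,0,0,0,-1],[0.001,-0.003,-0.12,0,0,0,0.3],[0.001,-0.003,-0.12,0,0,0,0.6],[0.001,-0.003,-0.12,0,0,0,1],[0.001,-0.003,-0.12,0,0,0,1]], "force": 110}}

```text
t: 16.98
eef_pos: [0.5153, 0.273, 0.0161]
tool_rot: [0.001, 0.051, 0.999, 0.002]
contact_force: [2.5, 3.4, -3.0]
gripper_width: 0.499
```

Emit:
{"name": "step_arm", "arguments": {"increments": [[0,0,0,0,0,0,1],[0,0,0,0,0,0,1],[0,0,0.01,0,0,0,1],[0,0,0.03,0,0,0,1],[0,0,0.06,0,0,0,1],[0,0,0.09,0,0,0,1],[0,0,0.125,0,0,0,1],[0,0,0.16,0,0,0,1],[0,0,0.19,0,0,0,1],[0,0,0.21,0,0,0,1]]}}

```text
t: 17.82
eef_pos: [0.5141, 0.2724, 0.2277]
tool_rot: [0.001, 0.05, 0.999, 0.002]
contact_force: [-0.0, 0.9, -4.0]
gripper_width: 0.498
```

```bash
python3 - <<'E'
from h import *
goal([.49,.1,.22],-30,50)
E
```

```text
t 17.82 tcp [0.5141 0.2724 0.2277] z [ 0.002  0.003 -1.   ] y [0.101 0.995 0.003] q [ 0.13  0.5  -0.97  1.74  0.45  1.14  0.5 ] F [-0.   0.9 -4. ] w 0.498
mouth now [0.4245 0.2814 0.2376] axis [ 0.995 -0.101  0.002]
tcp goal [0.5467 0.0672 0.2825] shift [ 0.0327 -0.2052  0.0548] rotvec [-15.6 -47.8 -22.7]
```

Emit:
{"name": "step_arm", "arguments": {"increments": [[0.002,-0.005,0.01,-0.3,-1,-0.5,1],[0.005,-0.015,0.02,-1,-3,-1.4,1],[0.008,-0.03,0.03,-2.2,-6.5,-3.1,1],[0.012,-0.05,0.04,-3.5,-10.5,-5,1],[0.016,-0.07,0.05,-4.9,-15,-7.1,1],[0.02,-0.095,0.055,-6.4,-19.5,-9.3,1],[0.023,-0.12,0.055,-7.8,-24,-11.4,1],[0.026,-0.145,0.055,-9.3,-28.5,-13.5,1],[0.029,-0.17,0.055,-10.8,-33,-15.7,1],[0.032,-0.19,0.055,-12.2,-37.5,-17.8,1]]}}

```text
t: 18.65
eef_pos: [0.5446, 0.0789, 0.2785]
tool_rot: [0.325, 0.2, 0.92, -0.088]
contact_force: [0.3, -1.2, -3.8]
gripper_width: 0.497
```

```bash
python3 - <<'E'
from h import *
goal([.49,-.02,.22],-45,70,.018,.006)
E
```

```text
t 18.65 tcp [0.5446 0.0789 0.2785] z [ 0.564 -0.292 -0.773] y [ 0.425  0.905 -0.032] q [ 0.16  0.12 -0.8   2.16  1.01  0.84 -0.17] F [ 0.3 -1.2 -3.8] w 0.497
mouth now [0.4753 0.1095 0.2241] axis [ 0.708 -0.31   0.634]
tcp goal [ 0.5165 -0.0465  0.3053] shift [-0.0281 -0.1253  0.0269] rotvec [-16.2 -26.2 -18.9]
```

Emit:
{"name": "step_arm", "arguments": {"increments": [[-0.003,-0.012,0.005,-1.6,-2.6,-1.9,1],[-0.006,-0.026,0.01,-3.4,-5.5,-4,1],[-0.009,-0.04,0.015,-5.3,-8.5,-6.2,1],[-0.012,-0.055,0.02,-7.2,-11.6,-8.4,1],[-0.016,-0.07,0.022,-9,-14.6,-10.5,1],[-0.019,-0.085,0.024,-10.9,-17.6,-12.7,1],[-0.022,-0.1,0.027,-12.8,-20.6,-14.9,1],[-0.025,-0.112,0.027,-14.5,-23.4,-16.9,1],[-0.028,-0.12,0.027,-15.7,-25.4,-18.3,1],[-0.028,-0.125,0.027,-16.2,-26.2,-18.9,1]]}}

```text
t: 19.48
eef_pos: [0.5166, -0.0441, 0.304]
tool_rot: [0.528, 0.312, 0.759, -0.219]
contact_force: [-0.2, -0.6, -4.3]
gripper_width: 0.494
```

```bash
python3 - <<'E'
from h import *
goal([.477+.048*.574,-.007-.048*.819,.17],-55,80,.018,.006)
E
```

```text
t 19.48 tcp [ 0.5166 -0.0441  0.304 ] z [ 0.664 -0.662 -0.347] y [ 0.705  0.709 -0.004] q [-0.01  0.25 -0.75  2.38  1.5   1.4  -0.97] F [-0.2 -0.6 -4.3] w 0.494
mouth now [ 0.4895 -0.0176  0.2189] axis [ 0.248 -0.242  0.938]
tcp goal [ 0.5172 -0.0644  0.2605] shift [ 0.0006 -0.0203 -0.0435] rotvec [ -7.7  -6.8 -10.1]
```

Emit:
{"name": "step_arm", "arguments": {"increments": [[0,-0.004,-0.005,-1.3,-1.1,-1.7,1],[0,-0.01,-0.015,-3.2,-2.8,-4.2,1],[0,-0.015,-0.028,-5.2,-4.6,-6.8,1],[0,-0.019,-0.038,-6.8,-6,-8.9,1],[0,-0.02,-0.043,-7.7,-6.8,-10.1,1],[0,-0.02,-0.043,-7.7,-6.8,-10.1,1]]}}

```text
t: 19.98
eef_pos: [0.5182, -0.0629, 0.26]
tool_rot: [0.569, 0.354, 0.681, -0.296]
contact_force: [-0.1, -0.9, -4.7]
gripper_width: 0.493
```

```bash
python3 - <<'E'
from h import *
goal([.477+.048*.574,-.007-.048*.819,.17],-55,80,.018,.006)
r=cam("wrist","j_wrist")
E
```

```text
t 19.98 tcp [ 0.5182 -0.0629  0.26  ] z [ 0.565 -0.806 -0.177] y [ 0.819  0.574 -0.   ] q [-0.14  0.55 -0.66  2.34  1.52  1.75 -1.25] F [-0.1 -0.9 -4.7] w 0.493
mouth now [ 0.5054 -0.0446  0.1695] axis [ 0.102 -0.145  0.984]
tcp goal [ 0.5172 -0.0644  0.2605] shift [-0.001  -0.0015  0.0005] rotvec [-0.1 -0.1 -0. ]
```

View pics/j_wrist.png

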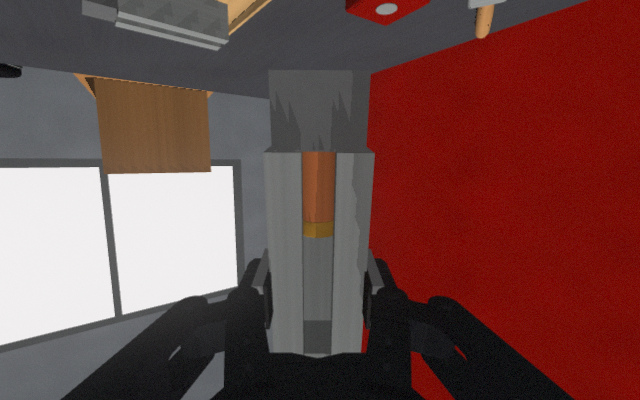

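Emit:
{"name": "step_arm", "arguments": {"increments": [[0,-0.002,-0.027,0,0,0,1],[0,-0.002,-0.054,0,0,0,1],[0,-0.002,-0.027,0,0,0,1],[0,-0.002,0,0,0,0,1],[0,-0.002,0,0,0,0,1],[0,-0.002,-0.027,0,0,0,1],[0,-0.002,-0.054,0,0,0,1],[0,-0.002,-0.027,0,0,0,1],[0,-0.002,0,0,0,0,1],[0,-0.002,0,0,0,0,1]]}}

```text
t: 20.87
eef_pos: [0.5186, -0.0649, 0.2668]
tool_rot: [0.573, 0.355, 0.678, -0.294]
contact_force: [1.3, 0.2, -2.1]
gripper_width: 0.497
```

```bash
python3 - <<'E'
from h import *
st()
r=cam("wrist","k_wrist")
E
```

```text
t 20.87 tcp [ 0.5186 -0.0649  0.2668] z [ 0.568 -0.805 -0.171] y [0.818 0.575 0.008] q [-0.13  0.54 -0.66  2.34  1.52  1.75 -1.25] F [ 1.3  0.2 -2.1] w 0.497
```

View pics/k_wrist.png

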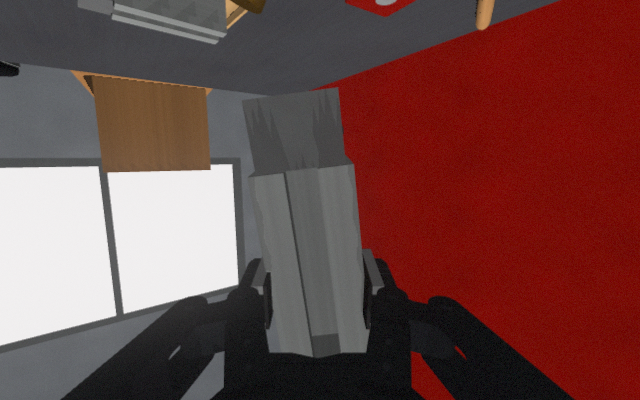

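```bash
python3 - <<'E'
from h import *
r=cam("top","l_top"); cv2.imwrite("pics/l_c.png",cv2.resize(r["color"][160:280,280:500,::-1],(800,436)))
s=cam("side","l_side")
E
```

```text
(no output)
```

View pics/l_c.png

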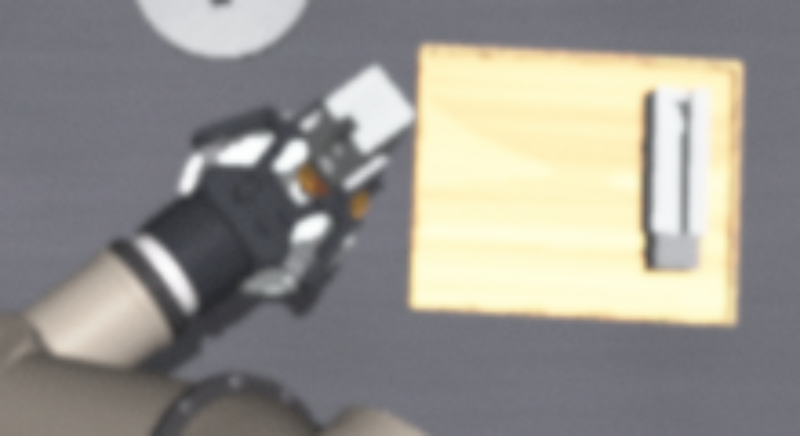

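View pics/l_side.png

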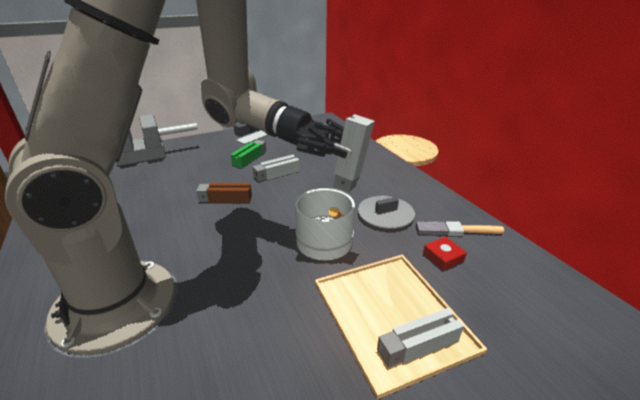

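```bash
python3 - <<'E'
import cv2
a=cv2.imread("pics/l_side.png"); cv2.imwrite("pics/l_sc.png",cv2.resize(a[165:265,280:400],(720,600),interpolation=cv2.INTER_CUBIC))
E
```

```text
(no output)
```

View pics/l_sc.png

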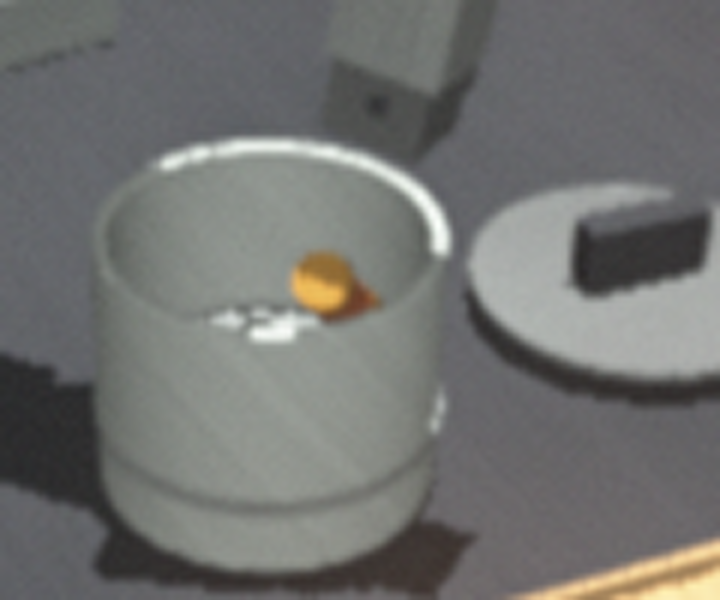

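```bash
python3 - <<'E'
from h import *
import json
r=cam("top")
for z in (0.03,.06,.09,.115,.13): print(z,px2w(r,(379,216),z).round(3),w2px(r,[.478,-.071,z]).round(1),w2px(r,[.478,-.077,z]).round(1))
hsv=cv2.cvtColor(r["color"],cv2.COLOR_RGB2HSV); m=(hsv[...,1]>120)&(hsv[...,0]<25); mm=np.zeros_like(m); mm[190:240,330:388]=m[190:240,330:388]
for c,a,b in boxes(r,mm,3): print(c,a,b)
E
```

```text
0.03 [ 0.476 -0.089  0.03 ] [372.9 215.6] [374.9 215.5]
0.06 [ 0.475 -0.086  0.06 ] [374. 215.] [376. 215.]
0.09 [ 0.473 -0.082  0.09 ] [375.2 214.4] [377.2 214.4]
0.115 [ 0.472 -0.079  0.115] [376.2 213.9] [378.3 213.8]
0.13 [ 0.471 -0.077  0.13 ] [376.8 213.6] [378.9 213.5]
[364.39130435 210.15217391] 46 ((364.5000305175781, 210.00003051757812), (9.192388534545898, 4.949747085571289), 45.0)
```

```bash
python3 - <<'E'
from h import *
r=cam("top","m_top"); a=cv2.imread("pics/l_top.png")
c=np.hstack([cv2.resize(x[190:240,330:400],(395,282),interpolation=cv2.INTER_CUBIC) for x in (a,r["color"][:,:,::-1])]); cv2.imwrite("pics/m_c.png",c)
E
```

```text
(no output)
```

View pics/m_c.png

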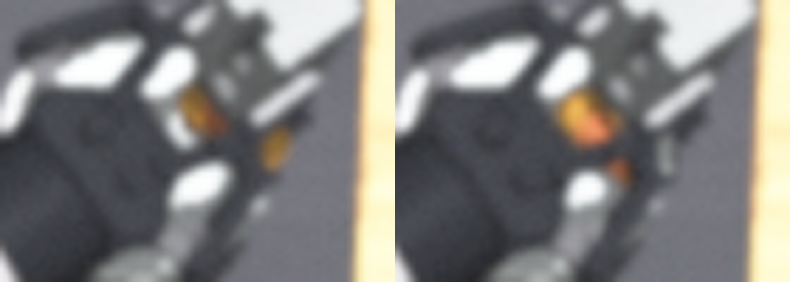

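Emit:
{"name": "step_arm", "arguments": {"increments": [[0,-0.01,0.015,0,0,0,1],[0,-0.025,0.03,0,0,0,1],[0,-0.045,0.035,1.5,2.5,1.5,1],[0,-0.07,0.035,4,7,4,1],[0,-0.095,0.03,7,12,7,1],[0,-0.12,0.02,9.8,17,10,1],[0,-0.145,0.01,12.7,22,13,1],[0,-0.165,0,15.6,27,16,1],[0,-0.185,-0.01,18.5,32,18.8,1],[0,-0.2,-0.02,21.4,37,21.8,1]]}}

```text
t: 21.95
eef_pos: [0.5138, -0.2574, 0.2466]
tool_rot: [0.335, 0.236, 0.894, -0.18]
contact_force: [-0.7, 0.4, -3.2]
gripper_width: 0.5
```

```bash
python3 - <<'E'
from h import *
down([.49,-.273,.15],-4.5,.018,.006)
r=cam("top","n_top"); cv2.imwrite("pics/n_c.png",cv2.resize(r["color"][160:280,280:500,::-1],(800,436)))
r=cam("side","n_side"); cv2.imwrite("pics/n_sc.png",cv2.resize(r["color"][165:265,280:400,::-1],(600,500),interpolation=cv2.INTER_CUBIC))
E
```

```text
t 21.95 tcp [ 0.5138 -0.2574  0.2466] z [ 0.515 -0.48  -0.71 ] y [ 0.543  0.824 -0.163] q [ 0.55  0.09 -0.46  2.31  1.44  0.48 -0.09] F [-0.7  0.4 -3.2] w 0.5
mouth now [ 0.449  -0.2265  0.1872] axis [ 0.663 -0.302  0.685]
tcp goal [ 0.5079 -0.2744  0.144 ] shift [-0.0059 -0.017  -0.1026] rotvec [22.8 38.9 23.8]
```

View pics/n_c.png

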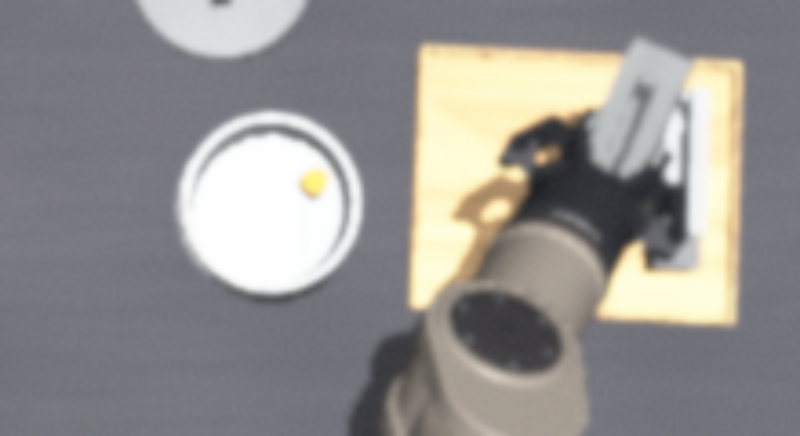

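View pics/n_sc.png

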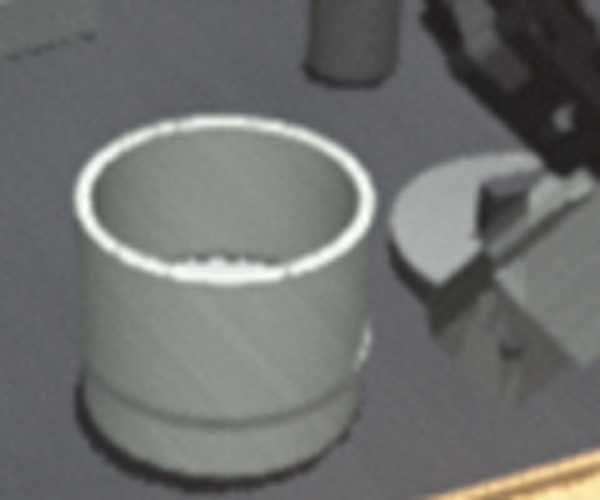

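View pics/n_top.png

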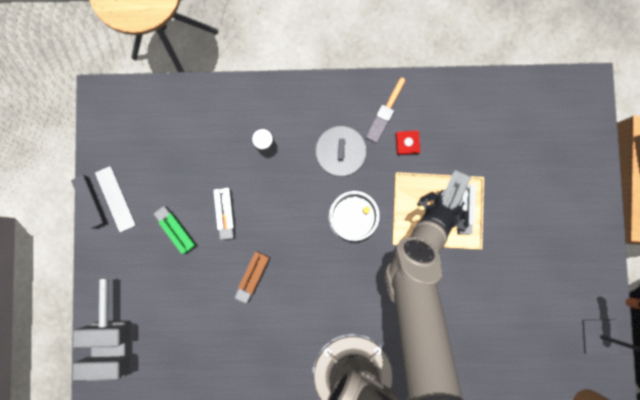

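View pics/n_side.png

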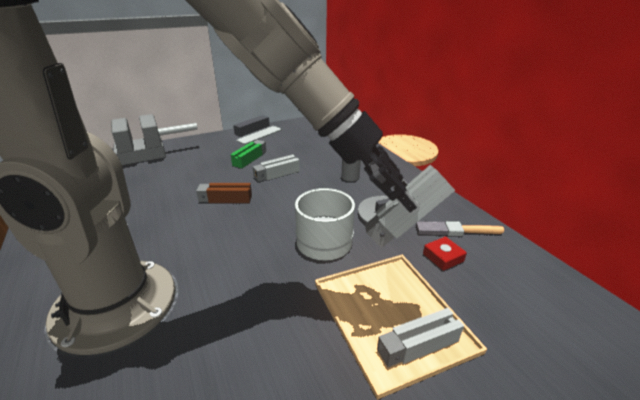

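```bash
python3 - <<'E'
import cv2,numpy as np
a=cv2.imread("pics/f_top.png");b=cv2.imread("pics/n_top.png")
cv2.imwrite("pics/n_cmp.png",np.hstack([cv2.resize(x[185:245,325:390],(400,370),interpolation=cv2.INTER_CUBIC) for x in (a,b)]))
E
```

```text
(no output)
```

View pics/n_cmp.png

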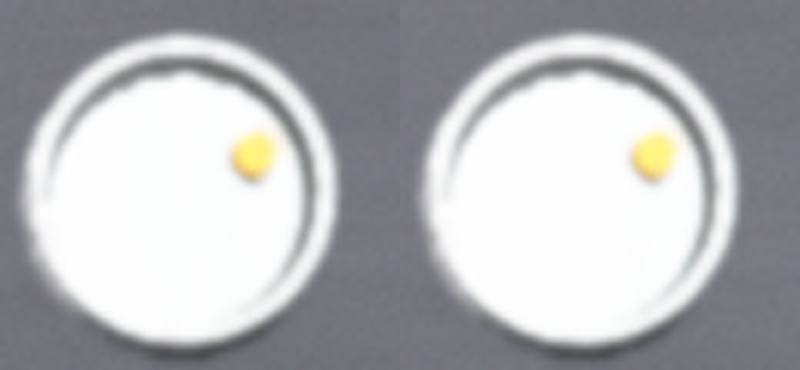

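```bash
python3 - <<'E'
from h import *
t=cam("top","o_top");s=cam("side","o_side")
for z in (.03,.05,.07,.09,.11,.13,.15): print(z,px2w(t,(378.5,216.5),z)[:2].round(3),px2w(t,(366,210),z)[:2].round(3),px2w(s,(334,212),z)[:2].round(3),px2w(t,(369.6,220),z)[:2].round(3))
w=cam("wrist","o_w")
E
```

```text
0.03 [ 0.475 -0.088] [ 0.495 -0.051] [0.54  0.055] [ 0.465 -0.061]
0.05 [ 0.474 -0.085] [ 0.494 -0.049] [0.525 0.03 ] [ 0.464 -0.058]
0.07 [ 0.473 -0.083] [ 0.493 -0.047] [0.511 0.004] [ 0.463 -0.056]
0.09 [ 0.472 -0.08 ] [ 0.491 -0.045] [ 0.496 -0.021] [ 0.462 -0.054]
0.11 [ 0.471 -0.078] [ 0.49  -0.043] [ 0.482 -0.047] [ 0.461 -0.052]
0.13 [ 0.47  -0.076] [ 0.489 -0.041] [ 0.468 -0.072] [ 0.46 -0.05]
0.15 [ 0.469 -0.073] [ 0.488 -0.039] [ 0.453 -0.098] [ 0.459 -0.048]
```

View pics/o_w.png

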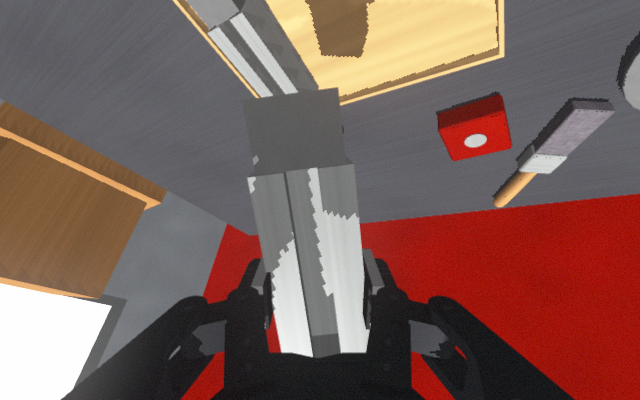

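```bash
python3 - <<'E'
import cv2,numpy as np
b=cv2.imread("pics/o_top.png"); h=cv2.cvtColor(b,cv2.COLOR_BGR2HSV)
m=(h[...,1]>90)&((h[...,0]<28)|(h[...,0]>172))&(b[...,2]>60)
n,l,s,c=cv2.connectedComponentsWithStats(m.astype(np.uint8))
for i in range(1,n):
    if s[i,4]>2: print(c[i].round(),s[i])
print(b[185:245:4,330:380:4].min(2))
b=cv2.imread("pics/o_side.png"); h=cv2.cvtColor(b,cv2.COLOR_BGR2HSV)
m=(h[...,1]>110)&(h[...,0]<28)&(h[...,0]>5)&(b[...,2]>60)
n,l,s,c=cv2.connectedComponentsWithStats(m.astype(np.uint8))
print("side")
for i in range(1,n):
    if s[i,4]>2: print(c[i].round(),s[i])
E
```

```text
[91.  0.] [90  0  2  2  3]
[135.  21.] [ 98   0  81  35 656]
[94.  4.] [93  3  2  3  6]
[140.  12.] [139  11   3   2   5]
[143.  16.] [142  15   3   2   3]
[147.  16.] [147  15   2   4   5]
[120.  21.] [119  20   2   2   3]
[396.  92.] [387  78  18  29 126]
[631. 176.] [ 618  116   22  128 2193]
[408. 142.] [395 130  26  25 515]
[481. 180.] [480 179   2   4   4]
[481. 195.] [481 189   1  13  13]
[431. 193.] [419 190  23  10  34]
[431. 202.] [429 201   5   4  15]
[366. 210.] [363 207   6   7  22]
[414. 219.] [405 208  21  28 225]
[224. 221.] [223 215   3  13  28]
[480. 222.] [480 220   2   5   8]
[452. 229.] [451 228   3   4   7]
[254. 272.] [239 252  30  42 627]
[633. 302.] [626 298  14  10 103]
[588. 396.] [575 390  32  10 203]
[[121 120 119 119 119 120 118 118 115 117 116 117 117]
 [119 121 121 123 120 125 127 122 117 118 115 117 116]
 [120 120 122 163 239 229 229 229 242 162 118 119 119]
 [117 119 226 202 139 186 234 177 119 193 228 120 117]
 [119 208 185 226 253 254 254 254 253 218 158 211 117]
 [146 236 245 254 254 254 254 254 253 246 210 225 129]
 [224 208 254 254 254 254 254 2
[... 318 characters left out ...]
54 254 254 254 253 240 241 118 116]
 [117 117 111 183 252 253 253 253 247 185 104 117 118]
 [116 116 116 112  99 100 118  95  92 111 114 117 116]]
side
[417. 150.] [377 134  62  33 277]
[228. 192.] [207 183  43  20 810]
[  3. 227.] [  0 218   8  19  76]
[484. 231.] [465 229  39   5 153]
[423. 283.] [394 258  52  49 152]
[370. 267.] [353 261  37  12  62]
[392. 261.] [391 260   3   2   5]
[346. 274.] [342 272  10   4  17]
[338. 276.] [335 275   6   3   9]
[331. 279.] [329 278   4   2   5]
[368. 309.] [ 317  283  103   52 2540]
[455. 317.] [454 316   3   3   3]
[472. 338.] [464 328  18  21  79]
[408. 371.] [342 332 143  66 379]
[447. 347.] [444 346   7   3   7]
[388. 364.] [376 352  27  18  41]
```

Emit:
{"name": "step_arm", "arguments": {"increments": [[0,0,0,2.5,4,2.5,1],[0,-0.005,0,5.5,9,5.5,1],[-0.001,-0.01,-0.005,8.5,14,8.5,1],[-0.002,-0.015,-0.01,11.5,19,11.5,1],[-0.003,-0.017,-0.02,14.5,24,14.5,1],[-0.004,-0.017,-0.03,17.5,29,17.5,1],[-0.005,-0.017,-0.04,20,34,20.5,1],[-0.006,-0.017,-0.05,22,37.5,23,1],[-0.006,-0.017,-0.06,22.8,38.9,23.8,1],[-0.006,-0.017,-0.06,22.8,38.9,23.8,1]]}}

```text
t: 23.03
eef_pos: [0.5075, -0.2693, 0.1844]
tool_rot: [0.018, 0.051, 0.999, -0.01]
contact_force: [-0.7, 0.9, -3.2]
gripper_width: 0.498
```

```bash
python3 - <<'E'
from h import *
down([.49,-.273,.03],-10.5,.018,.006)
r=cam("top","p_top");cam("side","p_side");w=cam("wrist","p_w")
E
```

```text
t 23.03 tcp [ 0.5075 -0.2693  0.1844] z [ 0.034 -0.022 -0.999] y [ 0.101  0.995 -0.019] q [ 0.86  0.41 -0.61  1.85  0.3   0.94  1.59] F [-0.7  0.9 -3.2] w 0.498
mouth now [ 0.4148 -0.2598  0.187 ] axis [ 0.994 -0.1    0.037]
tcp goal [ 0.5077 -0.2763  0.024 ] shift [ 0.0002 -0.007  -0.1604] rotvec [ 1.4  1.9 -4.7]
```

View pics/p_top.png

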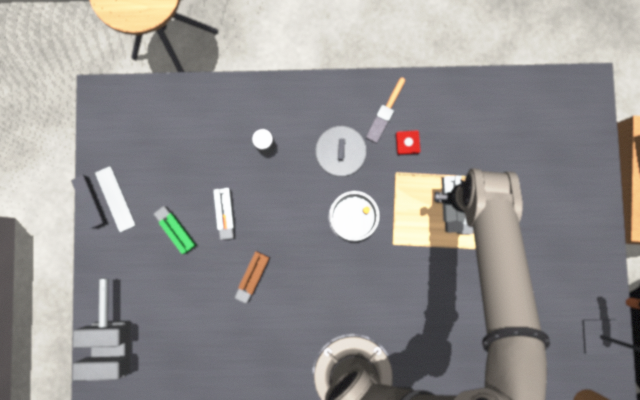

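View pics/p_side.png

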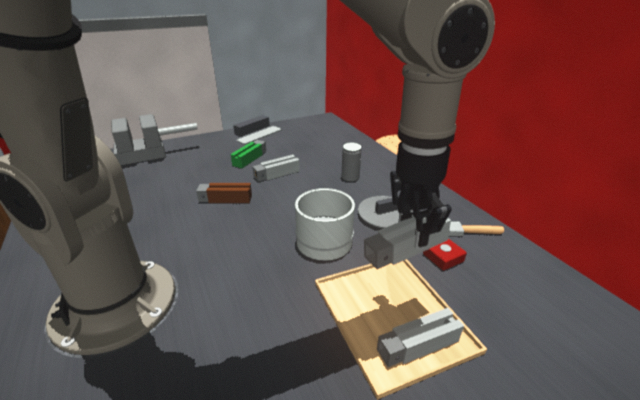

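View pics/p_w.png

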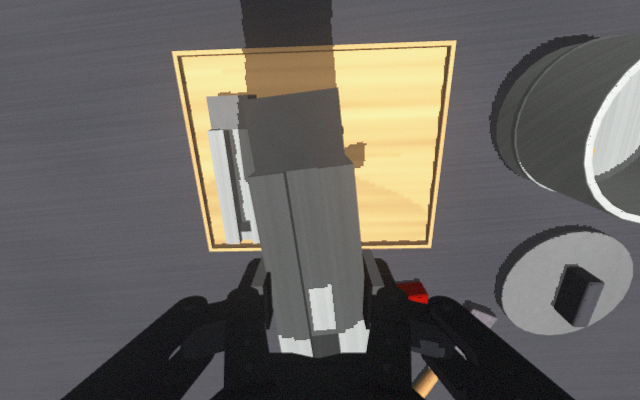

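Emit:
{"name": "step_arm", "arguments": {"increments": [[0,-0.003,-0.025,0.5,0.6,-1.5,1],[0,-0.006,-0.055,1,1.3,-3,1],[0,-0.007,-0.085,1.4,1.9,-4.5,1],[0,-0.007,-0.11,1.4,1.9,-4.7,1],[0,-0.007,-0.13,1.4,1.9,-4.7,1],[0,-0.007,-0.145,1.4,1.9,-4.7,1],[0,-0.007,-0.156,1.4,1.9,-4.7,1],[0,-0.007,-0.162,1.4,1.9,-4.7,1],[0,-0.007,-0.162,1.4,1.9,-4.7,1]]}}

```text
t: 23.93
eef_pos: [0.5089, -0.2771, 0.0239]
tool_rot: [0.004, 0.093, 0.996, -0.002]
contact_force: [0.5, -0.1, -2.9]
gripper_width: 0.492
```

```bash
python3 - <<'E'
from h import *
down([.49,-.273,.027],-10.5,.018,.006)
E
```

```text
t 23.93 tcp [ 0.5089 -0.2771  0.0239] z [ 0.008 -0.006 -1.   ] y [ 0.186  0.983 -0.004] q [ 0.75  0.64 -0.48  1.91  0.45  0.69  1.39] F [ 0.5 -0.1 -2.9] w 0.492
mouth now [ 0.4175 -0.2598  0.029 ] axis [ 0.983 -0.186  0.009]
tcp goal [ 0.5077 -0.2763  0.021 ] shift [-0.0012  0.0008 -0.0029] rotvec [0.3 0.5 0.2]
```

Release, lift, and move to a point above the pot to look inside with the wrist camera.

Emit:
{"name": "step_arm", "arguments": {"increments": [[0,0,-0.003,0,0,0,1],[0,0,-0.003,0,0,0,0.3],[0,0,-0.003,0,0,0,-0.4],[0,0,-0.003,0,0,0,-0.4],[0,0,-0.003,0,0,0,-0.4],[0,0,0.01,0,0,0,-0.4],[0,0,0.04,0,0,0,-0.5],[0,0.01,0.08,0,0,0,-0.6],[0,0.03,0.12,0,0,0,-1],[0,0.06,0.16,0,0,0,-1]]}}

```text
t: 24.77
eef_pos: [0.5098, -0.2263, 0.1786]
tool_rot: [0.006, 0.096, 0.995, -0.003]
contact_force: [0.2, -0.0, 0.9]
gripper_width: 0.999
```

Emit:
{"name": "step_arm", "arguments": {"increments": [[0,0.04,0.04,0,0,0,-1],[0,0.08,0.07,0,0,1,-1],[0,0.12,0.09,0,0,3,-1],[0,0.16,0.1,0,0,5,-1],[0,0.2,0.1,0,0,8,-1],[0,0.235,0.1,0,0,12,-1],[0,0.26,0.1,0,0,16,-1],[0,0.28,0.1,0,0,17,-1]]}}

```text
t: 25.43
eef_pos: [0.5089, 0.0609, 0.2776]
tool_rot: [0.007, -0.059, 0.998, -0.001]
contact_force: [-0.4, 0.5, 0.6]
gripper_width: 1.001
```

```bash
python3 - <<'E'
from h import *
st(); cam("wrist","q_w"); cam("side","q_side"); cam("top","q_top")
E
```

```text
t 25.43 tcp [0.5089 0.0609 0.2776] z [ 0.013 -0.001 -1.   ] y [-0.118  0.993 -0.003] q [ 0.47  0.25 -0.83  1.85  0.21  1.12  1.25] F [-0.4  0.5  0.6] w 1.001
```

View pics/q_w.png

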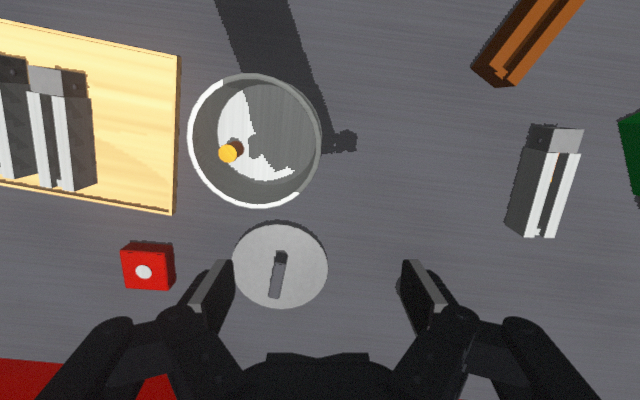

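View pics/q_side.png

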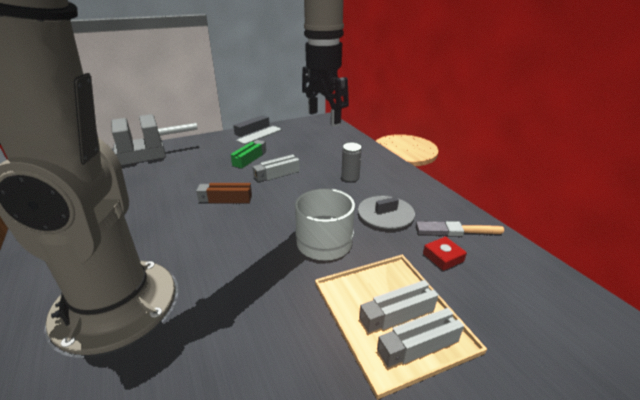

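View pics/q_top.png

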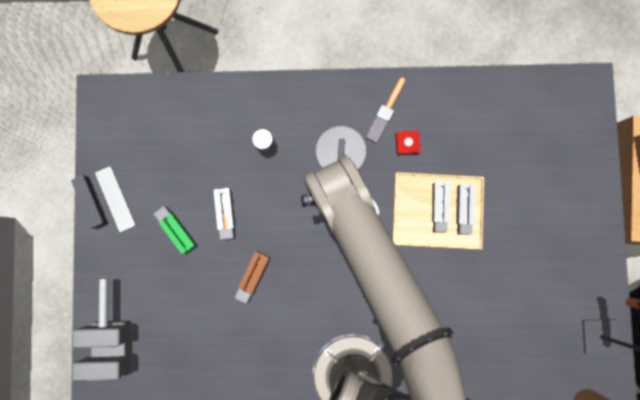

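```bash
python3 - <<'E'
from h import *
for c in ("top","side","wrist"):
    cam(c)
    for k in (1,):
        print(c,[(round(d["conf"],2),(np.array(d["location"])*[640,400]).round()) for d in bot.recognise(f"nozzle{k}_mid",c)])
im=cv2.imread("pics/q_side.png"); cv2.imwrite("pics/q_l.png",cv2.resize(im[120:400,0:330],(800,679))[:600])
im=cv2.imread("pics/q_top.png"); cv2.imwrite("pics/q_b.png",cv2.resize(im[240:400,60:460],(800,320)))
E
```

```text
top []
side []
wrist [(0.68, array([237., 152.]))]
```

View pics/q_l.png

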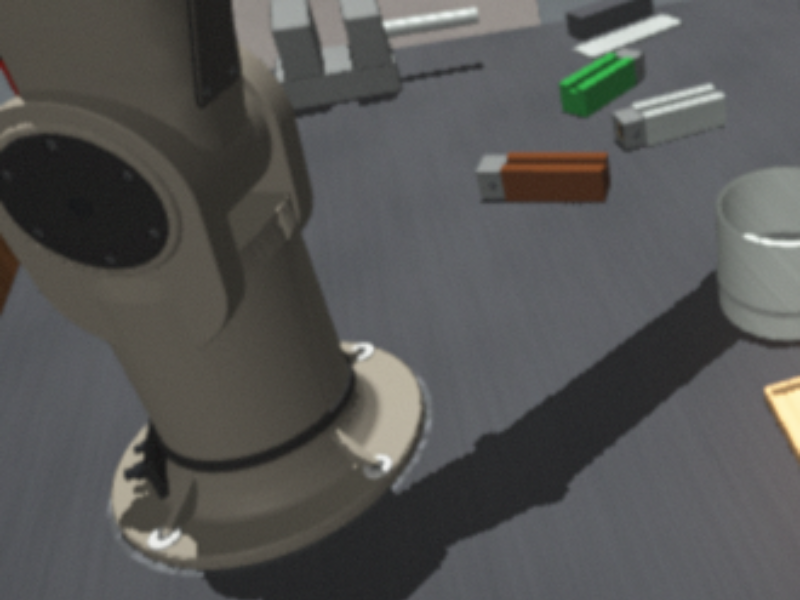

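View pics/q_b.png

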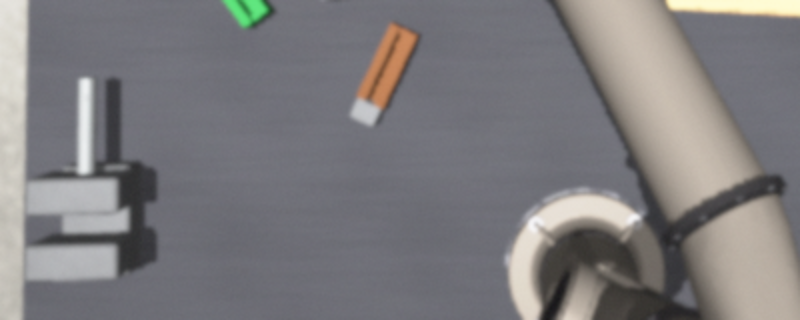

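Emit:
{"name": "step_arm", "arguments": {"increments": [[0,0,0.02,0,5,0,-1],[0,0,0.04,0,11,0,-1],[0.02,0,0.06,0,17,0,-1],[0.03,0,0.08,0,24,0,-1],[0.04,0,0.1,0,30,0,-1],[0.05,0,0.12,0,36,0,-1],[0.05,0,0.14,0,42,0,-1],[0.05,0,0.14,0,42,0,-1]]}}

```text
t: 26.55
eef_pos: [0.5419, 0.0552, 0.3792]
tool_rot: [-0.279, -0.046, 0.959, 0.007]
contact_force: [0.4, 0.9, -1.8]
gripper_width: 1.003
```

```bash
python3 - <<'E'
from h import *
st(); cam("wrist","r_w");cam("side","r_side")
E
```

```text
t 26.55 tcp [0.5419 0.0552 0.3792] z [-0.535 -0.012 -0.845] y [-0.085  0.996  0.039] q [-0.04  0.5  -0.2   1.3  -0.02  1.9   1.42] F [ 0.4  0.9 -1.8] w 1.003
```

View pics/r_w.png

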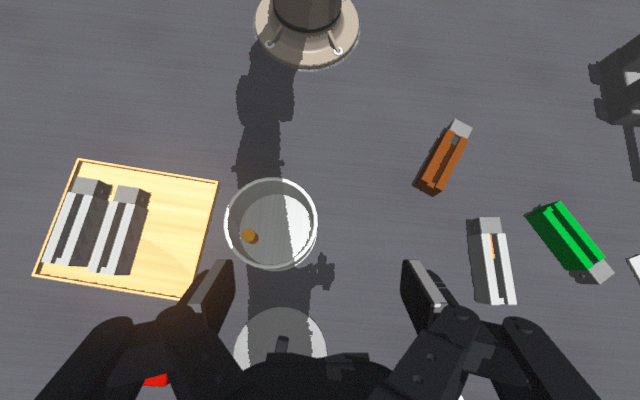

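View pics/r_side.png

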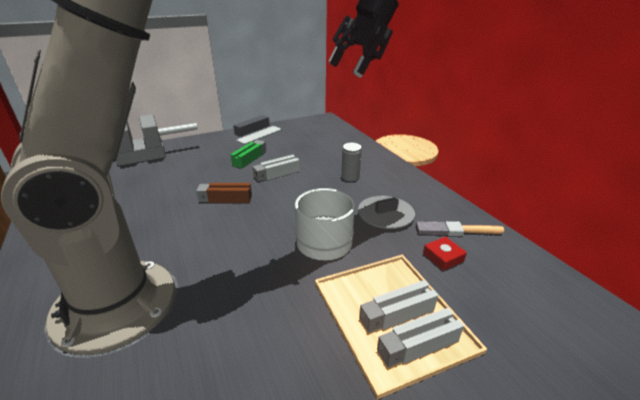

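```bash
python3 - <<'E'
import cv2,numpy as np
out=[]
for n in ("n_side","o_side","p_side","q_side"):
    a=cv2.imread(f"pics/{n}.png")[190:400,130:400]; out.append(cv2.resize(np.clip(a.astype(float)*2,0,255).astype(np.uint8),(400,300)))
cv2.imwrite("pics/cmp4.png",np.vstack([np.hstack(out[:2]),np.hstack(out[2:])]))
a=cv2.imread("pics/r_w.png"); cv2.imwrite("pics/r_pot.png",cv2.resize(a[165:285,205:335],(650,600),interpolation=cv2.INTER_CUBIC))
E
```

```text
(no output)
```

View pics/cmp4.png

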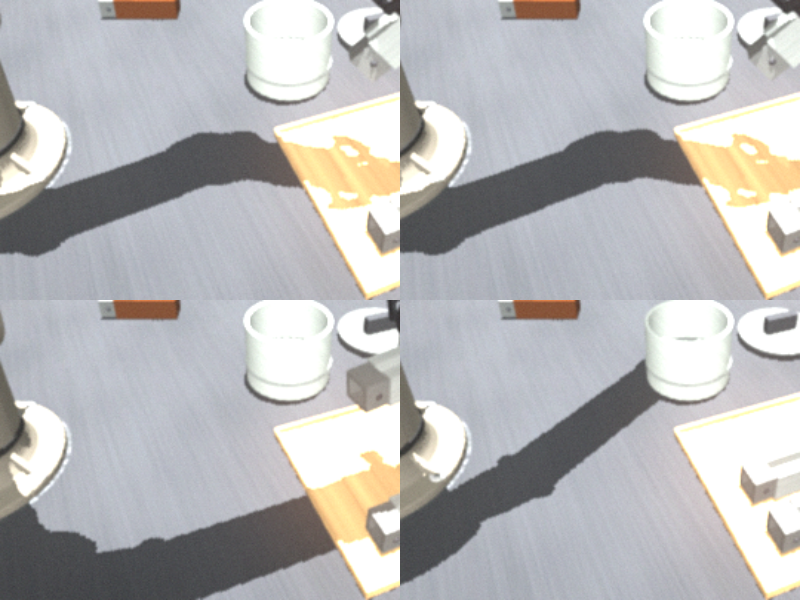

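View pics/r_pot.png

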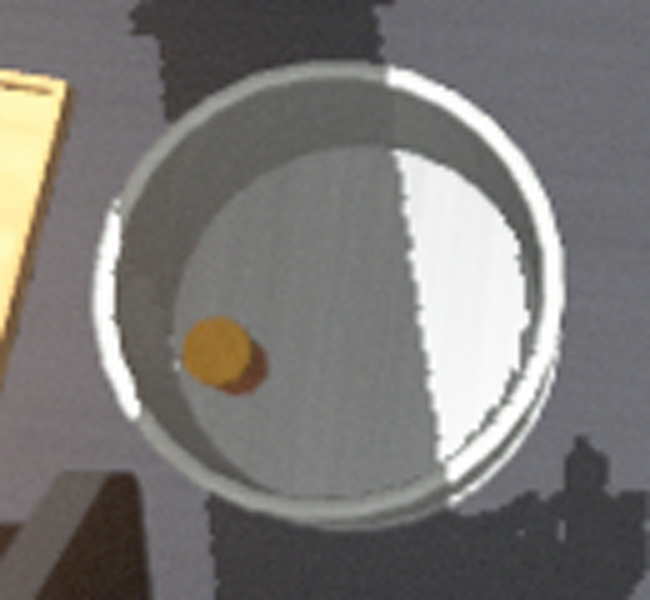

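Emit:
{"name": "step_arm", "arguments": {"increments": [[0,0.04,0,0,0,5,-1],[0,0.08,0,0,0,10,-1],[-0.005,0.12,0.005,0,0,16,-1],[-0.015,0.16,0.01,0,0,22,-1],[-0.03,0.2,0.015,0,0,28,-1],[-0.045,0.235,0.02,0,0,34,-1],[-0.06,0.27,0.02,0,0,40,-1],[-0.08,0.3,0.02,0,0,46,-1],[-0.1,0.33,0.02,0,0,52,-1],[-0.12,0.36,0.02,0,0,57,-1]]}}

```text
t: 27.48
eef_pos: [0.4303, 0.39, 0.3894]
tool_rot: [-0.24, -0.504, 0.82, -0.126]
contact_force: [0.4, 0.3, -0.8]
gripper_width: 0.998
```

Emit:
{"name": "step_arm", "arguments": {"increments": [[-0.03,0.03,0,0,0,2,-1],[-0.06,0.06,0,0,0,4,-1],[-0.09,0.085,0,0,0,5,-1],[-0.12,0.11,0,0,0,5,-1],[-0.15,0.13,0,0,0,5,-1],[-0.185,0.15,0,0,0,5,-1],[-0.22,0.165,0,0,0,5,-1],[-0.25,0.18,0,0,0,5,-1],[-0.25,0.18,0,0,0,5,-1]]}}

```text
t: 28.23
eef_pos: [0.1711, 0.5648, 0.3807]
tool_rot: [-0.231, -0.542, 0.798, -0.129]
contact_force: [-1.4, 0.9, -0.0]
gripper_width: 1.003
```

```bash
python3 - <<'E'
from h import *
st(); cam("wrist","s_w"); cam("top","s_top")
E
```

```text
t 28.23 tcp [0.1711 0.5648 0.3807] z [-0.228 -0.456 -0.86 ] y [-0.924  0.38   0.044] q [-1.33  0.56  0.02  1.19 -0.12  1.91  1.44] F [-1.4  0.9 -0. ] w 1.003
```

View pics/s_w.png

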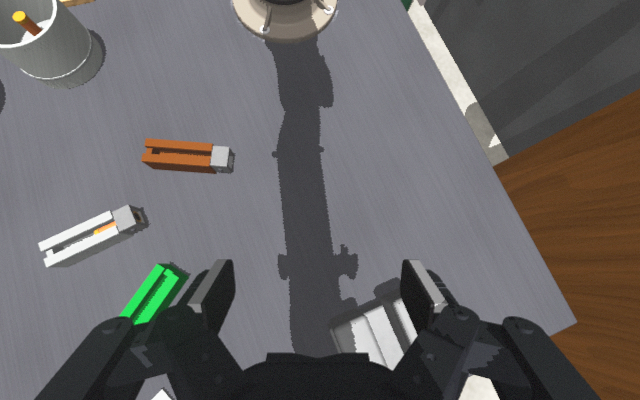

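View pics/s_top.png

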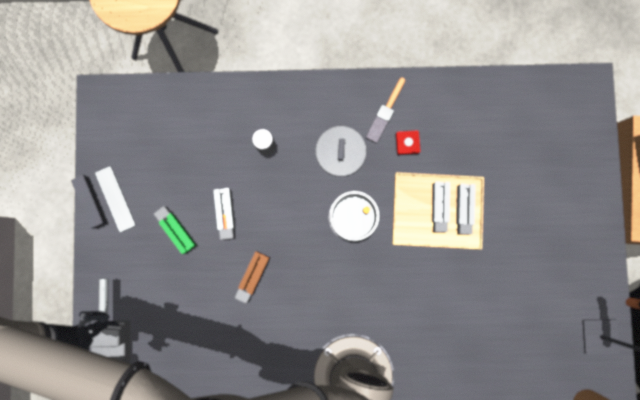

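```bash
python3 - <<'E'
from h import *
r=cam("wrist"); im=r["color"][:,:,::-1]
cv2.imwrite("pics/s_pot.png",cv2.resize(im[0:100,0:120],(720,600),interpolation=cv2.INTER_CUBIC))
for z in (.006,.04,.076,.115,.146): print(z,w2px(r,[.4925,-.047,z]).round(1),px2w(r,(20,17),z).round(3))
E
```

```text
0.006 [55.3 47. ] [ 0.543 -0.145  0.006]
0.04 [40.6 34.2] [ 0.521 -0.1    0.04 ]
0.076 [23.1 18.8] [ 0.497 -0.053  0.076]
0.115 [ 1.2 -0.3] [ 0.471 -0.002  0.115]
0.146 [-18.8 -17.8] [0.45  0.039 0.146]
```

View pics/s_pot.png

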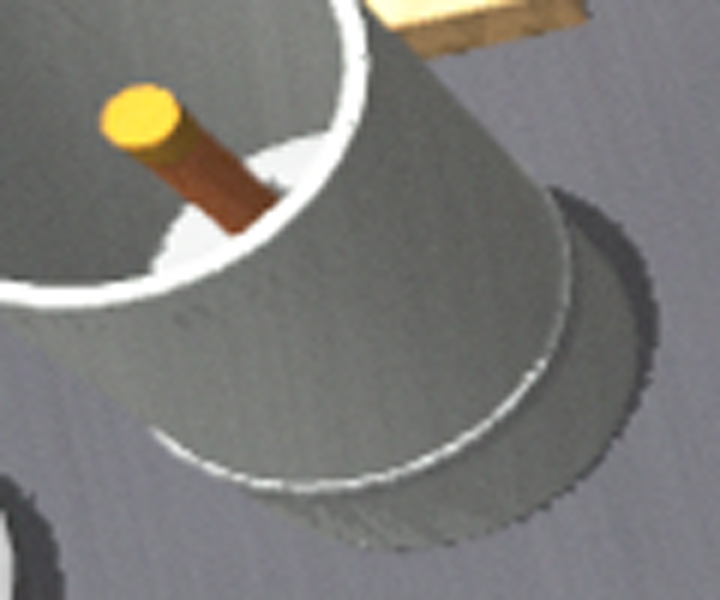

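```bash
python3 - <<'E'
import cv2,numpy as np
a=cv2.imread("pics/s_top.png")[165:255,388:490]; b=cv2.imread("pics/r_w.png")[150:305,30:225]; c=cv2.imread("pics/r_side.png")[250:395,310:490]
cv2.imwrite("pics/tray.png",np.hstack([cv2.resize(x,(266,240) if 0 else (400,360),interpolation=cv2.INTER_CUBIC) for x in (a,b)]))
cv2.imwrite("pics/tray2.png",cv2.resize(c,(720,580),interpolation=cv2.INTER_CUBIC))
E
```

```text
(no output)
```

View pics/tray.png

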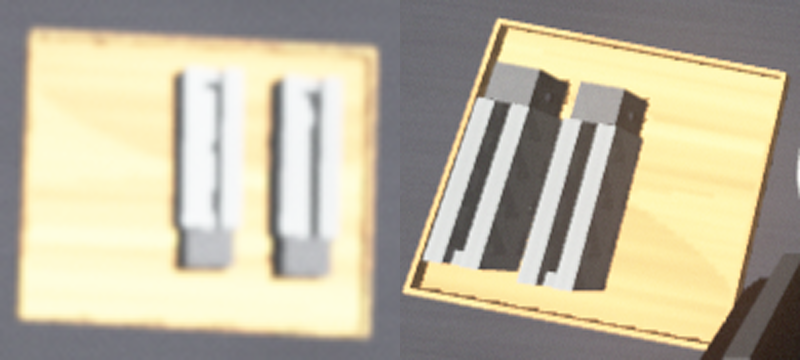

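View pics/tray2.png

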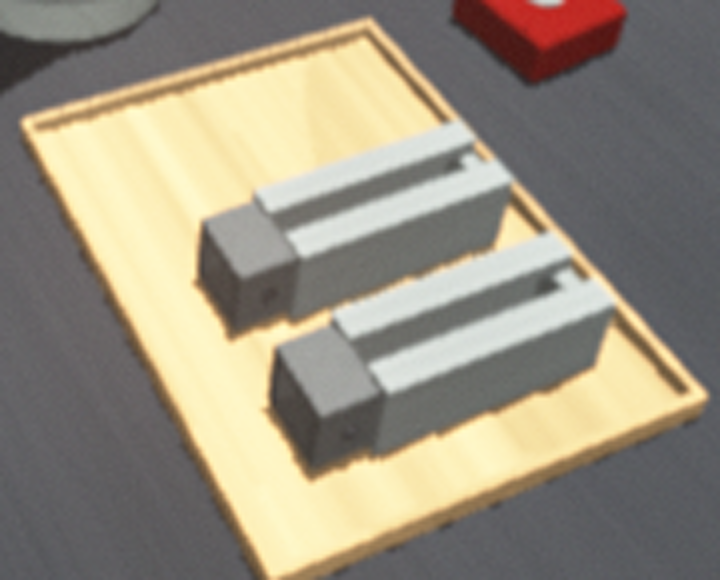

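```bash
python3 - <<'E'
import cv2,numpy as np
for n in ("f_top","n_top","o_top","p_top","s_top"):
    b=cv2.imread(f"pics/{n}.png").astype(float)[195:230,345:372]
    w=np.clip(b[...,1]-b[...,0]-25,0,None); ys,xs=np.mgrid[195:230,345:372]
    print(n,(w*xs).sum()/w.sum(),(w*ys).sum()/w.sum(),w.sum())
for n in ("e_top","l_top","m_top"):
    b=cv2.imread(f"pics/{n}.png"); cv2.imwrite(f"pics/z_{n}.png",b)
c=np.hstack([cv2.resize(cv2.imread(f"pics/{n}.png")[195:230,350:390],(260,228),interpolation=cv2.INTER_NEAREST) for n in ("e_top","l_top","m_top")]); cv2.imwrite("pics/z.png",c)
E
```

```text
f_top 365.881129854845 209.68418987838368 2549.0
n_top 365.870340999207 209.71570182394925 2522.0
o_top 365.8733676296003 209.71230708349822 2527.0
p_top 365.85960784313727 209.71411764705883 2550.0
s_top 365.87583497053043 209.7072691552063 2545.0
```

View pics/z.png

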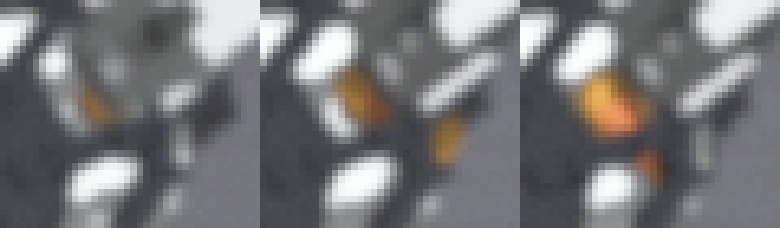

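Emit:
{"name": "step_arm", "arguments": {"increments": [[-0.04,0.01,0.01,0,0,4,-1],[-0.08,0.015,0.02,0,0,8,-1],[-0.12,0.02,0.03,0,0,12,-1],[-0.16,0.025,0.04,0,0,16,-1],[-0.2,0.03,0.05,0,0,20,-1],[-0.24,0.03,0.05,0,0,25,-1],[-0.27,0.03,0.05,0,0,30,-1],[-0.27,0.03,0.05,0,0,30,-1]]}}

```text
t: 29.05
eef_pos: [-0.0975, 0.5758, 0.4383]
tool_rot: [0.157, 0.735, -0.645, 0.137]
contact_force: [-1.0, 1.1, -3.2]
gripper_width: 1.001
```

```bash
python3 - <<'E'
from h import *
st(); cam("wrist","u_w")
E
```

```text
t 29.05 tcp [-0.0975  0.5758  0.4383] z [-0.001 -0.408 -0.913] y [-0.991 -0.119  0.054] q [-2.06  0.48  0.43  1.2  -0.23  1.91  1.62] F [-1.   1.1 -3.2] w 1.001
```

View pics/u_w.png

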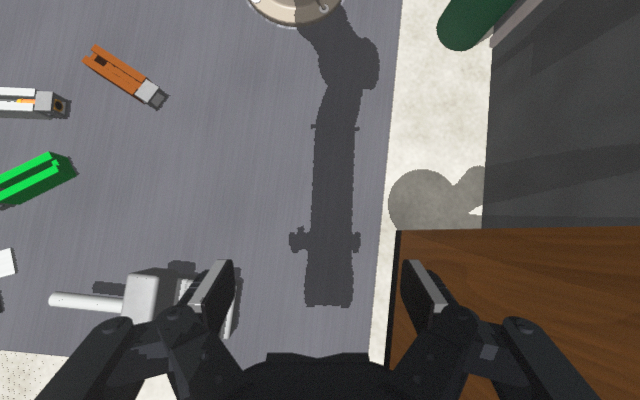

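```bash
python3 - <<'E'
import cv2,numpy as np
a=cv2.imread("pics/k_wrist.png")[0:130,180:380]; 
cv2.imwrite("pics/kz.png",cv2.resize(a,(800,520),interpolation=cv2.INTER_CUBIC))
E
```

```text
(no output)
```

View pics/kz.png

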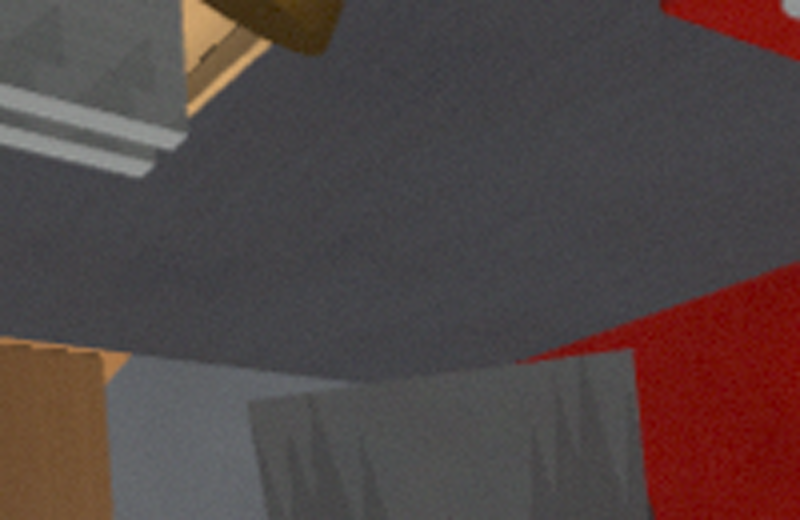

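```bash
python3 - <<'E'
from h import *
for c in ("top","side"):
    r=cam(c,"v_"+c)
    for k in (1,2,3): print(c,k,[(round(d["conf"],2),(np.array(d["location"])*[640,400]).round()) for d in bot.recognise(f"nozzle{k}_mid",c)+bot.place_of(f"nozzle{k}_mid",c)])
a=cv2.imread("pics/a_side.png").astype(int); b=cv2.imread("pics/v_side.png").astype(int)
d=np.abs(a-b).max(2)>25; n,l,s,c=cv2.connectedComponentsWithStats(cv2.morphologyEx(d.astype(np.uint8),cv2.MORPH_OPEN,np.ones((2,2))))
for i in range(1,n):
    if s[i,4]>6: print(c[i].round(),s[i])
E
```

```text
top 1 [(0.48, array([363., 209.]))]
top 2 [(0.4, array([223., 221.])), (0.53, array([403., 139.])), (0.48, array([227., 229.]))]
top 3 [(0.61, array([225., 209.]))]
side 1 [(0.66, array([253., 173.]))]
side 2 []
side 3 []
[7. 6.] [  0   0  18  13 175]
[57. 17.] [  19    0   84   47 2342]
[161.   9.] [145   0  32  19 524]
[ 8. 31.] [  0  25  17  14 222]
[170.  58.] [ 151   28   34   68 1436]
[ 88. 113.] [  50   30   70  185 5333]
[ 10. 132.] [   0   46   31  181 3208]
[37. 57.] [ 28  48  18  28 156]
[48. 57.] [45 48  8 19 54]
[ 32. 129.] [ 25 111  19  30 222]
[ 66. 146.] [ 51 134  35  28 441]
[ 24. 150.] [ 18 145  13  11  69]
[ 36. 163.] [ 22 155  30  16 206]
[162. 210.] [ 132  154   65  122 2885]
[289. 176.] [264 169  50  15 412]
[ 78. 185.] [ 71 171  16  26 276]
[297. 190.] [272 183  52  16 447]
[272. 189.] [271 187   4   4  13]
[267. 193.] [265 188   6   9  26]
[276. 208.] [272 200  13  12  56]
[280. 204.] [278 202   5   5  18]
[ 85. 211.] [ 77 206  16  11 101]
[131. 220.] [129 213   4  15  40]
[102. 228.] [ 91 220  21  15 152]
[ 39. 224.] [ 38 223   3   3   8]
[ 32. 232.] [ 30 230   5   5  19]
[ 62. 240.] [ 53 234  17  12 111]
[ 88. 236.] [ 86 234   5   5  20]
[ 32. 249.] [ 30 246   5   7  24]
[ 37. 251.] [ 36 249   3   4  10]
[ 63. 257.] [ 59 251  11  13  81]
[ 36. 280.] [  10  254   52   52 1556]
[410. 326.] [ 359  281  106   91 5806]
[146. 299.] [138 293  14  12  78]
[124. 325.] [106 310  29  26 337]
[ 57. 320.] [ 54 318   7   5  27]
[ 58. 325.] [ 57 324   3   3   8]
[ 59. 337.] [ 54 328  14  16 141]
[ 86. 341.] [ 69 334  36  18 342]
```

View pics/v_side.png

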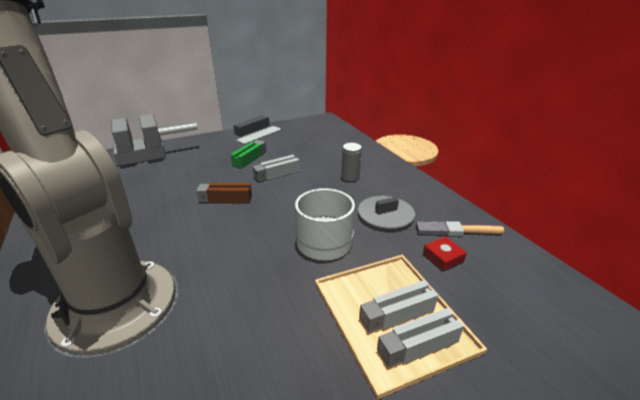

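View pics/v_top.png

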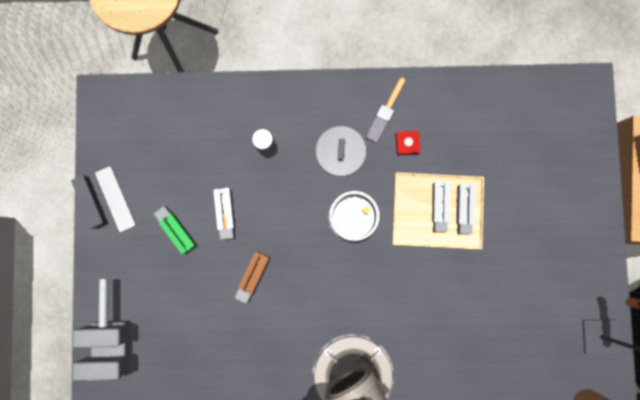

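```bash
python3 - <<'E'
from h import *
r=cam("top"); sleeves(r,(205,180,245,250),thr=175)
down([.4955,.3795,.15],5.5,.018,0.0)
E
```

```text
body ctr [0.4953 0.3798] mid [0.4804 0.3784] len [0.049 0.15 ] yaw 5.5
t 29.85 tcp [-0.0928  0.577   0.4452] z [-0.004 -0.397 -0.918] y [-0.993 -0.11   0.052] q [-2.05  0.48  0.44  1.2  -0.23  1.92  1.61] F [0.6 0.2 0.3] w 0.999
mouth now [-0.0814  0.4923  0.4818] axis [-0.122  0.911 -0.394]
tcp goal [0.5134 0.3812 0.15  ] shift [ 0.6062 -0.1958 -0.2952] rotvec [ 18.  -18.9 -90.1]
```

Emit:
{"name": "step_arm", "arguments": {"increments": [[0.04,0.01,0,1.2,-1.2,-5.7,-1],[0.08,0.02,0,2.3,-2.4,-11.5,-1],[0.12,0.025,0,3.5,-3.6,-17.2,-1],[0.16,0.03,-0.01,4.6,-4.8,-23,-1],[0.2,0.03,-0.02,5.7,-6,-28.7,-1],[0.24,0.03,-0.04,6.9,-7.2,-34.5,-1],[0.28,0.025,-0.06,8,-8.4,-40,-1],[0.32,0.015,-0.08,9.2,-9.6,-46,-1],[0.355,0,-0.1,10.3,-10.8,-51.5,-1],[0.39,-0.02,-0.12,11.5,-12,-57,-1]]}}

```text
t: 30.68
eef_pos: [0.287, 0.5628, 0.331]
tool_rot: [-0.06, -0.328, 0.941, -0.053]
contact_force: [0.5, 0.9, 1.1]
gripper_width: 1.005
```

```bash
python3 - <<'E'
from h import *
down([.4955,.3795,.13],5.5,.018,0.0)
E
```

```text
t 30.68 tcp [0.287  0.5628 0.331 ] z [-0.078 -0.14  -0.987] y [-0.623  0.78  -0.061] q [-1.67  0.51  0.74  1.45 -0.32  1.48  1.33] F [0.5 0.9 1.1] w 1.005
mouth now [0.2147 0.5061 0.3448] axis [ 0.778  0.61  -0.148]
tcp goal [0.5134 0.3812 0.13  ] shift [ 0.2264 -0.1816 -0.201 ] rotvec [  6.5  -6.7 -32.8]
```

Emit:
{"name": "step_arm", "arguments": {"increments": [[0.03,-0.02,-0.01,0.8,-0.8,-4,-1],[0.06,-0.045,-0.02,1.8,-1.8,-9,-1],[0.09,-0.07,-0.04,2.8,-2.8,-14,-1],[0.12,-0.095,-0.06,3.8,-3.8,-19,-1],[0.15,-0.12,-0.09,4.8,-4.8,-24,-1],[0.18,-0.145,-0.12,5.8,-5.8,-29,-1],[0.205,-0.165,-0.15,6.5,-6.7,-32.8,-1],[0.226,-0.182,-0.18,6.5,-6.7,-32.8,-1],[0.226,-0.182,-0.2,6.5,-6.7,-32.8,-1],[0.226,-0.182,-0.2,6.5,-6.7,-32.8,-1]]}}

```text
t: 31.52
eef_pos: [0.5107, 0.3756, 0.1264]
tool_rot: [-0.004, -0.048, 0.999, -0.004]
contact_force: [-1.0, -0.4, -1.0]
gripper_width: 0.998
```

```bash
python3 - <<'E'
from h import *
down([.4955,.3795,.012],5.5,.018,0.0)
r=cam("wrist","w_w"); print(w2px(r,[.4955,.3795,.044]))
E
```

```text
t 31.52 tcp [0.5107 0.3756 0.1264] z [-0.007 -0.008 -1.   ] y [-0.095  0.995 -0.008] q [-1.27  0.65  0.78  1.78 -0.55  0.95  1.41] F [-1.  -0.4 -1. ] w 0.998
mouth now [0.4181 0.3667 0.1271] axis [ 0.995  0.095 -0.008]
tcp goal [0.5134 0.3812 0.012 ] shift [ 0.0027  0.0057 -0.1144] rotvec [ 0.5 -0.4  0. ]
[324.27230994 195.24179001]
```

View pics/w_w.png

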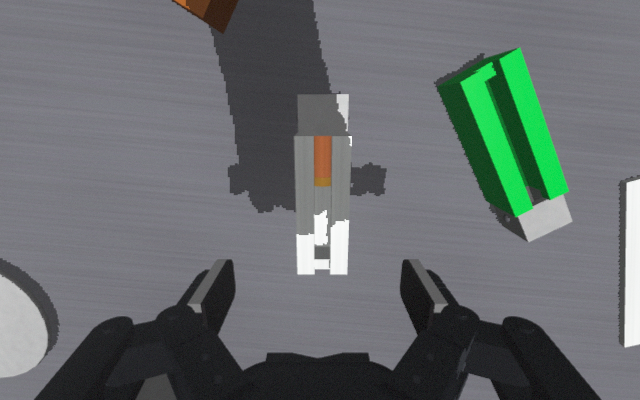

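Emit:
{"name": "step_arm", "arguments": {"increments": [[0.003,0.005,-0.03,0,0,0,-1],[0.003,0.005,-0.065,0,0,0,-1],[0.003,0.005,-0.09,0,0,0,-1],[0.003,0.005,-0.106,0.5,-0.4,0,-1],[0.003,0.005,-0.114,0.5,-0.4,0,-1],[0.003,0.005,-0.114,0.5,-0.4,0,-1],[0.003,0.005,-0.114,0.5,-0.4,0,0.3],[0.003,0.005,-0.114,0.5,-0.4,0,0.6],[0.003,0.005,-0.114,0.5,-0.4,0,1],[0.003,0.005,-0.114,0.5,-0.4,0,1]], "force": 120}}

```text
t: 32.4
eef_pos: [0.5156, 0.3863, 0.0203]
tool_rot: [0.004, -0.05, 0.999, 0.004]
contact_force: [3.8, 0.5, -1.9]
gripper_width: 0.494
```

Emit:
{"name": "step_arm", "arguments": {"increments": [[0,0,0,0,0,0,1],[0,0,0,0,0,0,1],[0,0,0.01,0,0,0,1],[0,0,0.03,0,0,0,1],[0,-0.005,0.06,0,0,0,1],[0,-0.02,0.09,0,0,0,1],[0,-0.04,0.125,0,0,0,1],[0,-0.065,0.16,0,0,0,1],[0,-0.09,0.19,0,0,0,1],[0,-0.115,0.21,0,0,0,1]]}}

```text
t: 33.23
eef_pos: [0.5149, 0.2701, 0.2315]
tool_rot: [0.004, -0.05, 0.999, 0.005]
contact_force: [1.3, -0.1, -2.5]
gripper_width: 0.495
```

```bash
python3 - <<'E'
from h import *
goal([.49,.1,.22],-30,50,.018,.008)
E
```

```text
t 33.23 tcp [0.5149 0.2701 0.2315] z [ 0.008  0.01  -1.   ] y [-0.1    0.995  0.009] q [-1.27  0.44  0.91  1.84 -0.4   1.05  1.47] F [ 1.3 -0.1 -2.5] w 0.495
mouth now [0.4223 0.2607 0.2387] axis [0.995 0.1   0.009]
tcp goal [0.5471 0.067  0.2861] shift [ 0.0322 -0.2031  0.0546] rotvec [-11.1 -49.1 -33.7]
```

```bash
python3 - <<'E'
from h import *
goal([.49,.1,.22],25,50,.018,.002)
E
```

```text
t 33.23 tcp [0.5149 0.2701 0.2315] z [ 0.008  0.01  -1.   ] y [-0.1    0.995  0.009] q [-1.27  0.44  0.91  1.84 -0.4   1.05  1.47] F [ 1.3 -0.1 -2.5] w 0.495
mouth now [0.4223 0.2608 0.2327] axis [0.995 0.1   0.009]
tcp goal [0.5456 0.1259 0.29  ] shift [ 0.0307 -0.1442  0.0585] rotvec [ 12.7 -48.1  17.8]
```

Emit:
{"name": "step_arm", "arguments": {"increments": [[0.002,-0.005,0.01,0.3,-1,0.4,1],[0.005,-0.012,0.02,0.8,-3,1.1,1],[0.008,-0.025,0.03,1.7,-6.5,2.4,1],[0.012,-0.04,0.04,2.8,-10.5,3.9,1],[0.016,-0.055,0.05,4,-15,5.6,1],[0.02,-0.07,0.055,5.2,-19.5,7.2,1],[0.023,-0.085,0.058,6.3,-24,8.9,1],[0.026,-0.1,0.058,7.5,-28.5,10.5,1],[0.029,-0.115,0.058,8.7,-33,12.2,1],[0.03,-0.13,0.058,9.9,-37.5,13.9,1]]}}

```text
t: 34.07
eef_pos: [0.543, 0.1416, 0.2864]
tool_rot: [0.328, -0.168, 0.927, 0.075]
contact_force: [1.3, -2.3, -3.3]
gripper_width: 0.491
```

```bash
python3 - <<'E'
from h import *
goal([.49,.02,.22],38,68,.018,.002)
E
```

```text
t 34.07 tcp [0.543  0.1416 0.2864] z [ 0.582  0.248 -0.774] y [-0.36   0.933  0.029] q [-1.38 -0.2   0.96  2.31  0.51  0.28  1.12] F [ 1.3 -2.3 -3.3] w 0.491
mouth now [0.474  0.1167 0.2291] axis [0.729 0.262 0.632]
tcp goal [0.5189 0.0426 0.3055] shift [-0.0241 -0.099   0.0191] rotvec [ 12.8 -25.9  16.1]
```

```bash
python3 - <<'E'
from h import *
goal([.475,.14,.24],-45,30,.018,.002)
E
```

```text
t 34.07 tcp [0.543  0.1416 0.2864] z [ 0.582  0.248 -0.774] y [-0.36   0.933  0.029] q [-1.38 -0.2   0.96  2.31  0.51  0.28  1.12] F [ 1.3 -2.3 -3.3] w 0.491
mouth now [0.474  0.1167 0.2291] axis [0.729 0.262 0.632]
tcp goal [0.5327 0.0823 0.2848] shift [-0.0104 -0.0592 -0.0016] rotvec [  0.3   9.9 -65.8]
```

Emit:
{"name": "step_arm", "arguments": {"increments": [[-0.001,-0.003,0,0,0.6,-3,1],[-0.002,-0.008,0,0,1.4,-8,1],[-0.003,-0.014,0,0,2.2,-14,1],[-0.004,-0.02,0,0,3.2,-20,1],[-0.005,-0.026,0,0.1,4.2,-26,1],[-0.006,-0.032,0,0.1,5,-32,1],[-0.007,-0.038,0,0.2,6,-38,1],[-0.008,-0.044,0,0.2,7,-44,1],[-0.009,-0.05,0,0.2,7.8,-50,1],[-0.01,-0.055,0,0.3,8.8,-55,1]]}}

```text
t: 34.9
eef_pos: [0.5333, 0.0862, 0.2858]
tool_rot: [0.253, 0.289, 0.92, -0.073]
contact_force: [0.8, -0.7, -3.5]
gripper_width: 0.493
```

```bash
python3 - <<'E'
from h import *
goal([.49,.05,.23],-45,60,.018,.002)
E
```

```text
t 34.9 tcp [0.5333 0.0862 0.2858] z [ 0.423 -0.28  -0.862] y [0.569 0.822 0.012] q [-1.08  0.04  0.54  2.12  0.63  0.84  0.03] F [ 0.8 -0.7 -3.5] w 0.493
mouth now [0.4669 0.1329 0.2403] axis [ 0.705 -0.495  0.508]
tcp goal [0.5241 0.0159 0.3095] shift [-0.0092 -0.0703  0.0238] rotvec [-19.5 -22.2 -10.3]
```

Emit:
{"name": "step_arm", "arguments": {"increments": [[-0.001,-0.004,0.003,-1,-1.2,-0.5,1],[-0.002,-0.01,0.006,-2.7,-3.1,-1.4,1],[-0.003,-0.018,0.009,-4.8,-5.5,-2.5,1],[-0.004,-0.026,0.012,-7,-8,-3.7,1],[-0.005,-0.034,0.015,-9.4,-10.7,-5,1],[-0.006,-0.043,0.018,-11.9,-13.5,-6.3,1],[-0.007,-0.052,0.02,-14.4,-16.4,-7.6,1],[-0.008,-0.06,0.022,-16.9,-19.2,-8.9,1],[-0.009,-0.067,0.024,-18.7,-21.3,-9.9,1],[-0.009,-0.07,0.024,-19.5,-22.2,-10.3,1]]}}

```text
t: 35.73
eef_pos: [0.5242, 0.0159, 0.3094]
tool_rot: [0.463, 0.329, 0.8, -0.192]
contact_force: [0.1, -0.2, -3.9]
gripper_width: 0.492
```

```bash
python3 - <<'E'
from h import *
goal([.5,-.005,.20],-55,78,.018,.002)
E
```

```text
t 35.73 tcp [0.5242 0.0159 0.3094] z [ 0.614 -0.612 -0.498] y [ 0.705  0.709 -0.003] q [-1.19  0.12  0.48  2.31  1.21  1.1  -0.74] F [ 0.1 -0.2 -3.9] w 0.492
mouth now [0.49   0.0496 0.2297] axis [ 0.355 -0.349  0.867]
tcp goal [ 0.5122 -0.0224  0.2906] shift [-0.012  -0.0384 -0.0188] rotvec [-13.6 -11.7 -10.1]
```

```bash
python3 - <<'E'
from h import *
goal([.518,-.015,.185],-40,79,.018,.002)
E
```

```text
t 35.73 tcp [0.5242 0.0159 0.3094] z [ 0.614 -0.612 -0.498] y [ 0.705  0.709 -0.003] q [-1.19  0.12  0.48  2.31  1.21  1.1  -0.74] F [ 0.1 -0.2 -3.9] w 0.492
mouth now [0.49   0.0496 0.2297] axis [ 0.355 -0.349  0.867]
tcp goal [ 0.5331 -0.0277  0.2759] shift [ 0.0089 -0.0436 -0.0335] rotvec [-12.6 -14.1   4.8]
```

Emit:
{"name": "step_arm", "arguments": {"increments": [[0.001,-0.004,-0.002,-1,-1.1,0.4,1],[0.003,-0.011,-0.006,-3,-3.3,1.1,1],[0.005,-0.02,-0.013,-5.6,-6.2,2.1,1],[0.007,-0.03,-0.021,-8.3,-9.3,3.2,1],[0.008,-0.038,-0.028,-10.8,-12.1,4.1,1],[0.009,-0.043,-0.033,-12.3,-13.8,4.7,1],[0.009,-0.044,-0.034,-12.6,-14.1,4.8,1],[0.009,-0.044,-0.034,-12.6,-14.1,4.8,1]]}}

```text
t: 36.4
eef_pos: [0.535, -0.0227, 0.2759]
tool_rot: [0.577, 0.251, 0.739, -0.242]
contact_force: [0.7, -0.1, -3.3]
gripper_width: 0.492
```

```bash
python3 - <<'E'
from h import *
goal([.518,-.015,.170],-40,79,.018,.002)
r=cam("wrist","x_w"); s=cam("side","x_s"); cv2.imwrite("pics/x_c.png",np.hstack([cv2.resize(r["color"][0:250,200:450,::-1],(400,400)),cv2.resize(s["color"][130:270,270:410,::-1],(400,400))]))
E
```

```text
t 36.4 tcp [ 0.535  -0.0227  0.2759] z [ 0.731 -0.647 -0.218] y [ 0.65   0.757 -0.067] q [-0.48  0.37 -0.3   2.43  1.61  1.44 -1.14] F [ 0.7 -0.1 -3.3] w 0.492
mouth now [ 0.5142 -0.0128  0.1858] axis [ 0.208 -0.092  0.974]
tcp goal [ 0.5331 -0.0277  0.2609] shift [-0.0019 -0.005  -0.015 ] rotvec [ 1.9 -3.7  0.7]
```

View pics/x_c.png

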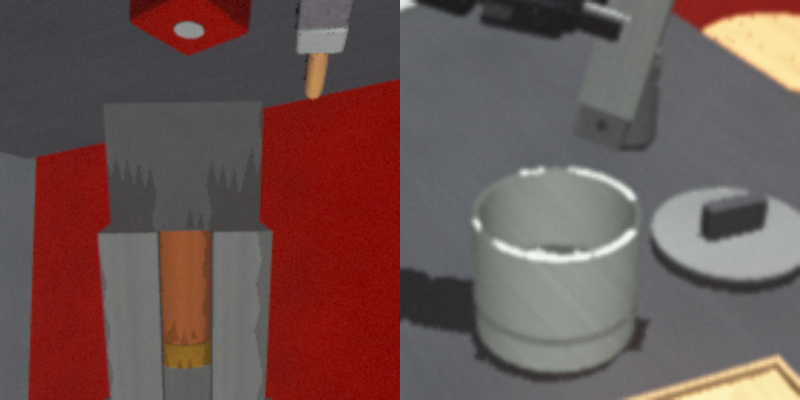

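```bash
python3 - <<'E'
from h import *
goal([.517,-.018,.168],-55,80,.018,.002)
E
```

```text
t 36.5 tcp [ 0.5343 -0.0255  0.2742] z [ 0.726 -0.651 -0.221] y [ 0.654  0.754 -0.069] q [-0.47  0.38 -0.3   2.43  1.61  1.44 -1.14] F [ 0.1 -0.7 -3.8] w 0.492
mouth now [ 0.5131 -0.0154  0.1842] axis [ 0.212 -0.094  0.973]
tcp goal [ 0.5274 -0.0328  0.2592] shift [-0.0069 -0.0074 -0.0149] rotvec [  0.6  -4.9 -14. ]
```

Emit:
{"name": "step_arm", "arguments": {"increments": [[-0.001,-0.001,-0.002,0.1,-0.8,-2.2,1],[-0.003,-0.003,-0.005,0.3,-2,-5.5,1],[-0.005,-0.005,-0.01,0.4,-3.3,-9.3,1],[-0.006,-0.007,-0.014,0.6,-4.5,-12.7,1],[-0.007,-0.007,-0.015,0.6,-4.9,-14,1],[-0.007,-0.007,-0.015,0.6,-4.9,-14,1],[-0.007,-0.007,-0.015,0.6,-4.9,-14,1]]}}

```text
t: 37.08
eef_pos: [0.5282, -0.0296, 0.2619]
tool_rot: [0.573, 0.352, 0.678, -0.296]
contact_force: [0.4, 0.6, -3.2]
gripper_width: 0.493
```

```bash
python3 - <<'E'
from h import *
goal([.517,-.018,.168],-55,80,.018,.002)
E
```

```text
t 37.08 tcp [ 0.5282 -0.0296  0.2619] z [ 0.569 -0.805 -0.168] y [0.816 0.577 0.002] q [-0.52  0.5  -0.27  2.3   1.43  1.58 -1.25] F [ 0.4  0.6 -3.2] w 0.493
mouth now [ 0.5182 -0.0151  0.1705] axis [ 0.096 -0.139  0.986]
tcp goal [ 0.5274 -0.0328  0.2592] shift [-0.0008 -0.0032 -0.0026] rotvec [ 0.2  0.3 -0.3]
```

Emit:
{"name": "step_arm", "arguments": {"increments": [[0,0,-0.026,0,0,0,1],[0,0,-0.054,0,0,0,1],[0,0,-0.048,0,0,0,1],[0,0,-0.046,0,0,0,1],[0,0,-0.046,0,0,0,1],[0,0,-0.046,0,0,0,1]]}}

```text
t: 37.58
eef_pos: [0.5281, -0.0302, 0.2163]
tool_rot: [0.573, 0.353, 0.678, -0.295]
contact_force: [0.1, -0.1, -3.5]
gripper_width: 0.49
```

```bash
python3 - <<'E'
from h import *
st()
r=cam("wrist","y_w"); s=cam("side","y_s"); cv2.imwrite("pics/y_c.png",np.hstack([cv2.resize(r["color"][0:250,200:450,::-1],(400,400)),cv2.resize(s["color"][130:270,270:410,::-1],(400,400))]))
E
```

```text
t 37.58 tcp [ 0.5281 -0.0302  0.2163] z [ 0.569 -0.805 -0.169] y [0.817 0.576 0.004] q [-0.53  0.61 -0.26  2.31  1.44  1.58 -1.36] F [ 0.1 -0.1 -3.5] w 0.49
```

View pics/y_c.png

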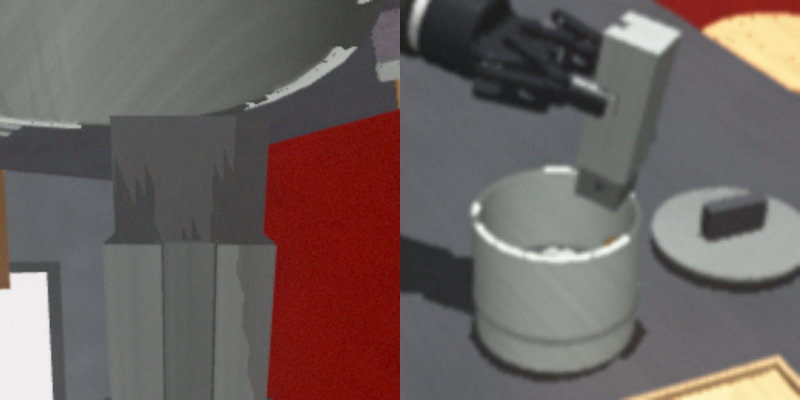

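Emit:
{"name": "step_arm", "arguments": {"increments": [[0,0,0,0,0,0,1],[0,0,0,0,0,0,1],[0,0,0.005,0,0,0,1],[0,0,0.015,0,0,0,1],[0,0,0.03,0,0,0,1],[0,0,0.045,0,0,0,1],[0,0,0.06,0,0,0,1],[0,0,0.075,0,0,0,1],[0,0,0.085,0,0,0,1]]}}

```text
t: 38.43
eef_pos: [0.5278, -0.0306, 0.3026]
tool_rot: [0.573, 0.353, 0.678, -0.296]
contact_force: [-0.2, 0.4, -2.0]
gripper_width: 0.494
```

```bash
python3 - <<'E'
from h import *
r=cam("wrist","y2_w"); s=cam("side","y2_s");t=cam("top","y2_t")
cv2.imwrite("pics/y2_c.png",np.hstack([cv2.resize(r["color"][0:250,200:450,::-1],(266,266)),cv2.resize(s["color"][130:270,270:410,::-1],(266,266)),cv2.resize(t["color"][180:250,320:390,::-1],(266,266))]))
down([.496,-.195,.2],-4.5,.018,.002)
E
```

```text
t 38.58 tcp [ 0.5279 -0.0305  0.3015] z [ 0.568 -0.806 -0.169] y [0.818 0.575 0.004] q [-0.51  0.41 -0.27  2.29  1.41  1.58 -1.15] F [-0.2  0.1 -3.3] w 0.494
mouth now [ 0.518  -0.0159  0.2101] axis [ 0.094 -0.14   0.986]
tcp goal [ 0.5139 -0.1964  0.198 ] shift [-0.0139 -0.1659 -0.1035] rotvec [40.7 71.8 41.8]
```

View pics/y2_c.png

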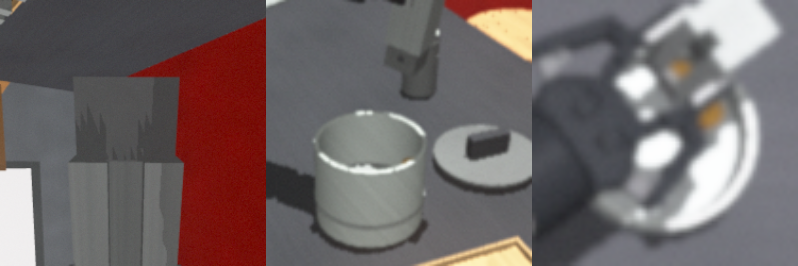

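Emit:
{"name": "step_arm", "arguments": {"increments": [[0,-0.01,0.005,0.5,1,0.5,1],[0,-0.025,0.01,1.8,3.2,1.9,1],[0,-0.045,0.01,4,7,4.1,1],[-0.002,-0.065,0.01,6.5,11.5,6.7,1],[-0.004,-0.085,0.005,9.2,16.2,9.4,1],[-0.006,-0.105,0,12,21.2,12.3,1],[-0.008,-0.125,-0.01,14.8,26.2,15.3,1],[-0.01,-0.14,-0.02,17.7,31.2,18.2,1],[-0.012,-0.155,-0.03,20.5,36.2,21.1,1],[-0.014,-0.166,-0.04,23.4,41.2,24,1]]}}

```text
t: 39.42
eef_pos: [0.5115, -0.189, 0.2647]
tool_rot: [0.302, 0.214, 0.914, -0.165]
contact_force: [0.2, -0.1, -3.0]
gripper_width: 0.488
```

```bash
python3 - <<'E'
from h import *
down([.496,-.195,.17],-4.5,.018,.002)
t=cam("top","aa_t"); cv2.imwrite("pics/aa_c.png",cv2.resize(t["color"][165:265,310:490,::-1],(720,400),interpolation=cv2.INTER_CUBIC))
E
```

```text
t 39.42 tcp [ 0.5115 -0.189   0.2647] z [ 0.482 -0.431 -0.763] y [ 0.492  0.854 -0.171] q [-0.03 -0.   -0.01  2.3   1.05  0.55  0.23] F [ 0.2 -0.1 -3. ] w 0.488
mouth now [ 0.4431 -0.1609  0.2082] axis [ 0.725 -0.292  0.624]
tcp goal [ 0.5139 -0.1964  0.168 ] shift [ 0.0025 -0.0075 -0.0967] rotvec [20.8 34.8 21. ]
```

View pics/aa_c.png

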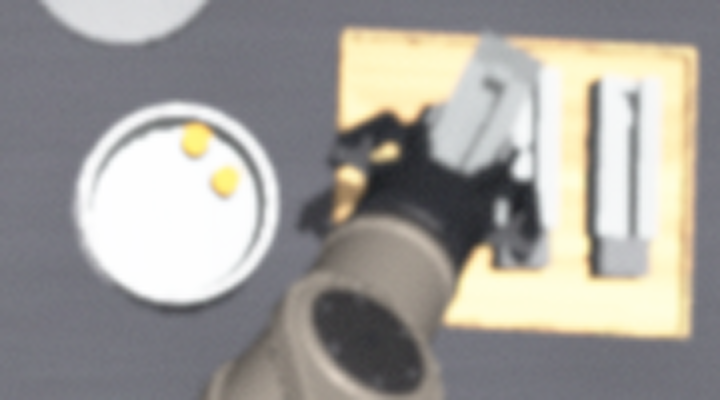

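Two nozzles now stand in the pot. I keep levelling the sleeve over the tray.

Emit:
{"name": "step_arm", "arguments": {"increments": [[0,0,0,2.5,4.2,2.5,1],[0,-0.002,0,5.4,9.1,5.5,1],[0.001,-0.004,-0.005,8.4,14,8.5,1],[0.001,-0.006,-0.01,11.3,19,11.4,1],[0.002,-0.007,-0.02,14.2,24,14.4,1],[0.002,-0.007,-0.03,17.2,28.7,17.3,1],[0.002,-0.007,-0.04,19.5,32.7,19.7,1],[0.002,-0.007,-0.05,20.8,34.8,21,1],[0.002,-0.007,-0.06,20.8,34.8,21,1],[0.002,-0.007,-0.06,20.8,34.8,21,1]]}}

```text
t: 40.3
eef_pos: [0.5146, -0.1955, 0.2017]
tool_rot: [-0.003, 0.04, 0.999, 0.002]
contact_force: [0.7, -1.7, -3.6]
gripper_width: 0.492
```

```bash
python3 - <<'E'
from h import *
down([.496,-.194,.030],-4.5,.018,.002)
w=cam("wrist","ab_w"); t=cam("top","ab_t")
E
```

```text
t 40.3 tcp [ 0.5146 -0.1955  0.2017] z [-0.007  0.004 -1.   ] y [0.079 0.997 0.003] q [ 0.22  0.31  0.04  1.88 -0.02  0.96  1.76] F [ 0.7 -1.7 -3.6] w 0.492
mouth now [ 0.4219 -0.1881  0.2043] axis [ 0.997 -0.079 -0.007]
tcp goal [ 0.5139 -0.1954  0.028 ] shift [-7.000e-04  1.000e-04 -1.737e-01] rotvec [-0.2 -0.4  0. ]
```

View pics/ab_w.png

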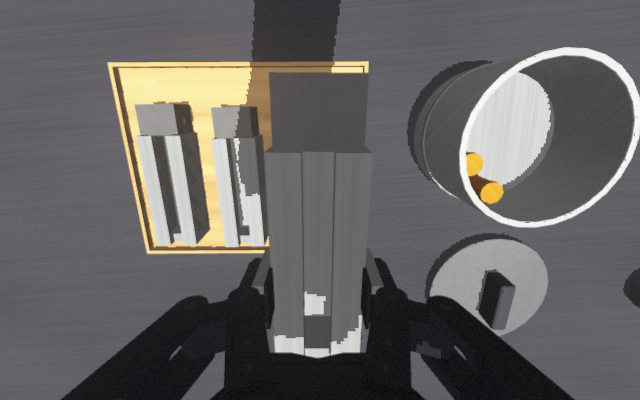

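```bash
python3 - <<'E'
from h import *
t=cam("top")
for p in ((440.8,207),(466,209)): print(px2w(t,p,.048).round(3))
E
```

```text
[ 0.498 -0.273  0.048]
[ 0.491 -0.348  0.048]
```

Emit:
{"name": "step_arm", "arguments": {"increments": [[0,0.001,-0.03,-0.2,-0.4,0,1],[0,0.001,-0.065,-0.2,-0.4,0,1],[0,0.001,-0.1,-0.2,-0.4,0,1],[0,0.001,-0.125,-0.2,-0.4,0,1],[0,0.001,-0.145,-0.2,-0.4,0,1],[0,0.001,-0.16,-0.2,-0.4,0,1],[0,0.001,-0.17,-0.2,-0.4,0,1],[0,0.001,-0.176,-0.2,-0.4,0,1],[0,0.001,-0.176,-0.2,-0.4,0,1]]}}

```text
t: 41.2
eef_pos: [0.5144, -0.1922, 0.029]
tool_rot: [0.005, 0.039, 0.999, -0.001]
contact_force: [-0.7, 0.5, -2.4]
gripper_width: 0.489
```

Emit:
{"name": "step_arm", "arguments": {"increments": [[0,0,-0.001,0,0,0,1],[0,0,-0.001,0,0,0,0.3],[0,0,-0.001,0,0,0,-0.4],[0,0,-0.001,0,0,0,-0.4],[0,0,-0.001,0,0,0,-0.4],[0,0,0.01,0,0,0,-0.4],[0,0,0.035,0,0,0,-0.4],[0,0,0.07,0,0,0,-0.5],[0,0,0.11,0,0,0,-1],[0,0,0.15,0,0,0,-1]]}}

```text
t: 42.03
eef_pos: [0.5144, -0.193, 0.1815]
tool_rot: [0.005, 0.039, 0.999, -0.001]
contact_force: [0.9, -0.5, 0.2]
gripper_width: 0.991
```

Emit:
{"name": "step_arm", "arguments": {"increments": [[0,0.03,0.04,0,0,0,-1],[0,0.065,0.08,0,0,0,-1],[0,0.1,0.11,0,0,0,-1],[0,0.14,0.12,0,0,0,-1],[0,0.18,0.12,0,0,0,-1],[0,0.21,0.12,0,0,0,-1],[0.005,0.22,0.12,0,0,0,-1],[0.005,0.22,0.12,0,0,0,-1]]}}

```text
t: 42.7
eef_pos: [0.5202, 0.0329, 0.3008]
tool_rot: [0.006, 0.035, 0.999, 0.0]
contact_force: [0.0, 0.2, -0.2]
gripper_width: 1.0
```

```bash
python3 - <<'E'
from h import *
st(); cam("wrist","ac_w"); cam("side","ac_s")
E
```

```text
t 42.7 tcp [0.5202 0.0329 0.3008] z [ 0.012  0.    -1.   ] y [0.07  0.998 0.001] q [-0.09  0.16 -0.1   1.84  0.02  1.14  1.3 ] F [ 0.   0.2 -0.2] w 1.0
```

View pics/ac_w.png

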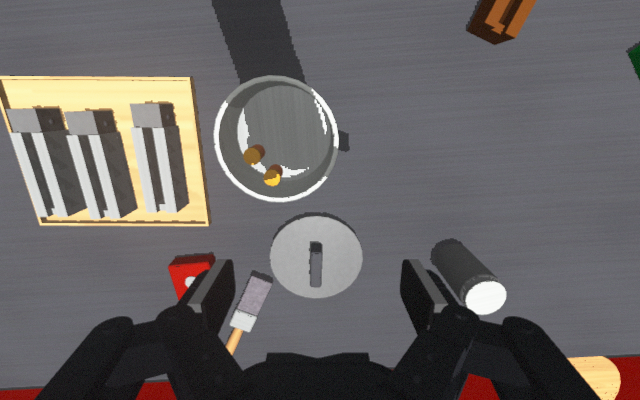

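View pics/ac_s.png

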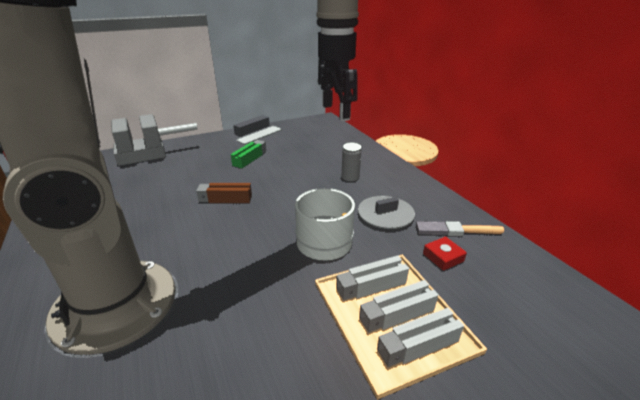

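```bash
python3 - <<'E'
from h import *
r=cam("wrist"); o,M=st(); Tt=np.eye(4); Tt[:3,:3]=M; Tt[:3,3]=o["eef_pos"]; X=np.linalg.inv(Tt)@r["extrinsics"]
z=np.array([.568,-.805,-.171]);y=np.array([.818,.575,.008]);x=np.cross(y,z)
T=np.eye(4);T[:3,:3]=np.column_stack([x,y,z]);T[:3,3]=[.5186,-.0649,.2668]
C=T@X; rr=dict(intrinsics=r["intrinsics"],extrinsics=C); print("cam",C[:3,3].round(3))
K=r["intrinsics"]; d=np.linalg.inv(K)@np.array([248,-5,1]); d=C[:3,:3]@np.array([d[0],-d[1],-d[2]])
for s in (.15,.2,.25,.3,.35): print(s,(C[:3,3]+s*d).round(3))
t=cam("top","ad_t"); 
for p in [[.478,-.077,.115]]: print(w2px(rr,p))
E
```

```text
t 42.85 tcp [0.5198 0.0259 0.2996] z [ 0.01  -0.003 -1.   ] y [ 0.079  0.997 -0.002] q [-0.09  0.16 -0.09  1.84  0.02  1.14  1.3 ] F [-0.8  0.2 -0.5] w 0.999
cam [0.431 0.062 0.211]
0.15 [ 0.497 -0.092  0.126]
0.2 [ 0.519 -0.144  0.098]
0.25 [ 0.541 -0.196  0.069]
0.3 [ 0.563 -0.247  0.041]
0.35 [ 0.585 -0.299  0.013]
[218.57085827 -63.52987615]
```

```bash
python3 - <<'E'
import cv2,numpy as np
def diff(a,b,th=22):
    a=cv2.imread(f"pics/{a}.png").astype(int); b=cv2.imread(f"pics/{b}.png").astype(int)
    d=(np.abs(a-b).max(2)>th).astype(np.uint8); n,l,s,c=cv2.connectedComponentsWithStats(cv2.morphologyEx(d,cv2.MORPH_OPEN,np.ones((2,2))))
    for i in range(1,n):
        if s[i,4]>5: print(c[i].round(),s[i], b[int(c[i][1]),int(c[i][0])])
print("v-a top");diff("a_top","v_top")
print("ad-v top");diff("v_top","ad_t")
print("n vs v side");diff("v_side","n_side")
E
```

```text
v-a top
[441. 207.] [432 182  20  53 976] [244 244 241]
[466. 210.] [456 184  21  53 997] [242 241 239]
[258. 212.] [248 187  22  52 894] [128 119 119]
[288. 214.] [278 189  22  53 867] [130 121 120]
[367. 211.] [363 207   8   9  58] [127 241 254]
[244. 341.] [ 131  289  212  111 7155] [118 112 111]
[108. 348.] [   15   290   250   110 10557] [180 178 176]
[368. 357.] [365 355   6   5  20] [68 71 76]
[378. 380.] [360 365  35  29 502] [79 84 89]
[363. 372.] [362 371   4   3  10] [34 36 37]
[349. 374.] [345 372   9   5  26] [70 76 81]
[356. 391.] [332 377  56  23 667] [188 201 213]
ad-v top
[379. 276.] [  315   151   123   249 13035] [176 189 201]
[413. 209.] [403 184  21  53 914] [250 250 249]
[225. 214.] [214 188  23  53 957] [126 117 118]
[347. 389.] [ 303  371   80   29 1408] [112 120 126]
n vs v side
[7. 4.] [ 0  0 18  8 95] [18 18 18]
[36. 11.] [ 26   0  20  26 281] [110 108 102]
[322. 102.] [  186     0   270   239 15336] [100 110 118]
[ 48. 134.] [    0    12   132   220 11219] [69 77 79]
[21. 51.] [20 50  3  3  8] [50 56 60]
[ 1. 64.] [ 0 62  4  5 10] [63 70 74]
[ 6. 72.] [ 5 
[... 339 characters left out ...]
. 217.] [ 64 209   5  16  47] [78 86 90]
[113. 217.] [108 208  11  18 122] [78 86 91]
[130. 220.] [126 212   7  17  78] [100  95  93]
[ 95. 233.] [ 85 222  24  30 278] [42 51 50]
[368. 230.] [367 228   4   5  16] [65 67 69]
[ 61. 246.] [ 48 230  25  35 456] [77 85 89]
[382. 236.] [381 236   4   2   8] [64 67 69]
[ 36. 280.] [  10  248   53   58 1631] [95 93 89]
[382. 308.] [ 319  280  121   59 3971] [ 75 107 132]
[197. 332.] [  56  283  279  106 9068] [44 41 41]
[146. 299.] [138 292  14  13  97] [ 94 104 111]
[138. 306.] [137 305   4   3  11] [105 116 123]
[122. 333.] [ 88 313  71  39 922] [63 69 73]
[ 57. 320.] [ 54 318   7   5  30] [133 147 155]
[ 63. 340.] [ 49 325  34  27 338] [87 93 94]
```

View pics/ad_t.png

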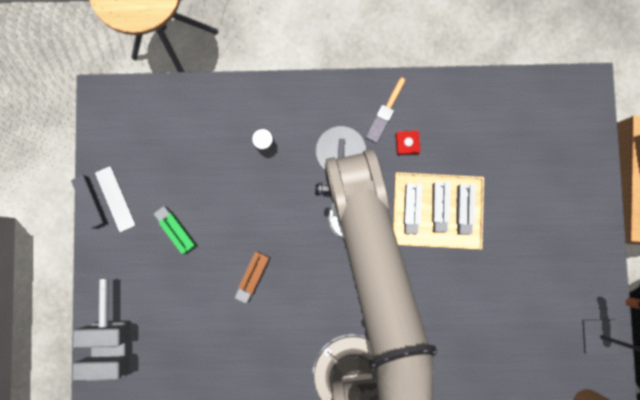

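```bash
python3 - <<'E'
import cv2,numpy as np
a=cv2.imread("pics/ac_w.png")[70:205,210:345]; b=cv2.imread("pics/ab_w.png")[120:220,430:530]
f=lambda x:np.clip(cv2.resize(x,(400,400),interpolation=cv2.INTER_CUBIC).astype(float)*1.3,0,255).astype(np.uint8)
cv2.imwrite("pics/ae.png",np.hstack([f(a),f(b)]))
E
```

```text
(no output)
```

View pics/ae.png

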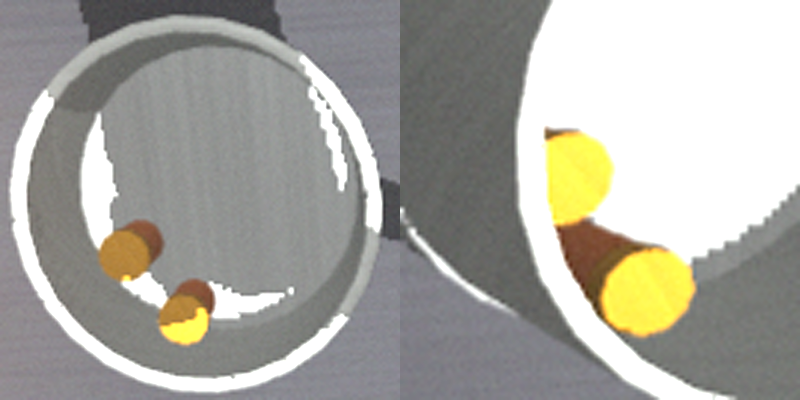

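Emit:
{"name": "step_arm", "arguments": {"increments": [[0,-0.04,0.01,0,0,0,-1],[0,-0.08,0.02,0,1,0,-1],[0,-0.12,0.03,0,3,0,-1],[-0.01,-0.16,0.04,0,6,0,-1],[-0.02,-0.2,0.05,0,9,0,-1],[-0.03,-0.24,0.06,0,12,0,-1],[-0.045,-0.28,0.07,0,15,0,-1],[-0.06,-0.32,0.08,0,18,0,-1],[-0.075,-0.355,0.09,0,21,0,-1],[-0.09,-0.39,0.1,0,24,0,-1]]}}

```text
t: 43.73
eef_pos: [0.4283, -0.3643, 0.3994]
tool_rot: [-0.204, 0.04, 0.978, -0.009]
contact_force: [1.5, -0.0, 0.5]
gripper_width: 0.998
```

Emit:
{"name": "step_arm", "arguments": {"increments": [[-0.03,-0.03,0,0,0,0,-1],[-0.06,-0.055,0,0,0,0,-1],[-0.09,-0.08,0,0,0,0,-1],[-0.12,-0.1,0,0,0,0,-1],[-0.15,-0.12,0,0,0,0,-1],[-0.18,-0.14,0,0,0,0,-1],[-0.21,-0.155,0,0,0,0,-1],[-0.21,-0.155,0,0,0,0,-1]]}}

```text
t: 44.4
eef_pos: [0.2101, -0.5198, 0.3999]
tool_rot: [-0.205, 0.046, 0.978, -0.009]
contact_force: [-1.4, -0.9, 1.5]
gripper_width: 0.999
```

```bash
python3 - <<'E'
from h import *
st(); r=cam("wrist","af_w"); cam("top","af_t")
for p in ((10,10),(320,10),(630,10),(10,390),(630,390),(320,200)): print(p,px2w(r,p,0).round(2))
E
```

```text
t 44.4 tcp [ 0.2101 -0.5198  0.3999] z [-0.401  0.001 -0.916] y [ 0.086  0.996 -0.036] q [0.65 0.3  0.31 1.52 0.24 1.58 2.41] F [-1.4 -0.9  1.5] w 0.999
(10, 10) [-0.34 -1.15  0.  ]
(320, 10) [-0.26 -0.49  0.  ]
(630, 10) [-0.19  0.13  0.  ]
(10, 390) [ 0.44 -1.14  0.  ]
(630, 390) [ 0.52 -0.    0.  ]
(320, 200) [ 0.13 -0.52  0.  ]
```

View pics/af_w.png

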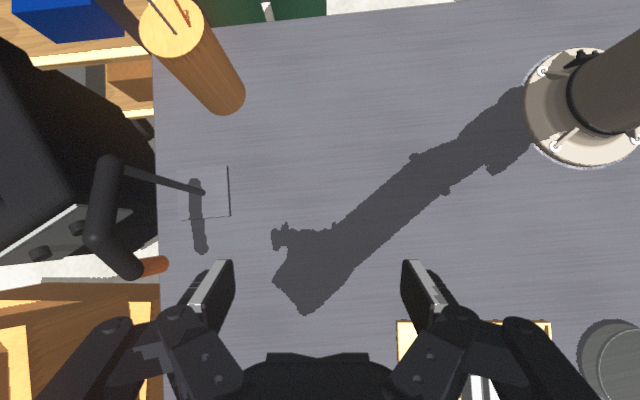

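```bash
python3 - <<'E'
import cv2,numpy as np
a=cv2.imread("pics/af_t.png"); h=cv2.cvtColor(a,cv2.COLOR_BGR2HSV)
cv2.imwrite("pics/ag.png",cv2.resize(a[175:245,395:485],(800,622),interpolation=cv2.INTER_CUBIC)[:600])
E
```

```text
(no output)
```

View pics/ag.png

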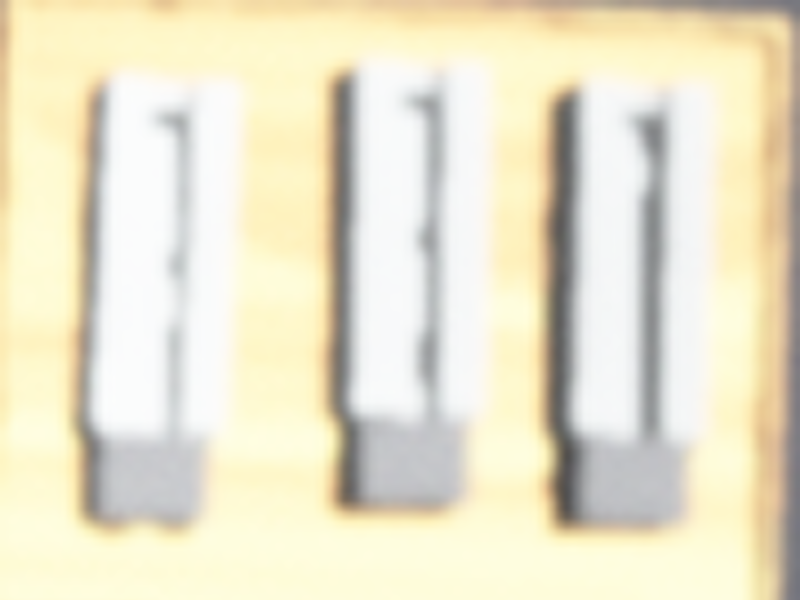

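View pics/af_t.png

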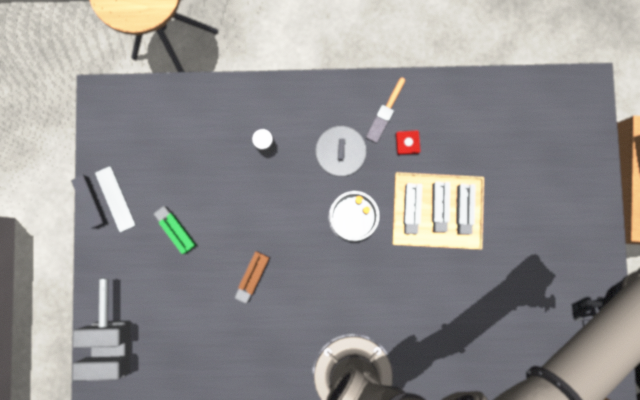

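```bash
python3 - <<'E'
from h import *
r=cam("top"); im=r["color"]
m=np.zeros(im.shape[:2],bool);m[132:168,325:358]=im[132:168,325:358].max(2)<165
for c,a,b in boxes(r,m,15): print("dark",c,b,px2w(r,b[0],.05).round(4),px2w(r,c,.03).round(4))
cv2.imwrite("pics/ah.png",cv2.resize(im[118:184,308:374,::-1],(600,600),interpolation=cv2.INTER_CUBIC))
m=np.zeros(im.shape[:2],np.uint8); m[115:185,310:372]=im[115:185,310:372].max(2)>150
cn,_=cv2.findContours(m,cv2.RETR_EXTERNAL,cv2.CHAIN_APPROX_NONE); e=cv2.fitEllipse(max(cn,key=len)); print(e,px2w(r,e[0],.016).round(4))
E
```

```text
dark [340.75193798 149.70542636] ((340.6681823730469, 149.97789001464844), (5.853672027587891, 22.217344284057617), 3.814074993133545) [0.6773 0.0224 0.05  ] [0.6819 0.0212 0.03  ]
((340.48291015625, 150.37599182128906), (49.64907455444336, 50.32636642456055), 87.59596252441406) [0.6825 0.0213 0.016 ]
```

View pics/ah.png

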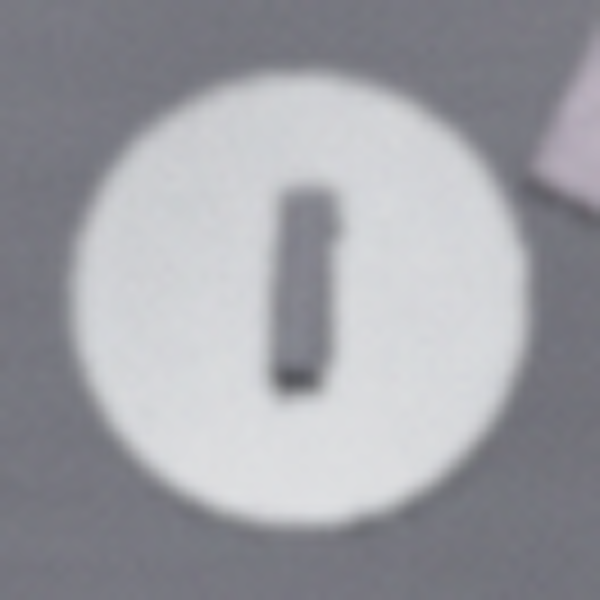

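```bash
cat >> h.py <<'E'
def tgoal(tcp,yaw):
    o,M=st(); a=np.radians(yaw); y=np.array([-np.sin(a),np.cos(a),0]); z=np.array([0,0,-1.]); D=np.column_stack([np.cross(y,z),y,z])
    print("shift",(np.array(tcp)-o["eef_pos"]).round(4),"rotvec",R.from_matrix(D@M.T).as_rotvec(degrees=True).round(1))
E
python3 -c "
from h import *
tgoal([.6825,.0213,.2],-5)"
```

```text
t 44.55 tcp [ 0.2193 -0.5164  0.3987] z [-0.397 -0.001 -0.918] y [ 0.074  0.997 -0.033] q [0.65 0.3  0.3  1.51 0.24 1.58 2.41] F [ 0.4  0.7 -0.3] w 1.0
shift [ 0.4632  0.5377 -0.1987] rotvec [ -0.  -23.4  -0.4]
```

Emit:
{"name": "step_arm", "arguments": {"increments": [[0.03,0.02,0,0,-2,0,-1],[0.06,0.045,0,0,-4,0,-1],[0.09,0.07,0,0,-6,0,-1],[0.12,0.095,0,0,-9,0,-1],[0.15,0.12,0,0,-12,0,-1],[0.18,0.145,0,0,-15,0,-1],[0.21,0.17,0,0,-18,0,-1],[0.24,0.2,0,0,-21,0,-1],[0.27,0.23,0,0,-23.4,-0.4,-1],[0.3,0.26,0,0,-23.4,-0.4,-1]]}}

```text
t: 45.38
eef_pos: [0.5196, -0.256, 0.3995]
tool_rot: [0.001, 0.043, 0.999, -0.0]
contact_force: [2.0, -0.7, -0.0]
gripper_width: 0.998
```

```bash
python3 -c "
from h import *
tgoal([.6825,.0213,.15],-5)"
```

```text
t 45.38 tcp [ 0.5196 -0.256   0.3995] z [ 0.002 -0.001 -1.   ] y [ 0.086  0.996 -0.   ] q [ 0.29  0.2   0.08  1.56 -0.02  1.37  1.85] F [ 2.  -0.7 -0. ] w 0.998
shift [ 0.1629  0.2773 -0.2495] rotvec [ 0.   0.1 -0.1]
```

Emit:
{"name": "step_arm", "arguments": {"increments": [[0.02,0.03,-0.02,0,0,0,-1],[0.038,0.06,-0.035,0,0,0,-1],[0.056,0.09,-0.05,0,0,0,-1],[0.074,0.12,-0.07,0,0,0,-1],[0.092,0.15,-0.09,0,0,0,-1],[0.11,0.18,-0.115,0,0,0,-1],[0.128,0.21,-0.14,0,0,0,-1],[0.145,0.24,-0.165,0,0,0,-1],[0.158,0.265,-0.195,0,0,0,-1],[0.163,0.277,-0.225,0,0,0,-1]]}}

```text
t: 46.22
eef_pos: [0.6839, 0.0261, 0.1727]
tool_rot: [0.001, 0.04, 0.999, 0.001]
contact_force: [1.0, 0.7, 0.2]
gripper_width: 1.001
```

Emit:
{"name": "step_arm", "arguments": {"increments": [[0,0,-0.025,0,0,0,-1],[0,0,-0.025,0,0,0,-1]]}}

```text
t: 46.38
eef_pos: [0.6783, 0.0225, 0.1419]
tool_rot: [-0.006, 0.04, 0.999, -0.001]
contact_force: [-0.4, -1.1, -1.6]
gripper_width: 1.001
```

```bash
python3 - <<'E'
from h import *
tgoal([.6825,.0213,.021],-5)
r=cam("wrist","ai_w")
c=r["color"][:,:,::-1].copy()
for p in ([.6825,.0213,.05],[.6825,.0213,.016]): u=w2px(r,p); print(u); cv2.circle(c,(int(u[0]),int(u[1])),4,(255,0,255),1)
draw_circ(c,r,(.6825,.0213),.078,.016,1,(0,0),(255,0,255)); cv2.imwrite("pics/ai_w.png",c)
E
```

```text
t 46.38 tcp [0.6783 0.0225 0.1419] z [-0.012 -0.001 -1.   ] y [ 0.08   0.997 -0.001] q [-0.09  0.57 -0.05  1.61  0.03  0.97  1.34] F [-0.4 -1.1 -1.6] w 1.001
shift [ 0.0042 -0.0012 -0.1209] rotvec [ 0.  -0.7 -0.4]
[316.20957573 213.90076524]
[316.36572932 202.08745143]
```

View pics/ai_w.png

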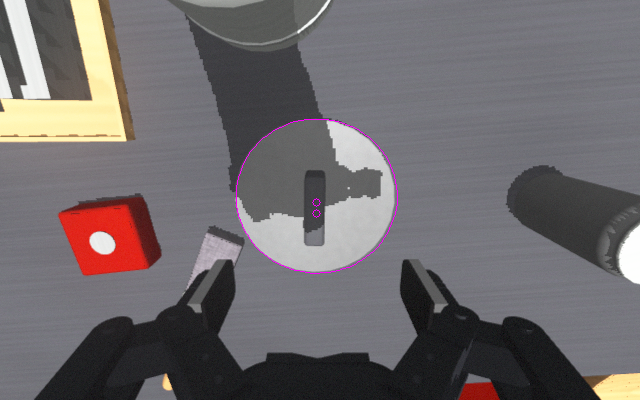

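Emit:
{"name": "step_arm", "arguments": {"increments": [[0.002,0,-0.03,0,-0.5,0,-1],[0.004,-0.001,-0.06,0,-0.7,-0.4,-1],[0.004,-0.001,-0.09,0,-0.7,-0.4,-1],[0.004,-0.001,-0.11,0,-0.7,-0.4,-1],[0.004,-0.001,-0.12,0,-0.7,-0.4,-1],[0.004,-0.001,-0.12,0,-0.7,-0.4,-1],[0.004,-0.001,-0.12,0,-0.7,-0.4,0],[0.004,-0.001,-0.12,0,-0.7,-0.4,0.5],[0.004,-0.001,-0.12,0,-0.7,-0.4,1],[0.004,-0.001,-0.12,0,-0.7,-0.4,1]], "force": 80}}

```text
t: 47.27
eef_pos: [0.6873, 0.0182, 0.0304]
tool_rot: [0.007, 0.046, 0.999, 0.0]
contact_force: [0.6, -0.5, 1.0]
gripper_width: 0.458
```

Emit:
{"name": "step_arm", "arguments": {"increments": [[0,0,0,0,0,0,1],[0,0,0,0,0,0,1],[0,0,0,0,0,0,1],[0,0,0.01,0,0,0,1],[0,0,0.03,0,0,0,1],[0,0,0.06,0,0,0,1],[0,0,0.09,0,0,0,1],[0,0,0.12,0,0,0,1],[0,0,0.15,0,0,0,1],[0,0,0.17,0,0,0,1]]}}

```text
t: 48.1
eef_pos: [0.6864, 0.0182, 0.2017]
tool_rot: [0.007, 0.046, 0.999, -0.0]
contact_force: [1.5, 0.3, -4.8]
gripper_width: 0.189
```

```bash
python3 - <<'E'
from h import *
st(); cam("wrist","aj_w"); cam("side","aj_s")
E
```

```text
t 48.1 tcp [0.6864 0.0182 0.2017] z [ 0.014 -0.001 -1.   ] y [0.092 0.996 0.   ] q [-0.08  0.52 -0.05  1.56  0.03  1.05  1.34] F [ 1.5  0.3 -4.8] w 0.189
```

View pics/aj_w.png

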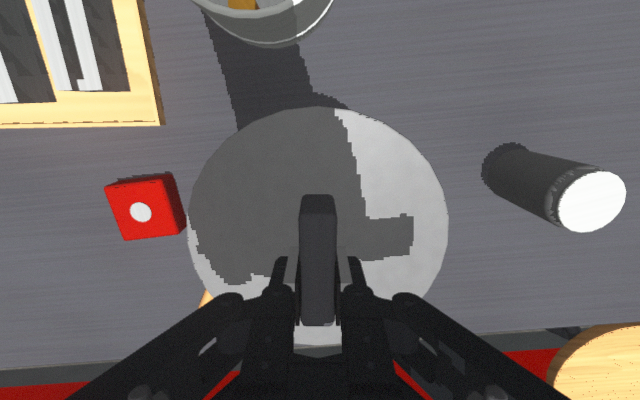

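View pics/aj_s.png

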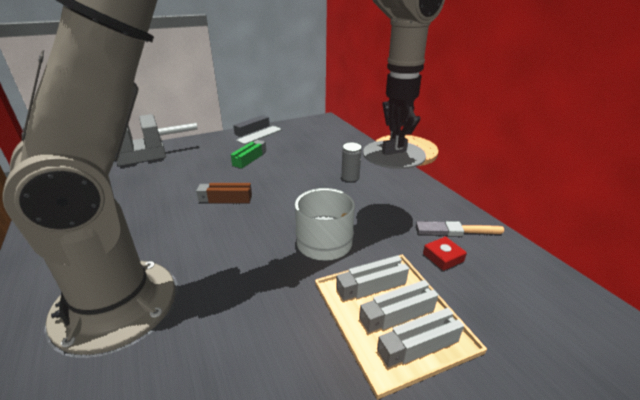

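```bash
python3 - <<'E'
from h import *
r=cam("wrist"); o,M=st(); p=o["eef_pos"]; c=r["color"][:,:,::-1].copy(); z=p[2]-.0144
for d,col in (((-.0048,.003),(255,0,255)),((-.0048,0),(0,255,0))):
    draw_circ(c,r,(p[0]+d[0],p[1]+d[1]),.078,z,1,(0,0),col)
cv2.imwrite("pics/ak.png",cv2.resize(c[90:330,170:470],(800,640)))
E
```

```text
t 48.25 tcp [0.6866 0.0182 0.1999] z [ 0.014 -0.001 -1.   ] y [0.092 0.996 0.001] q [-0.08  0.52 -0.05  1.56  0.03  1.05  1.34] F [-0.  -1.  -4.8] w 0.19
```

View pics/ak.png

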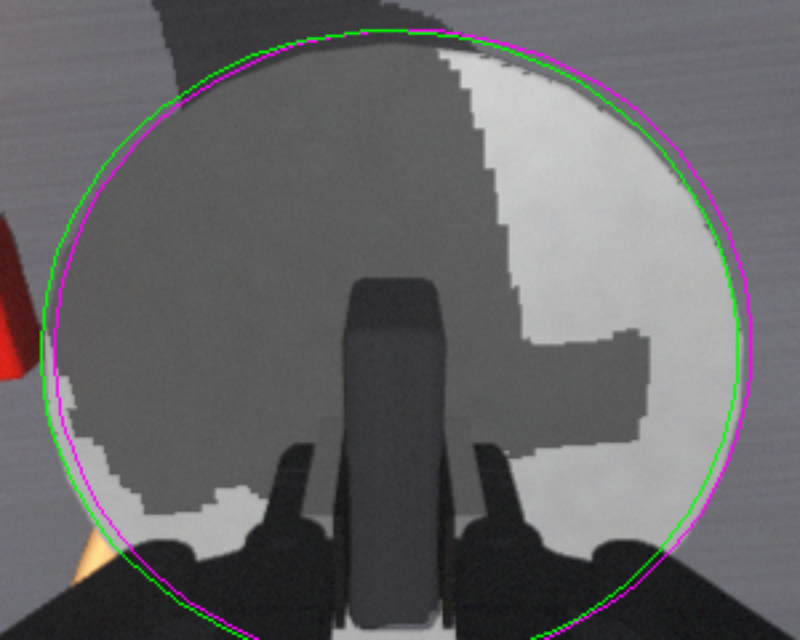

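```bash
python3 -c "
from h import *
tgoal([.480,-.007,.20],-5)"
```

```text
t 48.25 tcp [0.6866 0.0182 0.1999] z [ 0.014 -0.001 -1.   ] y [0.092 0.996 0.001] q [-0.08  0.52 -0.05  1.56  0.03  1.05  1.34] F [-0.  -1.  -4.8] w 0.19
shift [-2.066e-01 -2.520e-02  1.000e-04] rotvec [0.  0.8 0.3]
```

Emit:
{"name": "step_arm", "arguments": {"increments": [[-0.01,-0.001,0.005,0,0,0,1],[-0.03,-0.003,0.01,0,0.4,0,1],[-0.055,-0.006,0.01,0,0.8,0,1],[-0.08,-0.01,0.01,0,0.8,0,1],[-0.105,-0.013,0.01,0,0.8,0,1],[-0.13,-0.016,0.01,0,0.8,0,1],[-0.155,-0.019,0.01,0,0.8,0,1],[-0.18,-0.022,0.005,0,0.8,0,1],[-0.2,-0.025,0,0,0.8,0,1],[-0.206,-0.025,0,0,0.8,0,1]]}}

```text
t: 49.08
eef_pos: [0.4737, -0.008, 0.1954]
tool_rot: [-0.006, 0.046, 0.999, -0.001]
contact_force: [-0.9, 0.4, -4.0]
gripper_width: 0.193
```

```bash
python3 - <<'E'
from h import *
tgoal([.480,-.007,.136],-5)
r=cam("wrist"); o,M=st(); p=o["eef_pos"]; c=r["color"][:,:,::-1].copy()
for zz in (.0144,.0184):
  draw_circ(c,r,(p[0]-.0025,p[1]),.078,p[2]-zz,1,(0,0),(255,0,255)); 
draw_circ(c,r,(.4775,-.007),.070,.115,1,(0,0),(0,255,0))
cv2.imwrite("pics/al.png",cv2.resize(c[60:330,150:490],(800,635)))
s=cam("side","al_s"); cv2.imwrite("pics/al_sc.png",cv2.resize(s["color"][150:270,260:420,::-1],(640,480)))
E
```

```text
t 49.08 tcp [ 0.4737 -0.008   0.1954] z [-0.011 -0.002 -1.   ] y [ 0.093  0.996 -0.003] q [-0.05  0.2  -0.07  2.05  0.02  0.91  1.34] F [-0.9  0.4 -4. ] w 0.193
shift [ 0.0063  0.001  -0.0594] rotvec [ 0.1 -0.6  0.3]
t 49.13 tcp [ 0.4746 -0.0076  0.1961] z [-0.01  -0.002 -1.   ] y [ 0.093  0.996 -0.003] q [-0.05  0.2  -0.07  2.05  0.02  0.91  1.34] F [-1.2  0.4 -5.1] w 0.193
```

View pics/al.png

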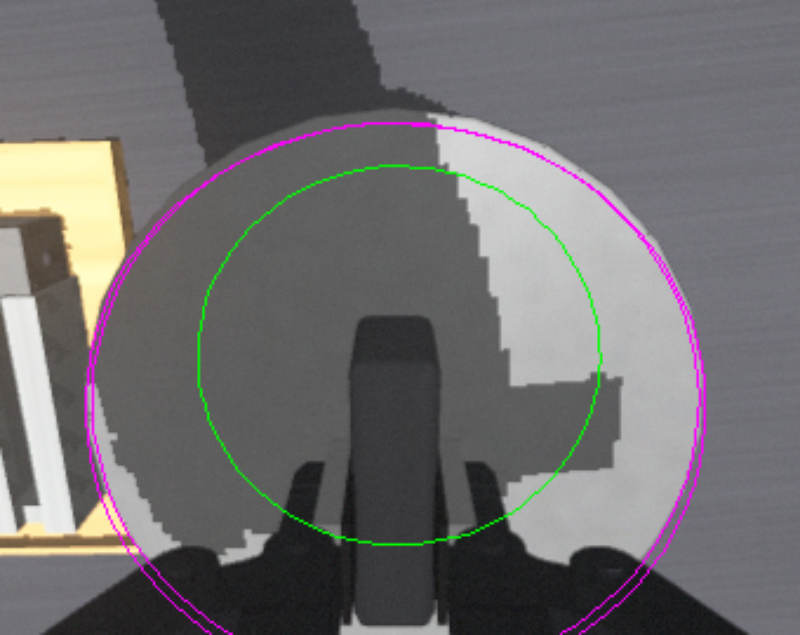

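View pics/al_sc.png

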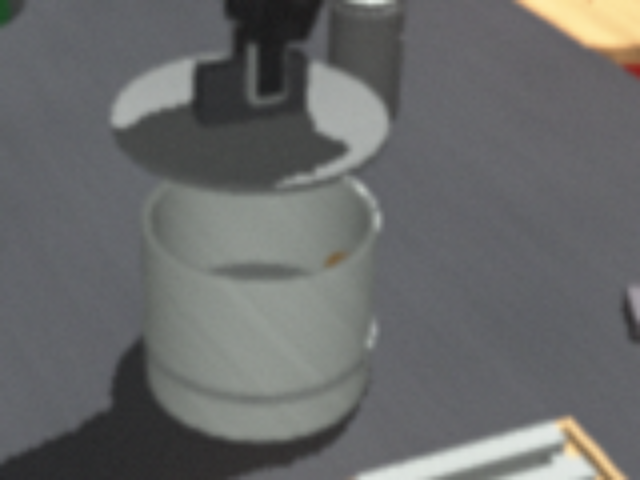

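Emit:
{"name": "step_arm", "arguments": {"increments": [[0.004,0,0,0,-0.5,0,1],[0.007,0.001,0,0,-0.6,0.3,1],[0.007,0.001,-0.01,0.1,-0.6,0.3,1],[0.007,0.001,-0.02,0.1,-0.6,0.3,1],[0.007,0.001,-0.03,0.1,-0.6,0.3,1],[0.007,0.001,-0.04,0.1,-0.6,0.3,1],[0.007,0.001,-0.05,0.1,-0.6,0.3,1],[0.007,0.001,-0.056,0.1,-0.6,0.3,1],[0.007,0.001,-0.058,0.1,-0.6,0.3,1]]}}

```text
t: 49.93
eef_pos: [0.4859, -0.0065, 0.14]
tool_rot: [0.002, 0.044, 0.999, 0.0]
contact_force: [-11.9, -3.2, 19.4]
gripper_width: 0.195
```

```bash
python3 - <<'E'
from h import *
tgoal([.4815,-.007,.1354],-5)
s=cam("side","am_s"); cv2.imwrite("pics/am_sc.png",cv2.resize(s["color"][150:270,260:420,::-1],(640,480)))
E
```

```text
t 49.93 tcp [ 0.4859 -0.0065  0.14  ] z [ 0.005 -0.    -1.   ] y [0.087 0.996 0.   ] q [-0.05  0.29 -0.07  2.09  0.03  0.77  1.34] F [-11.9  -3.2  19.4] w 0.195
shift [-0.0044 -0.0005 -0.0046] rotvec [0.  0.3 0. ]
```

View pics/am_sc.png

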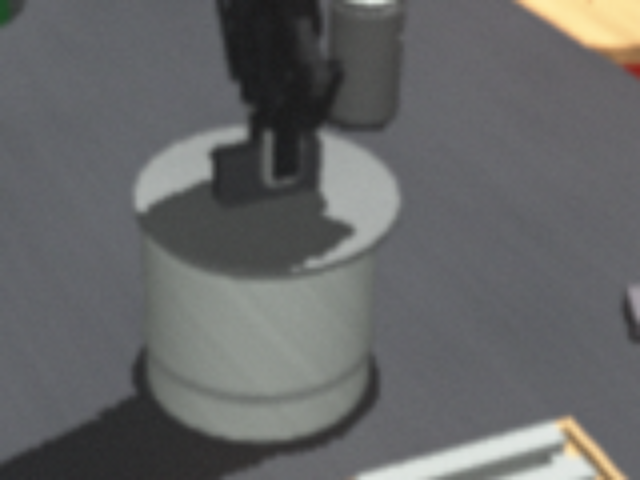

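Emit:
{"name": "step_arm", "arguments": {"increments": [[-0.003,0,0.003,0,0.2,0,1],[-0.006,0,0.003,0,0.3,0,1],[-0.006,0,0.001,0,0.3,0,1],[-0.006,0,-0.002,0,0.3,0,1],[-0.006,0,-0.005,0,0.3,0,1],[-0.006,0,-0.005,0,0.3,0,1]]}}

```text
t: 50.48
eef_pos: [0.4812, -0.0057, 0.1351]
tool_rot: [0.001, 0.043, 0.999, 0.0]
contact_force: [0.1, -0.0, -3.2]
gripper_width: 0.195
```

```bash
python3 - <<'E'
from h import *
tgoal([.4800,-.007,.1354],-5)
s=cam("side","an_s"); cv2.imwrite("pics/an_sc.png",cv2.resize(s["color"][150:270,260:420,::-1],(640,480)))
E
```

```text
t 50.48 tcp [ 0.4812 -0.0057  0.1351] z [ 0.003  0.001 -1.   ] y [0.086 0.996 0.001] q [-0.05  0.29 -0.07  2.1   0.03  0.75  1.34] F [ 0.1 -0.  -3.2] w 0.195
shift [-0.0012 -0.0013  0.0003] rotvec [-0.   0.2 -0. ]
```

View pics/an_sc.png

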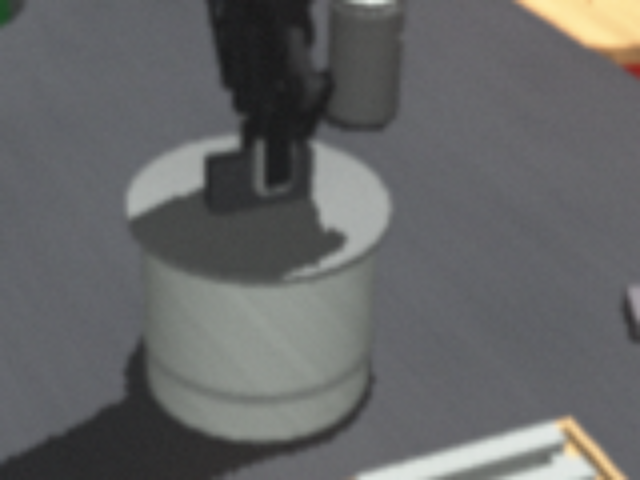

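Emit:
{"name": "step_arm", "arguments": {"increments": [[-0.001,-0.001,-0.001,0,0,0,1],[-0.001,-0.001,-0.002,0,0,0,1],[-0.001,-0.001,-0.002,0,0,0,0.4],[-0.001,-0.001,-0.002,0,0,0,0],[-0.001,-0.001,-0.002,0,0,0,-0.2],[-0.001,-0.001,-0.002,0,0,0,-0.2],[-0.001,-0.001,-0.002,0,0,0,-0.2],[-0.001,-0.001,0.02,0,0,0,-0.2],[-0.001,-0.001,0.05,0,0,0,-0.2],[-0.001,-0.001,0.08,0,0,0,0.3]]}}

```text
t: 51.37
eef_pos: [0.4793, -0.0068, 0.216]
tool_rot: [0.0, 0.043, 0.999, 0.0]
contact_force: [1.3, -0.2, 0.1]
gripper_width: 0.477
```

Emit:
{"name": "step_arm", "arguments": {"increments": [[0,0,0.01,0,0,0,1],[0,0,0.01,0,0,0,1],[0,0,0.01,0,0,0,1],[0,0,0.01,0,0,0,1],[0,0,0.01,0,0,0,1]]}}

```text
t: 51.78
eef_pos: [0.4791, -0.0068, 0.2241]
tool_rot: [-0.0, 0.043, 0.999, 0.0]
contact_force: [-0.4, -0.1, -0.2]
gripper_width: 0.001
```

```bash
python3 - <<'E'
from h import *
tgoal([.4775,-.007,.16],-5)
r=cam("wrist"); c=r["color"][:,:,::-1].copy()
draw_circ(c,r,(.4775,-.007),.078,.121,1,(0,0),(255,0,255)); 
cv2.imwrite("pics/ao_w.png",c)
s=cam("side"); c=s["color"][:,:,::-1].copy(); draw_circ(c,s,(.4775,-.007),.078,.121,1,(0,0),(255,0,255)); cv2.imwrite("pics/ao_sc.png",cv2.resize(c[150:270,260:420],(640,480)))
E
```

```text
t 51.78 tcp [ 0.4791 -0.0068  0.2241] z [ 0.     0.001 -1.   ] y [0.087 0.996 0.001] q [-0.05  0.17 -0.07  2.01  0.01  0.96  1.35] F [-0.4 -0.1 -0.2] w 0.001
shift [-0.0016 -0.0002 -0.0641] rotvec [-0.  0. -0.]
```

View pics/ao_w.png

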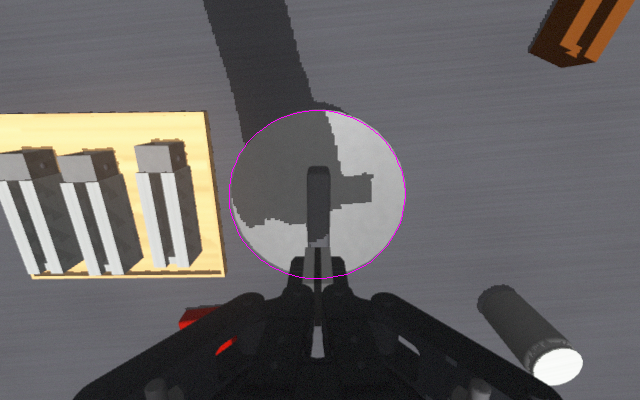

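View pics/ao_sc.png

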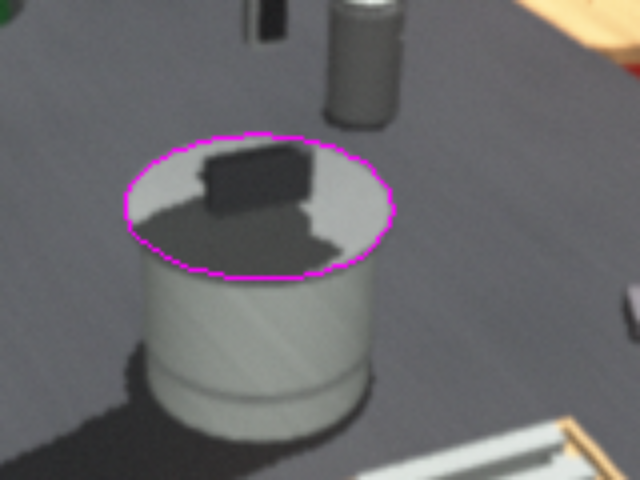

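The cover sits seated: its edge lies on the predicted circle in both views. Next is the press with closed fingers.

Emit:
{"name": "step_arm", "arguments": {"increments": [[-0.002,0,-0.03,0,0,0,1],[-0.002,0,-0.055,0,0,0,1],[-0.002,0,-0.064,0,0,0,1],[-0.002,0,-0.068,0,0,0,1],[-0.002,0,-0.071,0,0,0,1],[-0.002,0,-0.074,0,0,0,1],[-0.002,0,-0.076,0,0,0,1],[-0.002,0,-0.077,0,0,0,1]]}}

```text
t: 52.55
eef_pos: [0.4774, -0.0068, 0.1547]
tool_rot: [0.0, 0.044, 0.999, 0.0]
contact_force: [-31.9, -0.4, 74.7]
gripper_width: -0.007
```

Emit:
{"name": "step_arm", "arguments": {"increments": [[0,0,-0.001,0,0,0,1],[0,0,-0.001,0,0,0,1],[0,0,-0.001,0,0,0,1]]}}

```text
t: 52.8
eef_pos: [0.4775, -0.0068, 0.1547]
tool_rot: [0.001, 0.044, 0.999, 0.0]
contact_force: [-30.7, -0.1, 72.3]
gripper_width: -0.002
```

Emit:
{"name": "step_arm", "arguments": {"increments": [[0,0,0.004,0,0,0,1],[0,0,0.01,0,0,0,1],[0,0,0.03,0,0,0,1],[0,0,0.07,0,0,0,1],[0.01,0,0.11,0,0,0,1],[0.02,0,0.15,0,0,0,1],[0.02,0.03,0.18,0,0,0,1],[0.02,0.07,0.2,0,0,0,0],[0.02,0.1,0.2,0,0,0,-0.5]]}}

```text
t: 53.55
eef_pos: [0.5005, 0.0951, 0.3536]
tool_rot: [0.006, 0.044, 0.999, 0.002]
contact_force: [1.0, 0.2, -0.6]
gripper_width: 0.269
```

```bash
python3 - <<'E'
from h import *
st()
r=cam("wrist"); c=r["color"][:,:,::-1].copy()
draw_circ(c,r,(.4775,-.007),.078,.121,1,(0,0),(255,0,255)); cv2.imwrite("pics/ap_w.png",c)
s=cam("side"); c=s["color"][:,:,::-1].copy(); draw_circ(c,s,(.4775,-.007),.078,.121,1,(0,0),(255,0,255)); cv2.imwrite("pics/ap_s.png",c)
E
```

```text
t 53.55 tcp [0.5005 0.0951 0.3536] z [ 0.012  0.004 -1.   ] y [0.089 0.996 0.005] q [-0.17  0.1  -0.15  1.78  0.02  1.25  1.16] F [ 1.   0.2 -0.6] w 0.269
```

View pics/ap_w.png

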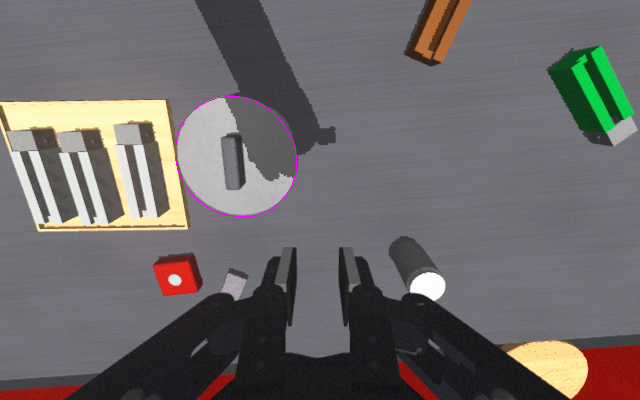

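View pics/ap_s.png

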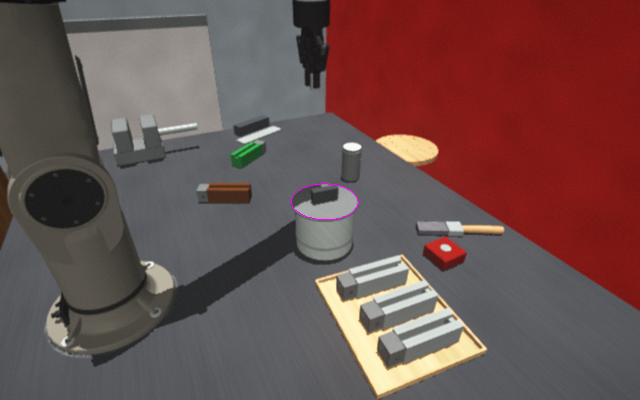

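```bash
python3 -c "
from station import bot
print(bot.hand_in()); print(bot.get_obs()['t'])"
```

```text
the job is handed in; nothing more can be done
None
the job is handed in; nothing more can be done
```

I handed the job in at about 54 s, but I expect it to be judged a failure: one of the three nozzles is missing.

**What I did:** All three white sleeves held a nozzle. I tipped and rapped each one on the pot's rim, and each came free after one to three raps. I laid the three empties side by side in the tray, then set the cover on the pot, let go and pressed its handle with about 72 N.

**Last checks that passed:**
- **Cover:** its edge matches the expected seated position in both the side and wrist pictures.
- **Sleeves:** all three lie flat and empty in the tray.
- **Other things:** I never touched the spray can, the magnet or the green and brown look-alikes. They look unmoved in the last pictures.

**Check that failed:** before I put the cover on, only two nozzles were visible in the pot, those from the first and third sleeves I emptied. The nozzle from the second (middle) sleeve came out at the rim. I think it landed on top of the first nozzle, and my immediate second rap or the lift then knocked it away. It was last seen lying at the rim.

I searched the bench around the pot, the tray, the area round the base and under the cover with all the cameras and did not find it. It probably left the work surface, so "every nozzle is in the pot" is very likely not met. I covered the pot anyway because nothing else could be recovered.

For the third sleeve I used a clear spot on the rim, gave it a single rap and held still, and that worked cleanly.

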